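# Ready the jam pan: tip in the cherries and hang the probe thermometer

### The arm

A 6-joint arm with a two-finger parallel gripper is mounted at the origin on a cart in front of the work surface, level with it; the furniture and walls round the work are solid. World frame = base frame: x ahead of the robot, y to its left, z up, the work surface at z = 0. Lengths are in m, angles in rad, forces in N, time in s.
With the tool pointing down it reaches from about 0.3 to 0.875 m from the base axis. Payload 6.4 kg.
Tool frame: the origin (TCP) lies midway between the tips of the shut fingers; the grasp point (between the pads) lies 19 mm behind it (ctrl.grip_point_offset is the distance from the TCP to the grasp point, in m); x points along the fingers, y is the direction in which the jaws open and shut, and the axes are right-handed (so a half turn about x gives the same grasp; the last joint's range is limited). The gripper opens to 85 mm and grips with 20 to 120 N. Pads are 22 mm wide; open, the fingers measure 114 mm over their backs; the gripper's body (76 mm by 85 mm) begins 54 mm behind the grasp point. The pads swing forward as they close: fully open they stand 13 mm farther back than shut.
Start: joints at [1.119, 0.181, 1.607, -0, 1.354, -0.206], TCP at [0.14, 0.558, 0.231] pointing down, gripper open.
Joint ranges: [-2.99, 2.99], [-0.89, 2.07], [0.3, 2.58], [-1.14, 4.28], [0, 2.63], [-3.12, 3.12]. Speed limits (rad/s): [2.57, 2.57, 3.01, 3.14, 3.14, 3.14].

### API

Orientations are given as a unit quaternion [w, x, y, z].
In Python, from bench import ctrl gives the robot as it stands.
- The arm moves only by the tool apply_moves, never from a script. Its argument "deltas" is a list of rows, each an object with "delta_pos": the shift along the tool's x, y, z in units of 25 mm (1.0 is 25 mm), a list of three; "roll": the turn about the tool's x in units of 6 degrees (1.0 is 6 degrees). In form: [{"delta_pos": [dx, dy, dz], "roll": roll}, ...]. A call has 1 to 12 rows; each row is the pose to reach, as a shift and turn from the pose commanded when the call began, along the tool's axes at that moment; what a row does not reach only later rows make up. A row lasts 1/10 s, in which the tool goes at most 50 mm and 8.59 degrees, less where a joint would pass 70% of its speed; a pose out of reach is approached as far as the arm can. A call with a gripper value outside its range is refused whole. "hand" is the gripper command: -1 is shut, 1 is fully open, values between are in proportion, set as the call begins (left out, the last holds). The fingers move at their own pace and stop on an object; the grip force is fixed at half the most. Time passes only in rows, so rows that repeat a pose let the fingers close. It gives the time, the measured TCP pose, the force and the opening at its end, in the units of the state.
- ctrl.get_obs(): the state, without advancing time (a new reading comes with each control period).
- ctrl.camera(name): name is "side" or "top"; returns (picture, depth): 384x512x3 uint8, red, green, blue; 384x512 float32, m along the optical axis (not along the pixel's ray), 0 where there is no reading.
- ctrl.camera_info(name): a dict with "vfov" (degrees; the focal length in pixels is half the picture's height over the tangent of half this angle, whatever the lens; pixels are square), "cx", "cy" (the principal point, pixels), "world_to_cam" (4x4, takes a point from world to camera coordinates). Camera axes: x right, y up, looking along -z (the intrinsics and any distortion apply to the point x, -y, -z); pixel columns grow to the right and rows downward; lengths in m; the calibration is good to about 2 mm. A picture is of the moment at which its call begins. camera_info takes no time and is no camera call.
- ctrl.hand_in(): hands the job in, once; it reports no verdict.
Trained networks look in the newest picture that a camera, given by its name, has taken for a name from the list of things; names that differ only in an ending like _2 or _b are one class to them, and where a whole thing is asked for, a point or a joint stands for the part that bears it (a point fixed in the world has none). Each returns a list of dicts, best first, with "p" (0 to 1); they miss things now and then, are a little off and sometimes report something else, mostly with a low value. They report only what shows in the picture. A call takes as long as a camera call.
- ctrl.search_frame(camera, query): "at" ([column, row] in pixels, amid what is visible of it).
- ctrl.silhouettes(camera, query): "mask" (384x512 bool, what is visible of it) and "at" ([column, row] in pixels, amid what is visible of it).
The state is a dict: "time_s": time; "q": joint angles; "dq": joint speeds; "joint_efforts": joint torques, N m; "eef_pos": TCP position; "eef_rot": TCP orientation; "wrist_force": force on the tool from outside, world axes, zero at the start; "torque": the same for the moment, N m; "opening": opening from 0.0 (shut) to 1.0 (fully open).
Only numpy, scipy, OpenCV 4.12 (cv2) and the standard library are available. Lean on these libraries where they do the work, as an engineer would, in place of code of your own. Each camera call takes 0.05 s, during which the arm holds its last target.

### The job

Get the pan ready for jam: tip the four cherries out of the mug on the kitchen scale into the saucepan, and stand the empty mug back upright on the scale's round plate for the next weighing. Then take the probe thermometer out of its wooden stand and slide its steel stem down through the small eyelet of the clip on the saucepan's rim until its collar sits on the eyelet. Spill no cherry, and leave the saucepan and the other things on the worktop where they stand.

Things in the scene. Friction and masses are not known exactly. Their poses are not given: they have to be found in the camera images.
- mug: ceramic mug, 0.2 kg, dark green above, white below, 99 tall, 86 across at the mouth, 64 at the foot, inner floor 8 up; holds the cherries. Origin in the plane of its underside, z up; axis of its round body at x 0, y +18. Loop handle on the -y side, out to y -60, 12 to 24 wide in x, 11 to 94 high (grip across x near y -48, z 62 to 70). Starts on the scale, handle pointing left (+y) to front left
- mug_foot (a point): centre of the mug's underside, on the axis of its round body
- mug_mouth (a point): centre of the mug's mouth, 99 above mug_foot
- cherry_1: dark red cherry, 19 across, with a thin stalk; 12 g, in the mug at the start. Origin at its centre
- cherry_2: dark red cherry, 19 across, with a thin stalk; 12 g, in the mug at the start. Origin at its centre
- cherry_3: dark red cherry, 19 across, with a thin stalk; 12 g, in the mug at the start. Origin at its centre
- cherry_4: dark red cherry, 19 across, with a thin stalk; 12 g, in the mug at the start. Origin at its centre
- scale: flat white kitchen scale, 160 x 216 x 28 high, on the left. Origin: centre of its underside; x away from the robot, y left; fixed
- scale_plate (a point): centre of the scale's round weighing plate (about 140 across), on its upper face
- hob: compact induction hob, white with a black glass top, 240 (x) x 270 (y) x 38 high, in the middle, under the saucepan; origin: centre of its underside; fixed
- pan: round steel saucepan, loose on the hob, 1.1 kg: outer diameter 176, 95 high, wall 3, floor 5 thick; two short loop handles on its +y and -y sides (out to 120 from the axis, 78 high). Origin: centre of its underside, z up. A steel clip on its rim on the +x side carries the eyelet
- eyelet (a point): centre of the upper edge of the clip's eyelet: an upright sleeve of dark steel inside the pan's rim, 60 from the pan's axis towards pan +x, 17 long, bore 10.5 across, widening over its upper 8 to a funnel mouth 20 across (25 outside). This edge lies 18 above the pan's rim, 108 above its inner floor
- stand: upright beech block with one hole from above, 62 x 70 x 92 high, on the right, holding the thermometer; origin: centre of its underside; fixed
- thermometer: probe thermometer, 50 g, upright in its stand at the start: steel stem 7 across, 80 long, below a grey collar 28 across, 5 thick; above it a white handle 18 (x) x 28 (y), 56 tall, small display on its -x face. Origin: centre of the collar's underside, where the stem begins; z up along the handle (handle top at z +61, stem tip at z -80)
- probe_tip (a point): lower end of the thermometer's stem, 80 below its collar
- jam_jar: bystander: jar with a green lid, 62 across, 86 tall, back right; origin: centre of its underside
- lidded_jar: bystander: lidded glass jar, 65 across, 93 tall, back right; origin: centre of its underside
- honey_jar: bystander: clip-top honey jar, 62 across, 99 tall, back right; origin: centre of its underside
- wooden_spoon: bystander: wooden spoon 316 long lying front right; origin: centre of its underside
- spice_jar: bystander: spice jar 40 across, 109 tall, at the back between scale and hob; origin: centre of its underside
- teaspoon: bystander: steel teaspoon 130 long lying behind the scale; origin: centre of its underside

How it is judged:
By the outcome, as a careful person would: the job done as asked, in the order asked, and still so for the second after the job is handed in, with the robot touching nothing.
It also fails if it takes over 72 s, if anything falls off the work surface, if the arm or the gripper's body presses on something with over 40 N, if the wrist force passes 120 N, or if a joint passes its speed limit or range.

## Working session

There is one attempt and no reset: what is moved stays moved. The work goes in short steps, Python scripts to look and compute and a tool call to move; the robot and the scene stay as the last step left them, time stands still between calls to the robot, and variables do not carry over. Pictures are saved under pics/ and viewed, and the job is handed in when it is done.

Besides the shell and the picture viewer there is one more tool, called after "Emit:" by a JSON object that holds its "method" and its "body", one argument or row to a line. apply_moves: Moves the arm, as the interface text tells. Its arguments: {"type":"object","properties":{"deltas":{"type":"array","items":{"type":"object","properties":{"delta_pos":{"type":"array","items":{"type":"number"}},"roll":{"type":"number"}}}},"hand":{"type":"number"}},"required":["deltas"]}

```bash
ls; mkdir -p pics; python3 - <<'E'
from bench import ctrl
import cv2,numpy as np
o=ctrl.get_obs(); print(o)
print(ctrl.grip_point_offset)
for n in ("side","top"):
    i=ctrl.camera_info(n); print(n,i)
    p,d=ctrl.camera(n)
    cv2.imwrite(f"pics/{n}0.png",cv2.resize(p[:,:,::-1],(768,576)))
    np.save(f"{n}_d0.npy",d); np.save(f"{n}_p0.npy",p)
E
```

```text
pics
{'time_s': 0.0, 'q': array([ 1.11874273e+00,  1.81511685e-01,  1.60802092e+00,  7.98547717e-06,
        1.35386873e+00, -2.06301948e-01]), 'dq': array([ 1.13758690e-03, -1.14382013e-09, -1.21035431e-03, -1.63405177e-03,
       -9.51579006e-04, -4.06813135e-04]), 'joint_efforts': array([-5.82515368e-04, -4.44868505e+01, -3.51335084e+01, -1.84967962e-04,
        8.94570840e-03,  8.08685343e-06]), 'eef_pos': array([0.13961299, 0.55719769, 0.23039446]), 'eef_rot': array([ 0.70156569,  0.08606418,  0.70198434, -0.08727266]), 'wrist_force': array([-0.42740183,  0.78021962,  0.19864183]), 'torque': array([-0.01053728,  0.00416652,  0.01959616]), 'opening': 1.000849299227587}
0.0187
side {'vfov': 43.11431895563558, 'cx': 246.96189113984465, 'cy': 199.81427058475435, 'world_to_cam': array([[-0.94820075, -0.31704224,  0.01998895,  0.4400509 ],
       [ 0.1840768 , -0.49706914,  0.84796108, -0.23254181],
       [-0.25890359,  0.80771684,  0.52968145, -1.35580562],
       [ 0.        ,  0.        ,  0.        ,  1.        ]])}
top {'vfov': 49.34565371394559, 'cx': 253.72775078567847, 'cy': 182.85893279263064, 'world_to_cam': array([[-0.02713041, -0.99962648, -0.00329152, -0.05943098],
       [ 0.98549233, -0.02729837,  0.1675102 , -0.50630638],
       [-0.16753749,  0.00130085,  0.98586485, -1.23819686],
       [ 0.        ,  0.        ,  0.        ,  1.        ]])}
```

View pics/side0.png

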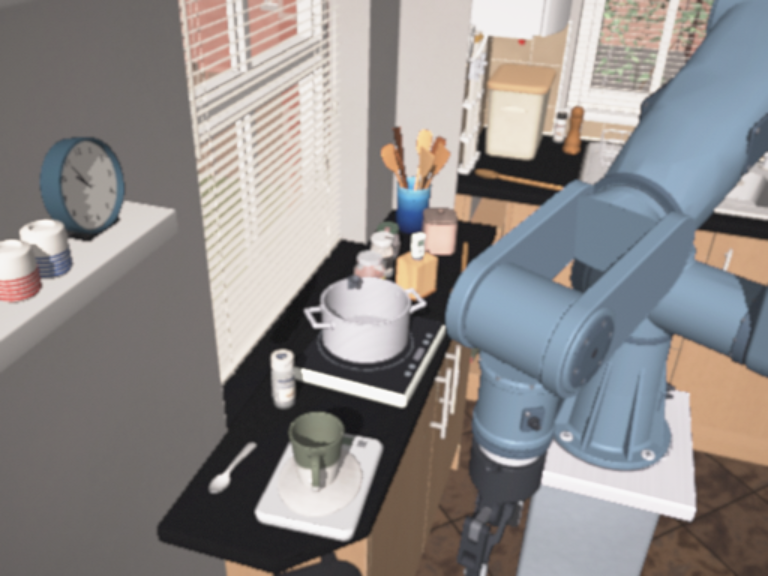

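View pics/top0.png

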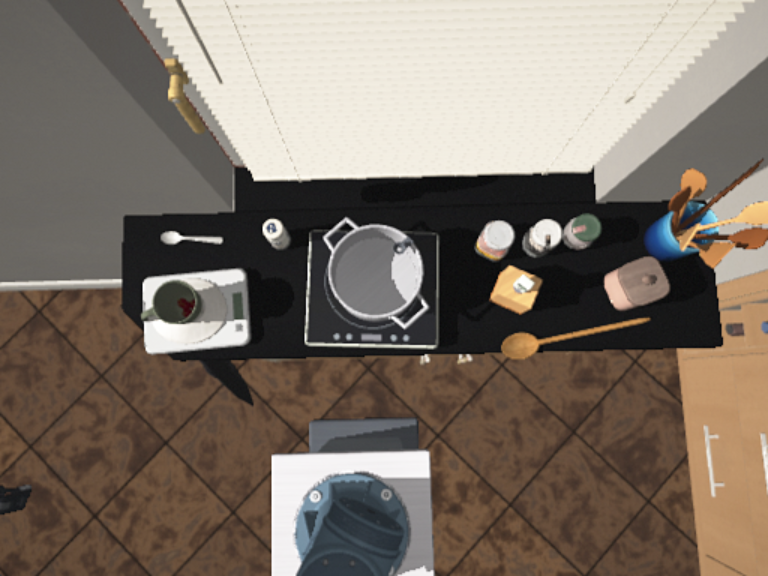

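```bash
cat > h.py <<'E'
from bench import ctrl
import cv2,numpy as np
from scipy.spatial.transform import Rotation as R
from scipy.optimize import least_squares
INF={n:ctrl.camera_info(n) for n in("side","top")}
def foc(n): return 192/np.tan(np.radians(INF[n]['vfov'])/2)
def unproj(n,u,v,d):
    i=INF[n];f=foc(n)
    c=np.stack([(u-i['cx'])/f*d,-(v-i['cy'])/f*d,-d],-1)
    T=np.linalg.inv(i['world_to_cam']); return c@T[:3,:3].T+T[:3,3]
def proj(n,P):
    i=INF[n];f=foc(n);T=i['world_to_cam'];c=np.asarray(P)@T[:3,:3].T+T[:3,3]
    return np.stack([i['cx']+f*c[...,0]/-c[...,2], i['cy']-f*c[...,1]/-c[...,2]],-1)
def cloud(n,d):
    v,u=np.mgrid[0:384,0:512]; return unproj(n,u.astype(float),v.astype(float),d)
def Rq(q): return R.from_quat([q[1],q[2],q[3],q[0]])
def tool():
    o=ctrl.get_obs(); return o,Rq(o['eef_rot']).as_matrix()
def circ(P):
    P=np.asarray(P); c0=P.mean(0)
    r=least_squares(lambda p:np.hypot(P[:,0]-p[0],P[:,1]-p[1])-p[2],[*c0,0.05],loss='soft_l1',f_scale=0.002)
    return r.x
E
python3 - <<'E'
from h import *
names="mug pan scale scale_plate eyelet hob stand thermometer cherry_1 spice_jar".split()
masks={}
for n in("top","side"):
    d=np.load(f"{n}_d0.npy"); C=cloud(n,d)
    for q in names:
        r=ctrl.silhouettes(n,q)
        for k,e in enumerate(r[:3 if 'cherry' in q else 2]):
            m=e['mask']&(d>0); 
            if k==0: masks[f"{n}_{q}"]=e['mask']
            P=C[m]
            print(n,q,round(e['p'],2),np.round(e['at'],1),m.sum(), np.round(np.percentile(P,[2,50,98],axis=0),3).tolist() if len(P) else None)
np.savez("masks.npz",**masks)
print(ctrl.get_obs()['time_s'])
E
```

```text
top mug 0.94 [116.9 204.1] 815 [[0.412, 0.28, 0.032], [0.45, 0.342, 0.089], [0.488, 0.386, 0.129]]
top pan 0.82 [249.4 181.4] 3376 [[0.412, -0.146, 0.038], [0.51, -0.061, 0.045], [0.586, 0.023, 0.137]]
top scale 0.75 [141.2 210.3] 2627 [[0.367, 0.206, 0.016], [0.425, 0.283, 0.024], [0.522, 0.414, 0.032]]
top scale 0.69 [362.2 157.5] 438 [[0.542, -0.427, 0.012], [0.565, -0.395, 0.097], [0.596, -0.375, 0.104]]
top scale_plate 0.72 [138.8 211.4] 2659 [[0.367, 0.206, 0.015], [0.426, 0.282, 0.024], [0.524, 0.415, 0.032]]
top eyelet 0.84 [247.7 180.3] 3287 [[0.411, -0.146, 0.038], [0.508, -0.063, 0.045], [0.584, 0.022, 0.137]]
top hob 0.72 [240.4 209.7] 3287 [[0.362, -0.185, 0.028], [0.423, -0.022, 0.037], [0.591, 0.077, 0.043]]
top stand 0.65 [340.3 194.7] 637 [[0.426, -0.382, 0.001], [0.456, -0.331, 0.09], [0.506, -0.301, 0.097]]
top spice_jar 0.77 [183.4 154.7] 251 [[0.572, 0.118, -0.001], [0.585, 0.132, 0.104], [0.609, 0.153, 0.111]]
side mug 0.76 [209.2 297. ] 1460 [[0.411, 0.283, 0.036], [0.448, 0.335, 0.099], [0.488, 0.394, 0.127]]
side pan 0.94 [244.2 210.3] 3017 [[0.412, -0.147, 0
[... 333 characters left out ...]
[0.569, -0.474, 0.083], [0.605, -0.456, 0.088]]
side eyelet 0.62 [242.1 213.9] 3055 [[0.413, -0.161, 0.01], [0.501, -0.055, 0.091], [0.598, 0.03, 0.135]]
side hob 0.66 [253.3 244.3] 2819 [[0.361, -0.168, 0.005], [0.43, 0.038, 0.036], [0.596, 0.087, 0.041]]
side stand 0.69 [280.7 179.7] 553 [[0.427, -0.358, 0.005], [0.452, -0.317, 0.059], [0.503, -0.296, 0.093]]
side thermometer 0.7 [278.6 164.4] 119 [[0.455, -0.345, 0.094], [0.465, -0.332, 0.122], [0.479, -0.322, 0.152]]
side thermometer 0.47 [258.2 151.9] 133 [[0.554, -0.508, 0.024], [0.567, -0.476, 0.083], [0.605, -0.423, 0.098]]
side spice_jar 0.72 [186.9 249.7] 533 [[0.573, 0.127, 0.001], [0.587, 0.155, 0.066], [0.611, 0.163, 0.111]]
1.1
```

```bash
python3 - <<'E'
from h import *
M=np.load("masks.npz")
for n in("top","side"):
    d=np.load(f"{n}_d0.npy"); C=cloud(n,d); A=C[d>0]
    p=np.load(f"{n}_p0.npy")
    # mug rim
    m=cv2.dilate(M[f"{n}_mug"].astype(np.uint8),np.ones((3,3)))>0
    P=C[m&(d>0)]
    rim=P[(P[:,2]>0.119)]; print(n,"mug rim",len(rim),circ(rim[:,:2]).round(4),rim[:,2].max())
    hd=P[(P[:,1]>0.37)&(P[:,2]>0.045)]; print("handle pts",np.round(hd,3)[:40].tolist())
    m=cv2.dilate(M[f"{n}_pan"].astype(np.uint8),np.ones((3,3)))>0
    P=C[m&(d>0)]; rim=P[(P[:,2]>0.126)&(P[:,2]<0.137)]; print(n,"pan rim",len(rim),circ(rim[:,:2]).round(4),np.percentile(P[:,2],99))
    e=A[(A[:,2]>0.139)&(A[:,2]<0.16)&(abs(A[:,0]-.5)<.12)&(abs(A[:,1]+.06)<.12)]; print("eyelet",len(e),np.round(e,3).tolist())
    t=A[(A[:,2]>0.1)&(A[:,2]<0.17)&(abs(A[:,0]-.46)<.04)&(abs(A[:,1]+.33)<.04)]; print("thermo",len(t),np.round(np.percentile(t,[2,50,98],axis=0),3).tolist())
    top=t[t[:,2]>.147]; 
    if len(top): print(len(top),np.round(top,3).tolist())
    s=A[(A[:,2]>0.085)&(A[:,2]<0.097)&(abs(A[:,0]-.46)<.06)&(abs(A[:,1]+.33)<.06)]; print("standtop",len(s),s.mean(0),cv2.minAreaRect((s[:,:2]*1000).astype(np.float32)))
def crop(n,c,w,k):
    p=np.load(f"{n}_p0.npy");a=p[c[1]-w:c[1]+w,c[0]-w:c[0]+w,::-1]
    return cv2.resize(a,(k,k),interpolation=cv2.INTER_CUBIC)
r1=np.hstack([crop("top",(120,203),30,260),crop("top",(255,175),45,260),crop("top",(345,190),30,260)])
r2=np.hstack([crop("side",(212,305),40,260),crop("side",(240,200),45,260),crop("side",(278,172),25,260)])
cv2.imwrite("pics/crops0.png",np.vstack([r1,r2]))
E
```

```text
top mug rim 191 [0.4495 0.3207 0.0412] 0.13210469972229588
handle pts [[0.44, 0.37, 0.119], [0.436, 0.374, 0.125], [0.436, 0.371, 0.123], [0.437, 0.37, 0.119], [0.434, 0.378, 0.121], [0.433, 0.374, 0.125], [0.434, 0.373, 0.12], [0.432, 0.387, 0.113], [0.432, 0.383, 0.115], [0.431, 0.377, 0.123], [0.431, 0.374, 0.123], [0.43, 0.371, 0.125], [0.429, 0.386, 0.115], [0.428, 0.382, 0.119], [0.428, 0.378, 0.122], [0.428, 0.375, 0.121], [0.428, 0.372, 0.122], [0.426, 0.385, 0.117], [0.426, 0.381, 0.119], [0.426, 0.379, 0.118], [0.425, 0.375, 0.122], [0.425, 0.372, 0.122], [0.431, 0.385, 0.072], [0.431, 0.384, 0.066], [0.431, 0.381, 0.064], [0.431, 0.378, 0.066], [0.424, 0.387, 0.112], [0.423, 0.384, 0.113], [0.423, 0.378, 0.119], [0.426, 0.387, 0.088], [0.427, 0.386, 0.082], [0.427, 0.386, 0.077], [0.427, 0.383, 0.077], [0.427, 0.381, 0.073], [0.428, 0.38, 0.069], [0.428, 0.378, 0.066], [0.429, 0.377, 0.059], [0.422, 0.391, 0.102], [0.421, 0.384, 0.111], [0.421, 0.383, 0.107]]
top pan rim 375 [ 0.4982 -0.0619  0.0868] 0.1434198794647211
eyelet 48 [[0.562, -0.125, 0.139], [0.559, -0.122, 0.1
[... 4907 characters left out ...]
153], [0.46, -0.348, 0.153], [0.477, -0.332, 0.153], [0.475, -0.338, 0.151], [0.471, -0.335, 0.153], [0.469, -0.341, 0.151], [0.465, -0.341, 0.151], [0.461, -0.341, 0.152], [0.458, -0.341, 0.153], [0.456, -0.345, 0.151], [0.476, -0.328, 0.151], [0.472, -0.329, 0.152], [0.47, -0.332, 0.151], [0.466, -0.333, 0.151], [0.462, -0.328, 0.154], [0.46, -0.338, 0.15], [0.458, -0.34, 0.149], [0.453, -0.337, 0.151], [0.468, -0.326, 0.15], [0.465, -0.327, 0.15], [0.462, -0.328, 0.15], [0.459, -0.331, 0.149], [0.47, -0.323, 0.147], [0.467, -0.323, 0.148]]
standtop 173 [ 0.46486932 -0.33008089  0.0909574 ] ((467.0008239746094, -339.2135925292969), (76.75005340576172, 65.91236877441406), 65.31427001953125)
```

View pics/crops0.png

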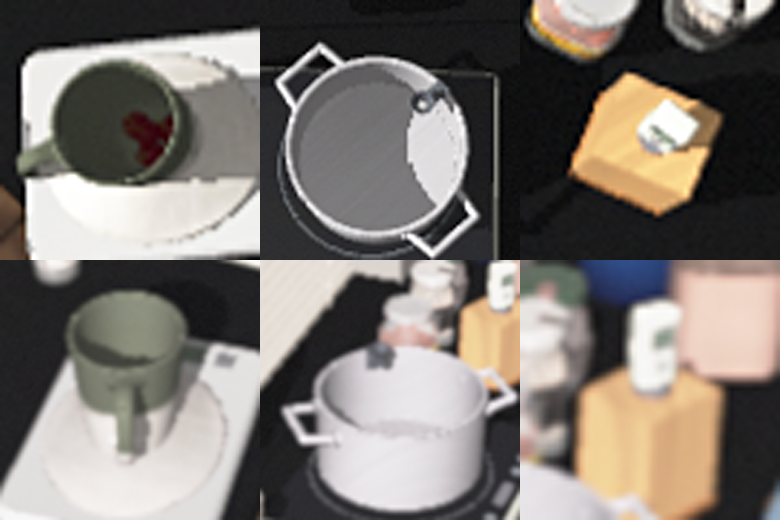

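Emit:
{"method": "apply_moves", "body": {
  "deltas": [
    {"delta_pos": [-2, 0, 0], "roll": 0},
    {"delta_pos": [-4, 0, 0], "roll": 0},
    {"delta_pos": [-6, 0, 0], "roll": 0},
    {"delta_pos": [-8, 0, 0], "roll": 0},
    {"delta_pos": [-10, 0, 0], "roll": 0},
    {"delta_pos": [-12, 0, 0], "roll": 0},
    {"delta_pos": [-14, 0, 0], "roll": 0},
    {"delta_pos": [-16, 0, 0], "roll": 0},
    {"delta_pos": [-18, 0, 0], "roll": 0},
    {"delta_pos": [-20, 0, 0], "roll": 0},
    {"delta_pos": [-22, 0, 0], "roll": 0},
    {"delta_pos": [-24, 0, 0], "roll": 0}
  ]
}}

```text
time_s: 2.3
eef_pos: [0.1337, 0.5304, 0.7635]
eef_rot: [0.702, 0.091, 0.702, -0.082]
wrist_force: [1.3, 0.7, -0.8]
opening: 1.003
```

```bash
python3 - <<'E'
from h import *
o,T=tool(); print(o['q'],o['eef_pos']); print(T.round(3))
E
```

```text
[ 1.10390123  0.34915773  0.30257556  0.00778382  2.47782402 -0.21470997] [0.13371326 0.53037728 0.76346971]
[[ 0.001  0.244  0.97 ]
 [ 0.013  0.97  -0.244]
 [-1.     0.013 -0.002]]
```

Emit:
{"method": "apply_moves", "body": {
  "deltas": [
    {"delta_pos": [-2, 0, 0], "roll": 0},
    {"delta_pos": [-4, 0, 0], "roll": 0},
    {"delta_pos": [-6, 0, 0], "roll": 0},
    {"delta_pos": [-8, 0, 0], "roll": 0}
  ]
}}

```text
time_s: 2.7
eef_pos: [0.1182, 0.4718, 0.8099]
eef_rot: [0.704, 0.103, 0.699, -0.071]
wrist_force: [-0.8, 0.0, -0.6]
opening: 1.002
```

```bash
python3 - <<'E'
from h import *
o,T=tool(); print(o['q'],o['eef_pos']); print(T.round(3))
E
```

```text
[ 1.07339561  0.25911724  0.29801261  0.0189005   2.53996999 -0.23580233] [0.11823413 0.47180499 0.80989105]
[[ 0.012  0.243  0.97 ]
 [ 0.044  0.969 -0.243]
 [-0.999  0.046  0.001]]
```

Emit:
{"method": "apply_moves", "body": {
  "deltas": [
    {"delta_pos": [4, 0, 0], "roll": 0},
    {"delta_pos": [8, 0, 0], "roll": 0},
    {"delta_pos": [8, 0, 0], "roll": 0}
  ]
}}

```text
time_s: 3.0
eef_pos: [0.1204, 0.4788, 0.6777]
eef_rot: [0.704, 0.103, 0.699, -0.071]
wrist_force: [1.8, 1.3, 1.5]
opening: 0.995
```

```bash
python3 - <<'E'
from h import *
o,T=tool(); print(o['q'],o['eef_pos']); print(T.round(3))
E
```

```text
[ 1.07660784  0.00841171  0.90950821  0.01282725  2.17869404 -0.24078727] [0.12036495 0.47883853 0.67765333]
[[ 0.012  0.243  0.97 ]
 [ 0.045  0.969 -0.243]
 [-0.999  0.046  0.001]]
```

Emit:
{"method": "apply_moves", "body": {
  "deltas": [
    {"delta_pos": [-40, 30, 0], "roll": 0},
    {"delta_pos": [-40, 30, 0], "roll": 0},
    {"delta_pos": [-40, 30, 0], "roll": 0},
    {"delta_pos": [-40, 30, 0], "roll": 0},
    {"delta_pos": [-40, 30, 0], "roll": 0},
    {"delta_pos": [-40, 30, 0], "roll": 0},
    {"delta_pos": [-40, 30, 0], "roll": 0},
    {"delta_pos": [-40, 30, 0], "roll": 0},
    {"delta_pos": [-40, 30, 0], "roll": 0},
    {"delta_pos": [-40, 30, 0], "roll": 0}
  ]
}}

```text
time_s: 4.0
eef_pos: [0.1359, 0.5405, 0.7703]
eef_rot: [0.704, 0.111, 0.698, -0.062]
wrist_force: [-0.9, -0.2, 0.7]
opening: 0.996
```

```bash
cat >> h.py <<'E'
import json,os
def log(show=True):
    o,T=tool()
    with open('log.jsonl','a') as f: f.write(json.dumps(dict(t=o['time_s'],q=o['q'].tolist(),p=o['eef_pos'].tolist(),r=o['eef_rot'].tolist()))+"\n")
    if show:
        x=T[:,0]; print("t",round(o['time_s'],2),"q",o['q'].round(3),"p",o['eef_pos'].round(4),"pitch below horiz",np.degrees(np.arcsin(-x[2])).round(1),"az",np.degrees(np.arctan2(x[1],x[0])).round(1)); print(T.round(3).tolist(),"F",o['wrist_force'].round(1),"open",round(o['opening'],3))
    return o,T
E
cat > log.jsonl <<'E'
{"q":[1.11874273,0.181511685,1.60802092,0.00000798547717,1.35386873,-0.206301948],"p":[0.13961299,0.55719769,0.23039446],"r":[0.70156569,0.08606418,0.70198434,-0.08727266]}
E
python3 -c "
from h import *
log()"
```

```text
t 4.0 q [ 1.103  0.34   0.299  0.023  2.434 -0.204] p [0.1359 0.5405 0.7703] pitch below horiz 86.0 az 75.7
[[0.017, 0.243, 0.97], [0.068, 0.968, -0.243], [-0.998, 0.07, 0.0]] F [-0.9 -0.2  0.7] open 0.996
```

```bash
python3 - <<'E'
from h import *
for n in("top","side"):
    d=np.load(f"{n}_d0.npy"); C=cloud(n,d)[d>0]
    for y0 in np.arange(.3,1.6,.1):
        P=C[(C[:,1]>y0)&(C[:,1]<y0+.1)&(C[:,2]>.1)&(C[:,2]<1.6)&(C[:,0]>.1)]
        if len(P)>5: print(n,round(y0,1),len(P),"minx",np.percentile(P[:,0],2).round(2),"z",P[:,2].min().round(2),P[:,2].max().round(2))
        P=C[(C[:,1]>y0)&(C[:,1]<y0+.1)&(C[:,2]>-2)&(C[:,2]<.1)]
        if len(P)>5: print("   low",n,round(y0,1),len(P),"x",np.percentile(P[:,0],[2,98]).round(2),"z",np.percentile(P[:,2],[2,98]).round(2))
E
```

```text
top 0.3 4836 minx 0.43 z 0.1 0.73
   low top 0.3 6024 x [-0.3   0.66] z [-0.92  0.09]
top 0.4 2508 minx 0.12 z 0.1 0.57
   low top 0.4 4486 x [-0.31  0.66] z [-0.92  0.07]
top 0.5 1073 minx 0.14 z 0.1 0.4
   low top 0.5 3352 x [-0.31  0.66] z [-0.92  0.08]
top 0.6 213 minx 0.66 z 0.1 0.23
   low top 0.6 3843 x [-0.31  0.66] z [-0.92  0.07]
   low top 0.7 3944 x [-0.31  0.66] z [-0.92 -0.03]
   low top 0.8 4271 x [-0.3   0.66] z [-0.92 -0.22]
   low top 0.9 4242 x [-0.3   0.66] z [-0.92 -0.41]
   low top 1.0 4041 x [-0.3   0.66] z [-0.92 -0.59]
   low top 1.1 3708 x [-0.3   0.66] z [-0.92 -0.78]
   low top 1.2 1911 x [-0.27  0.65] z [-0.93 -0.85]
side 0.3 8312 minx 0.42 z 0.1 0.75
   low side 0.3 6077 x [0.35 0.66] z [-0.31  0.09]
side 0.4 11277 minx 0.11 z 0.1 0.77
   low side 0.4 6070 x [0.38 0.66] z [-0.15  0.09]
side 0.5 23306 minx 0.11 z 0.1 0.77
   low side 0.5 1460 x [0.66 0.66] z [-0.07  0.1 ]
side 0.6 12290 minx 0.11 z 0.1 0.8
   low side 0.6 319 x [0.66 0.66] z [0.04 0.1 ]
side 0.7 1564 minx 0.56 z 0.15 0.55
```

Emit:
{"method": "apply_moves", "body": {
  "deltas": [
    {"delta_pos": [15.5, 8.5, -10], "roll": 0},
    {"delta_pos": [15.5, 8.5, -10], "roll": 0},
    {"delta_pos": [15.5, 8.5, -10], "roll": 0},
    {"delta_pos": [15.5, 8.5, -10], "roll": 0},
    {"delta_pos": [15.5, 8.5, -10], "roll": 0},
    {"delta_pos": [15.5, 8.5, -10], "roll": 0},
    {"delta_pos": [15.5, 8.5, -10], "roll": 0},
    {"delta_pos": [15.5, 8.5, -10], "roll": 0},
    {"delta_pos": [15.5, 8.5, -10], "roll": 0},
    {"delta_pos": [15.5, 8.5, -10], "roll": 0},
    {"delta_pos": [15.5, 8.5, -10], "roll": 0}
  ]
}}

```text
time_s: 5.1
eef_pos: [-0.0511, 0.8335, 0.3863]
eef_rot: [0.705, 0.105, 0.699, -0.066]
wrist_force: [-0.1, -0.4, -2.5]
opening: 1.001
```

```bash
python3 -c "
from h import *
log()"
```

```text
t 5.1 q [ 1.495  0.731  0.551 -0.011  1.806  0.164] p [-0.0511  0.8335  0.3863] pitch below horiz 86.8 az 74.4
[[0.015, 0.24, 0.971], [0.053, 0.969, -0.241], [-0.998, 0.055, 0.002]] F [-0.1 -0.4 -2.5] open 1.001
```

Emit:
{"method": "apply_moves", "body": {
  "deltas": [
    {"delta_pos": [0, 40, -10], "roll": 0}
  ]
}}

```text
time_s: 5.2
eef_pos: [-0.0499, 0.8645, 0.3882]
eef_rot: [0.704, 0.106, 0.699, -0.066]
wrist_force: [-0.2, 2.7, 1.3]
opening: 0.996
```

Emit:
{"method": "apply_moves", "body": {
  "deltas": [
    {"delta_pos": [0, 40, -10], "roll": 0}
  ]
}}

```text
time_s: 5.3
eef_pos: [-0.046, 0.8878, 0.3821]
eef_rot: [0.702, 0.12, 0.7, -0.052]
wrist_force: [1.4, -13.3, 7.6]
opening: 1.001
```

Emit:
{"method": "apply_moves", "body": {
  "deltas": [
    {"delta_pos": [0, 40, -10], "roll": 0}
  ]
}}

```text
time_s: 5.4
eef_pos: [-0.0436, 0.9027, 0.3716]
eef_rot: [0.7, 0.131, 0.701, -0.041]
wrist_force: [0.8, -0.5, -0.2]
opening: 0.999
```

```bash
python3 -c "
from h import *
log()"
```

```text
t 5.4 q [ 1.489  0.905  0.3   -0.003  1.809  0.163] p [-0.0436  0.9027  0.3716] pitch below horiz 82.7 az 84.0
[[0.013, 0.242, 0.97], [0.126, 0.962, -0.242], [-0.992, 0.125, -0.018]] F [ 0.8 -0.5 -0.2] open 0.999
```

Emit:
{"method": "apply_moves", "body": {
  "deltas": [
    {"delta_pos": [0, 40, -10], "roll": 0}
  ]
}}

```text
time_s: 5.5
eef_pos: [-0.0415, 0.9174, 0.3668]
eef_rot: [0.697, 0.144, 0.702, -0.029]
wrist_force: [-0.8, 0.2, 1.1]
opening: 1.0
```

Emit:
{"method": "apply_moves", "body": {
  "deltas": [
    {"delta_pos": [0, 40, -10], "roll": 0}
  ]
}}

```text
time_s: 5.6
eef_pos: [-0.0397, 0.9312, 0.3617]
eef_rot: [0.694, 0.156, 0.703, -0.016]
wrist_force: [0.1, 0.1, 0.4]
opening: 0.999
```

Emit:
{"method": "apply_moves", "body": {
  "deltas": [
    {"delta_pos": [0, 40, -10], "roll": 0}
  ]
}}

```text
time_s: 5.7
eef_pos: [-0.038, 0.9443, 0.3572]
eef_rot: [0.691, 0.167, 0.704, -0.005]
wrist_force: [0.1, 0.1, -0.3]
opening: 0.995
```

```bash
python3 -c "
from h import *
log()"
```

```text
t 5.7 q [1.483 0.93  0.299 0.011 1.683 0.159] p [-0.038   0.9443  0.3572] pitch below horiz 76.8 az 87.6
[[0.01, 0.241, 0.97], [0.228, 0.944, -0.237], [-0.974, 0.224, -0.046]] F [ 0.1  0.1 -0.3] open 0.995
```

Emit:
{"method": "apply_moves", "body": {
  "deltas": [
    {"delta_pos": [0, 40, -10], "roll": 0}
  ]
}}

```text
time_s: 5.8
eef_pos: [-0.0365, 0.9567, 0.3542]
eef_rot: [0.687, 0.178, 0.704, 0.007]
wrist_force: [-0.3, -0.2, -0.2]
opening: 1.002
```

Emit:
{"method": "apply_moves", "body": {
  "deltas": [
    {"delta_pos": [0, 40, -10], "roll": 0}
  ]
}}

```text
time_s: 5.9
eef_pos: [-0.035, 0.9686, 0.3528]
eef_rot: [0.684, 0.189, 0.704, 0.019]
wrist_force: [-0.5, 1.2, 0.9]
opening: 1.001
```

Emit:
{"method": "apply_moves", "body": {
  "deltas": [
    {"delta_pos": [0, 40, -10], "roll": 0}
  ]
}}

```text
time_s: 6.0
eef_pos: [-0.0336, 0.9799, 0.3531]
eef_rot: [0.68, 0.2, 0.704, 0.03]
wrist_force: [0.3, -0.7, 0.4]
opening: 0.999
```

Emit:
{"method": "apply_moves", "body": {
  "deltas": [
    {"delta_pos": [0, 40, -10], "roll": 0}
  ]
}}

```text
time_s: 6.1
eef_pos: [-0.0323, 0.9906, 0.3551]
eef_rot: [0.677, 0.211, 0.704, 0.042]
wrist_force: [-0.4, 0.8, -0.0]
opening: 1.001
```

Emit:
{"method": "apply_moves", "body": {
  "deltas": [
    {"delta_pos": [0, 40, -10], "roll": 0}
  ]
}}

```text
time_s: 6.2
eef_pos: [-0.031, 1.0006, 0.3587]
eef_rot: [0.673, 0.222, 0.704, 0.054]
wrist_force: [0.0, -0.8, 0.7]
opening: 1.003
```

Emit:
{"method": "apply_moves", "body": {
  "deltas": [
    {"delta_pos": [0, 40, -10], "roll": 0}
  ]
}}

```text
time_s: 6.3
eef_pos: [-0.0299, 1.0101, 0.3638]
eef_rot: [0.668, 0.233, 0.703, 0.066]
wrist_force: [-0.6, -0.2, -0.3]
opening: 0.997
```

Emit:
{"method": "apply_moves", "body": {
  "deltas": [
    {"delta_pos": [0, 40, -10], "roll": 0}
  ]
}}

```text
time_s: 6.4
eef_pos: [-0.0288, 1.0189, 0.3704]
eef_rot: [0.664, 0.244, 0.702, 0.077]
wrist_force: [0.2, 0.8, 0.7]
opening: 1.001
```

Emit:
{"method": "apply_moves", "body": {
  "deltas": [
    {"delta_pos": [0, 40, -10], "roll": 0}
  ]
}}

```text
time_s: 6.5
eef_pos: [-0.0278, 1.0272, 0.3783]
eef_rot: [0.66, 0.255, 0.701, 0.089]
wrist_force: [-0.2, 0.8, -0.0]
opening: 1.0
```

Emit:
{"method": "apply_moves", "body": {
  "deltas": [
    {"delta_pos": [0, 40, -10], "roll": 0}
  ]
}}

```text
time_s: 6.6
eef_pos: [-0.027, 1.0349, 0.3875]
eef_rot: [0.655, 0.266, 0.7, 0.101]
wrist_force: [-0.8, -1.1, -0.4]
opening: 0.997
```

Emit:
{"method": "apply_moves", "body": {
  "deltas": [
    {"delta_pos": [0, 40, -10], "roll": 0}
  ]
}}

```text
time_s: 6.7
eef_pos: [-0.0263, 1.0419, 0.3978]
eef_rot: [0.65, 0.276, 0.699, 0.112]
wrist_force: [0.2, -0.8, -0.2]
opening: 1.001
```

Emit:
{"method": "apply_moves", "body": {
  "deltas": [
    {"delta_pos": [0, 40, -10], "roll": 0}
  ]
}}

```text
time_s: 6.8
eef_pos: [-0.0256, 1.0481, 0.4094]
eef_rot: [0.645, 0.287, 0.697, 0.124]
wrist_force: [0.5, -0.6, -0.4]
opening: 0.998
```

Emit:
{"method": "apply_moves", "body": {
  "deltas": [
    {"delta_pos": [0, 40, -10], "roll": 0}
  ]
}}

```text
time_s: 6.9
eef_pos: [-0.0248, 1.0537, 0.4222]
eef_rot: [0.64, 0.297, 0.695, 0.135]
wrist_force: [0.5, 0.4, 0.3]
opening: 1.002
```

```bash
python3 -c "
from h import *
log()"
```

```text
t 6.9 q [1.462 0.915 0.299 0.07  1.306 0.135] p [-0.0248  1.0537  0.4222] pitch below horiz 54.1 az 90.4
[[-0.004, 0.24, 0.971], [0.586, 0.787, -0.192], [-0.81, 0.568, -0.144]] F [0.5 0.4 0.3] open 1.002
```

Emit:
{"method": "apply_moves", "body": {
  "deltas": [
    {"delta_pos": [0, 40, -8], "roll": 0}
  ]
}}

```text
time_s: 7.0
eef_pos: [-0.0222, 1.0585, 0.4362]
eef_rot: [0.635, 0.307, 0.694, 0.146]
wrist_force: [0.4, -0.2, -0.0]
opening: 1.002
```

Emit:
{"method": "apply_moves", "body": {
  "deltas": [
    {"delta_pos": [0, 40, -8], "roll": 0}
  ]
}}

```text
time_s: 7.1
eef_pos: [-0.0187, 1.0627, 0.451]
eef_rot: [0.63, 0.317, 0.691, 0.157]
wrist_force: [-0.4, -0.8, -1.0]
opening: 0.996
```

Emit:
{"method": "apply_moves", "body": {
  "deltas": [
    {"delta_pos": [0, 40, -8], "roll": 0}
  ]
}}

```text
time_s: 7.2
eef_pos: [-0.0156, 1.0661, 0.4668]
eef_rot: [0.625, 0.327, 0.689, 0.168]
wrist_force: [0.6, 0.2, -0.1]
opening: 1.002
```

Emit:
{"method": "apply_moves", "body": {
  "deltas": [
    {"delta_pos": [0, 40, -8], "roll": 0}
  ]
}}

```text
time_s: 7.3
eef_pos: [-0.0128, 1.0688, 0.4835]
eef_rot: [0.62, 0.336, 0.686, 0.178]
wrist_force: [-0.3, -0.3, -0.2]
opening: 1.001
```

Emit:
{"method": "apply_moves", "body": {
  "deltas": [
    {"delta_pos": [0, 40, -8], "roll": 0}
  ]
}}

```text
time_s: 7.4
eef_pos: [-0.0102, 1.0708, 0.5009]
eef_rot: [0.614, 0.346, 0.684, 0.189]
wrist_force: [0.5, -0.6, 0.2]
opening: 0.998
```

Emit:
{"method": "apply_moves", "body": {
  "deltas": [
    {"delta_pos": [0, 40, -8], "roll": 0}
  ]
}}

```text
time_s: 7.5
eef_pos: [-0.0078, 1.072, 0.519]
eef_rot: [0.609, 0.355, 0.681, 0.199]
wrist_force: [0.3, 0.2, -0.4]
opening: 1.002
```

Emit:
{"method": "apply_moves", "body": {
  "deltas": [
    {"delta_pos": [0, 40, -8], "roll": 0}
  ]
}}

```text
time_s: 7.6
eef_pos: [-0.0054, 1.0725, 0.5378]
eef_rot: [0.603, 0.364, 0.678, 0.209]
wrist_force: [-0.4, -0.7, -0.3]
opening: 0.998
```

Emit:
{"method": "apply_moves", "body": {
  "deltas": [
    {"delta_pos": [0, 40, -8], "roll": 0}
  ]
}}

```text
time_s: 7.7
eef_pos: [-0.0031, 1.0723, 0.5572]
eef_rot: [0.598, 0.373, 0.674, 0.219]
wrist_force: [-0.1, -1.3, 0.4]
opening: 0.999
```

Emit:
{"method": "apply_moves", "body": {
  "deltas": [
    {"delta_pos": [0, 40, -8], "roll": 0}
  ]
}}

```text
time_s: 7.8
eef_pos: [-0.0009, 1.0713, 0.577]
eef_rot: [0.592, 0.382, 0.671, 0.229]
wrist_force: [0.3, -0.0, 0.3]
opening: 0.998
```

Emit:
{"method": "apply_moves", "body": {
  "deltas": [
    {"delta_pos": [0, 40, -8], "roll": 0}
  ]
}}

```text
time_s: 7.9
eef_pos: [0.0013, 1.0696, 0.5974]
eef_rot: [0.587, 0.391, 0.668, 0.239]
wrist_force: [-0.7, 0.8, 0.2]
opening: 0.998
```

Emit:
{"method": "apply_moves", "body": {
  "deltas": [
    {"delta_pos": [0, 40, -8], "roll": 0}
  ]
}}

```text
time_s: 8.0
eef_pos: [0.0034, 1.0671, 0.6182]
eef_rot: [0.581, 0.4, 0.664, 0.249]
wrist_force: [0.7, -0.1, -0.0]
opening: 0.997
```

Emit:
{"method": "apply_moves", "body": {
  "deltas": [
    {"delta_pos": [0, 40, -8], "roll": 0}
  ]
}}

```text
time_s: 8.1
eef_pos: [0.0055, 1.0638, 0.6394]
eef_rot: [0.575, 0.408, 0.66, 0.258]
wrist_force: [-0.5, 0.0, 0.4]
opening: 0.999
```

Emit:
{"method": "apply_moves", "body": {
  "deltas": [
    {"delta_pos": [0, 40, -8], "roll": 0}
  ]
}}

```text
time_s: 8.2
eef_pos: [0.0075, 1.0599, 0.6609]
eef_rot: [0.569, 0.416, 0.656, 0.267]
wrist_force: [-0.2, -0.2, -0.1]
opening: 0.999
```

Emit:
{"method": "apply_moves", "body": {
  "deltas": [
    {"delta_pos": [0, 40, -8], "roll": 0}
  ]
}}

```text
time_s: 8.3
eef_pos: [0.0095, 1.0552, 0.6826]
eef_rot: [0.564, 0.424, 0.653, 0.277]
wrist_force: [-0.3, -0.2, 0.5]
opening: 0.999
```

```bash
python3 -c "
from h import *
log()"
```

```text
t 8.3 q [1.405 0.717 0.299 0.167 1.092 0.084] p [0.0095 1.0552 0.6826] pitch below horiz 30.0 az 90.3
[[-0.005, 0.242, 0.97], [0.866, 0.487, -0.117], [-0.501, 0.839, -0.212]] F [-0.3 -0.2  0.5] open 0.999
```

```bash
cat >> log.jsonl <<'E'
{"q":[1.10390123,0.34915773,0.30257556,0.00778382,2.47782402,-0.21470997],"p":[0.13371326,0.53037728,0.76346971],"r":[0.702,0.091,0.702,-0.082]}
{"q":[1.07660784,0.00841171,0.90950821,0.01282725,2.17869404,-0.24078727],"p":[0.12036495,0.47883853,0.67765333],"r":[0.704,0.103,0.699,-0.071]}
E
cat > fk.py <<'E'
from h import *
def Ry(a):c,s=np.cos(a),np.sin(a);return np.array([[c,0,s],[0,1,0],[-s,0,c]])
def Rz(a):c,s=np.cos(a),np.sin(a);return np.array([[c,-s,0],[s,c,0],[0,0,1]])
B=np.array([[0,0,1],[0,1,0],[-1,0,0]]).T  # placeholder
def fk(q,p,pts=False):
    d,h,a0,L1,a1,L2,Lt,c0=p
    R1=Rz(q[0]+c0); P=R1@[a0,d,h]; out=[P]
    R2=R1@Ry(q[1]); P=P+R2@[a1,0,L1]; out.append(P)
    R3=R2@Ry(q[2]); P=P+R3@[0,0,L2]; out.append(P)
    R5=R3@Rz(q[3])@Ry(q[4]); P=P+R5@[0,0,Lt]; out.append(P)
    R6=R5@Rz(q[5])
    return (out,R6) if pts else (P,R6)
if __name__=="__main__":
    L=[json.loads(l) for l in open('log.jsonl')]
    def res(p):
        r=[]
        for e in L:
            P,_=fk(e['q'],p); r+=list(P-np.array(e['p']))
        return r
    s=least_squares(res,[.1175,.3,0,.45,0,.42,.3,0]); print(s.x.round(4),np.abs(s.fun).max())
    np.save('fkp.npy',s.x)
    for e in L[-4:]:
        P,R6=fk(e['q'],s.x); T=Rq(e['r']).as_matrix(); print((R6.T@T).round(2).tolist())
E
python3 fk.py
```

```text
[ 0.119   0.2645  0.0141  0.4378  0.0254  0.5142  0.3297 -0.0019] 0.0516872844539179
[[0.0, -1.0, -0.0], [0.0, 0.0, -1.0], [1.0, 0.0, 0.0]]
[[0.0, -1.0, -0.0], [0.0, 0.0, -1.0], [1.0, 0.0, 0.0]]
[[0.0, -1.0, -0.0], [-0.0, 0.0, -1.0], [1.0, 0.0, -0.0]]
[[0.0, -1.0, -0.0], [-0.0, 0.0, -1.0], [1.0, 0.0, -0.0]]
```

```bash
python3 - <<'E'
import re
s=open('fk.py').read()
s=s.replace("d,h,a0,L1,a1,L2,Lt,c0=p","d,h,a0,L1,a1,L2,Lt,a2=p;c0=0").replace("R3@[0,0,L2]","R3@[a2,0,L2]")
s=s.replace("print(s.x.round(4),np.abs(s.fun).max())","print(s.x.round(4),np.round(np.reshape(s.fun,(-1,3)),3).tolist())")
open('fk.py','w').write(s)
E
python3 fk.py; cat log.jsonl | cut -c1-150
```

```text
[ 0.1178  0.3134 -0.      0.4382  0.      0.5145  0.3189  0.0855] [[-0.0, 0.0, -0.0], [-0.0, -0.0, -0.0], [0.0, -0.0, 0.0], [0.0, -0.0, 0.0], [0.0, -0.0, 0.0], [0.0, -0.0, 0.0], [-0.0, -0.0, 0.0], [0.0, 0.0, 0.0], [-0.0, -0.0, 0.0]]
[[-0.0, -1.0, -0.0], [0.0, 0.0, -1.0], [1.0, -0.0, 0.0]]
[[0.0, -1.0, -0.0], [0.0, 0.0, -1.0], [1.0, -0.0, 0.0]]
[[0.0, -1.0, -0.0], [-0.0, 0.0, -1.0], [1.0, 0.0, -0.0]]
[[0.0, -1.0, 0.0], [-0.0, -0.0, -1.0], [1.0, 0.0, -0.0]]
{"q":[1.11874273,0.181511685,1.60802092,0.00000798547717,1.35386873,-0.206301948],"p":[0.13961299,0.55719769,0.23039446],"r":[0.70156569,0.08606418,0.
{"t": 4.0, "q": [1.102615510692146, 0.3404845361558523, 0.2985445684804747, 0.023442961758365858, 2.4339604500984082, -0.20402784321518525], "p": [0.1
{"t": 5.1, "q": [1.4946882371096197, 0.7305304281577777, 0.5508491865855013, -0.011063402995204268, 1.8059907158751696, 0.16414883803883196], "p": [-0
{"t": 5.4, "q": [1.4893685447034477, 0.9051351858154264, 0.30042632083277, -0.0030770996980344096, 1.8090447336078737, 0.1630243371496032], "p": [-0.0
{"t": 5.7, "q": [1.4825104037187415, 0.929769060749015, 0.29850634044045704, 0.010593067266468208, 1.683322384396309, 0.15879427089208686], "p": [-0.0
{"t": 6.9, "q": [1.461753536504898, 0.9147095674267385, 0.2986635552020635, 0.0699840790911263, 1.306081029186574, 0.13544918493653182], "p": [-0.0248
{"t": 8.3, "q": [1.4050286447376037, 0.716932519185831, 0.298674734364868, 0.16677954864253655, 1.0916325434499718, 0.08356550502230506], "p": [0.0094
{"q":[1.10390123,0.34915773,0.30257556,0.00778382,2.47782402,-0.21470997],"p":[0.13371326,0.53037728,0.76346971],"r":[0.702,0.091,0.702,-0.082]}
{"q":[1.07660784,0.00841171,0.90950821,0.01282725,2.17869404,-0.24078727],"p":[0.12036495,0.47883853,0.67765333],"r":[0.704,0.103,0.699,-0.071]}
```

```bash
cat >> fk.py <<'E'
FP=np.load('fkp.npy')
G=np.array([[0,-1,0],[0,0,-1],[1,0,0]],float)
LO=np.array([-2.99,-.89,.3,-1.14,0,-3.12]);HI=np.array([2.99,2.07,2.58,4.28,2.63,3.12])
def FK(q): 
    P,R6=fk(q,FP); return P,R6@G
def wristpts(q): return fk(q,FP,True)[0]
def IK(P,T,q0,n=20,seed=0):
    def res(q):
        p,t=FK(q); return np.r_[(p-P)*3,(R.from_matrix(t.T@T)).as_rotvec()]
    rng=np.random.default_rng(seed); best=None; sols=[]
    for k in range(n):
        x0=np.clip(q0 if k==0 else rng.uniform(LO,HI),LO+1e-3,HI-1e-3)
        s=least_squares(res,x0,bounds=(LO,HI))
        if s.cost<1e-8: 
            if k==0: return [s.x]
            if not any(np.abs(s.x-z).max()<.01 for z in sols): sols.append(s.x)
    return sorted(sols,key=lambda z:np.abs(z-q0).max())
def Tmat(az,p,rollup=0,sgn=-1):
    """tool: azimuth, pitch below horizontal(deg), y horizontal; roll extra deg about x"""
    a,p=np.radians(az),np.radians(p)
    x=np.array([np.cos(a)*np.cos(p),np.sin(a)*np.cos(p),-np.sin(p)])
    y=sgn*np.array([np.sin(a),-np.cos(a),0]); z=np.cross(x,y)
    return np.stack([x,y,z],1)@R.from_euler('x',rollup,degrees=True).as_matrix()
E
python3 - <<'E'
from fk import *
M=np.load("masks.npz")
for n in("top","side"):
    d=np.load(f"{n}_d0.npy"); C=cloud(n,d); P=C[M[f"{n}_mug"]&(d>0)]
    c={'top':[.4495,.3207],'side':[.4493,.3253]}[n]
    v=P[:,:2]-c; r=np.hypot(*v.T); k=(r>.055)&(P[:,2]>.04)
    print(n,k.sum(),np.degrees(np.arctan2(v[k,1],v[k,0])).mean(),np.degrees(np.arctan2(*v[k].mean(0)[::-1])),r.max(),v[k].mean(0))
for p in (30,22):
  for sgn in(-1,1):
    q=ctrl.get_obs()['q']
    T=Tmat(90,p,0,sgn); q0=q.copy()
    for name,g,ro in [("high",[.449,.2,.3],0),("pre",[.449,.22,.12],0),("grasp",[.449,.323,.073],0),("lift",[.449,.323,.25],0),("pour0",[.446,-.05,.22],0),("pour1",[.446,-.05,.22],-sgn*90),("pour2",[.446,-.05,.22],-sgn*160)]:
        Tr=Tmat(90,p,ro,sgn); P=np.array(g)+Tr[:,0]*.0187
        s=IK(P,Tr,q0)
        print(p,sgn,name,len(s),[z.round(2).tolist() for z in s[:2]], wristpts(s[0])[1].round(2).tolist() if s else'',wristpts(s[0])[2].round(3).tolist() if s else'')
        if s: q0=s[0]
E
```

```text
top 52 111.16068576097837 111.20079085051356 0.10688429920821373 [-0.02360234  0.06084797]
side 131 110.62043257620448 110.62128504542375 0.1814785684197859 [-0.024192    0.06428924]
30 -1 high 1 [[-0.4, 0.03, 2.0, 0.93, 1.65, 2.56]] [0.06, 0.1, 0.75] [0.449, -0.06, 0.45]
30 -1 pre 1 [[-0.35, 0.39, 2.05, 0.97, 1.38, 2.24]] [0.2, 0.05, 0.72] [0.449, -0.04, 0.27]
30 -1 grasp 1 [[-0.12, 0.51, 2.02, 1.16, 1.21, 2.22]] [0.23, 0.09, 0.69] [0.449, 0.063, 0.223]
30 -1 lift 1 [[-0.12, 0.11, 2.02, 1.06, 1.39, 2.59]] [0.06, 0.11, 0.75] [0.449, 0.063, 0.4]
30 -1 pour0 1 [[-0.83, 0.35, 1.81, 0.65, 1.83, 2.19]] [0.19, -0.03, 0.73] [0.446, -0.31, 0.37]
30 -1 pour1 1 [[-0.83, 0.35, 1.81, 0.65, 1.83, -2.52]] [0.19, -0.03, 0.73] [0.446, -0.31, 0.37]
30 -1 pour2 1 [[-0.83, 0.35, 1.81, 0.65, 1.83, -1.3]] [0.19, -0.03, 0.73] [0.446, -0.31, 0.37]
30 1 high 1 [[-0.4, 0.03, 2.0, 0.93, 1.65, -0.59]] [0.06, 0.1, 0.75] [0.449, -0.06, 0.45]
30 1 pre 1 [[-0.35, 0.39, 2.05, 0.97, 1.38, -0.91]] [0.2, 0.05, 0.72] [0.449, -0.04, 0.27]
30 1 grasp 1 [[-0.12, 0.51, 2.02, 1.16, 1.21, -0.92]] [0.23, 0.09, 0.69] [0.449, 0
[... 1012 characters left out ...]
.21, -0.06, 0.71] [0.446, -0.328, 0.332]
22 1 high 1 [[-0.43, 0.1, 2.01, 1.02, 1.71, -0.66]] [0.09, 0.09, 0.75] [0.449, -0.078, 0.412]
22 1 pre 1 [[-0.39, 0.49, 2.03, 1.04, 1.47, -1.0]] [0.24, 0.03, 0.7] [0.449, -0.058, 0.232]
22 1 grasp 1 [[-0.16, 0.61, 2.01, 1.23, 1.32, -1.03]] [0.27, 0.08, 0.67] [0.449, 0.045, 0.185]
22 1 lift 1 [[-0.16, 0.18, 2.04, 1.17, 1.46, -0.67]] [0.1, 0.1, 0.74] [0.449, 0.045, 0.362]
22 1 pour0 1 [[-0.85, 0.43, 1.79, 0.71, 1.9, -0.98]] [0.21, -0.06, 0.71] [0.446, -0.328, 0.332]
22 1 pour1 1 [[-0.85, 0.43, 1.79, 0.71, 1.9, -2.55]] [0.21, -0.06, 0.71] [0.446, -0.328, 0.332]
22 1 pour2 1 [[-0.85, 0.43, 1.79, 0.71, 1.9, 2.51]] [0.21, -0.06, 0.71] [0.446, -0.328, 0.332]
```

```bash
cat >> fk.py <<'E'
def plan(P1,T1=None,steps=12,verbose=True):
    """from current: delta units to TCP P1 and roll (deg) T1"""
    o,T=tool(); P=o['eef_pos']; d=T.T@(np.array(P1)-P)/.025
    ro=0 if T1 is None else T1
    print("delta",d.round(2),"roll units",round(ro/6,2),"dist mm",round(np.linalg.norm(np.array(P1)-P)*1000), "rows>=",round(max(np.linalg.norm(np.array(P1)-P)/.05,abs(ro)/8.59),1))
    q=o['q'].copy(); qs=[q]
    for k in range(1,steps+1):
        f=k/steps; Tr=T@R.from_euler('x',ro*f,degrees=True).as_matrix()
        s=IK(P+(np.array(P1)-P)*f,Tr,q,n=1)
        if not s: print("IK fail at",f); return
        q=s[0]; qs.append(q)
    qs=np.array(qs)
    if verbose: print("q end",q.round(2),"max step",np.abs(np.diff(qs,axis=0)).max(0).round(2),"min",qs.min(0).round(2),"max",qs.max(0).round(2)); print("wrist",wristpts(q)[2].round(3),"elbow",wristpts(q)[1].round(3))
E
python3 - <<'E'
from fk import *
o,T=tool()
up=T[2]; a=np.degrees(np.arctan2(up[1],-up[2])); print("roll for horiz",a)
g=np.array([.408,.327,.122]); P=g+T[:,0]*.0187
print("TCP grasp",P.round(4)); plan(P+[0,0,.1],a,steps=30)
E
```

```text
roll for horiz 75.83303165349345
TCP grasp [0.4079 0.3432 0.1126]
delta [-15.31 -25.78  22.79] roll units 12.64 dist mm 942 rows>= 18.8
q end [-0.13  0.09  2.13  1.07  1.36 -0.63] max step [0.07 0.12 0.21 0.06 0.09 0.04] min [-0.13 -0.19  0.3   0.17  0.72 -0.63] max [1.41 0.72 2.15 1.15 1.36 0.08]
wrist [0.409 0.067 0.372] elbow [0.052 0.112 0.75 ]
```

Emit:
{"method": "apply_moves", "body": {
  "deltas": [
    {"delta_pos": [-15.3, -25.8, 22.8], "roll": 12.64},
    {"delta_pos": [-15.3, -25.8, 22.8], "roll": 12.64},
    {"delta_pos": [-15.3, -25.8, 22.8], "roll": 12.64},
    {"delta_pos": [-15.3, -25.8, 22.8], "roll": 12.64},
    {"delta_pos": [-15.3, -25.8, 22.8], "roll": 12.64},
    {"delta_pos": [-15.3, -25.8, 22.8], "roll": 12.64},
    {"delta_pos": [-15.3, -25.8, 22.8], "roll": 12.64},
    {"delta_pos": [-15.3, -25.8, 22.8], "roll": 12.64},
    {"delta_pos": [-15.3, -25.8, 22.8], "roll": 12.64},
    {"delta_pos": [-15.3, -25.8, 22.8], "roll": 12.64},
    {"delta_pos": [-15.3, -25.8, 22.8], "roll": 12.64},
    {"delta_pos": [-15.3, -25.8, 22.8], "roll": 12.64}
  ],
  "hand": 0.0
}}

```text
time_s: 9.5
eef_pos: [0.2535, 0.6194, 0.3956]
eef_rot: [0.185, 0.682, 0.684, -0.182]
wrist_force: [1.1, -0.8, -0.1]
opening: 0.501
```

```bash
python3 - <<'E'
from fk import *
o,T=log()
g=np.array([.408,.327,.122]); P=g+T[:,0]*.0187
up=T[2]; a=np.degrees(np.arctan2(up[1],-up[2])); print("roll for horiz",a)
plan(P+[0,0,.1],a)
E
```

```text
t 9.5 q [ 0.654 -0.172  1.951  1.065  0.907  0.148] p [0.2535 0.6194 0.3956] pitch below horiz 30.0 az 90.2
[[-0.003, 1.0, 0.004], [0.866, 0.005, -0.501], [-0.501, 0.002, -0.866]] F [ 1.1 -0.8 -0.1] open 0.501
roll for horiz 0.1546503841457191
delta [-5.92  6.11 11.89] roll units 0.03 dist mm 365 rows>= 7.3
q end [-0.13  0.09  2.13  1.07  1.36 -0.63] max step [0.07 0.05 0.04 0.03 0.05 0.07] min [-0.13 -0.19  1.95  1.06  0.91 -0.63] max [0.65 0.09 2.16 1.15 1.36 0.15]
wrist [0.409 0.067 0.372] elbow [0.052 0.112 0.75 ]
```

Emit:
{"method": "apply_moves", "body": {
  "deltas": [
    {"delta_pos": [-5.9, 6.1, 11.9], "roll": 0},
    {"delta_pos": [-5.9, 6.1, 11.9], "roll": 0},
    {"delta_pos": [-5.9, 6.1, 11.9], "roll": 0},
    {"delta_pos": [-5.9, 6.1, 11.9], "roll": 0},
    {"delta_pos": [-5.9, 6.1, 11.9], "roll": 0},
    {"delta_pos": [-5.9, 6.1, 11.9], "roll": 0},
    {"delta_pos": [-5.9, 6.1, 11.9], "roll": 0},
    {"delta_pos": [-5.9, 6.1, 11.9], "roll": 0},
    {"delta_pos": [-5.9, 6.1, 11.9], "roll": 0},
    {"delta_pos": [-5.9, 6.1, 11.9], "roll": 0}
  ]
}}

```text
time_s: 10.5
eef_pos: [0.407, 0.345, 0.2126]
eef_rot: [0.185, 0.681, 0.684, -0.183]
wrist_force: [-0.4, 0.3, 0.2]
opening: 0.5
```

```bash
cat >> fk.py <<'E'
def snap(tag,boxes=()):
    ims=[]
    for n in("top","side"):
        p,d=ctrl.camera(n); np.save(f"{n}_d.npy",d); np.save(f"{n}_p.npy",p)
        b=dict(boxes).get(n)
        if b: 
            c=p[b[1]:b[1]+b[3],b[0]:b[0]+b[2],::-1]
            ims.append(cv2.resize(c,(390,int(390*b[3]/b[2])),interpolation=cv2.INTER_CUBIC))
        else: ims.append(cv2.resize(p[:,:,::-1],(390,292)))
    h=max(i.shape[0] for i in ims); ims=[cv2.copyMakeBorder(i,0,h-i.shape[0],0,0,cv2.BORDER_CONSTANT) for i in ims]
    cv2.imwrite(f"pics/{tag}.png",np.hstack(ims))
E
python3 - <<'E'
from fk import *
o,T=log(); snap("pre1",dict(top=(80,150,120,120),side=(130,210,140,160)))
g=np.array([.408,.327,.122]); P=g+T[:,0]*.0187; plan(P)
for n in("top","side"): print(n,proj(n,o['eef_pos']).round(1),proj(n,g).round(1),proj(n,[.4494,.323,.127]).round(1))
E
```

```text
t 10.5 q [-0.12   0.084  2.13   1.073  1.354 -0.623] p [0.407  0.345  0.2126] pitch below horiz 30.2 az 90.3
[[-0.004, 1.0, 0.003], [0.865, 0.005, -0.502], [-0.503, 0.001, -0.865]] F [-0.4  0.3  0.2] open 0.5
delta [1.93 0.06 3.52] roll units 0.0 dist mm 100 rows>= 2.0
q end [-0.12  0.33  2.13  1.13  1.24 -0.86] max step [0.   0.02 0.   0.01 0.01 0.02] min [-0.12  0.08  2.13  1.07  1.24 -0.86] max [-0.12  0.33  2.14  1.13  1.35 -0.62]
wrist [0.41  0.067 0.273] elbow [0.156 0.099 0.728]
top [ 95.1 213. ] [113.5 215.5] [114.8 200.8]
side [223.8 267.4] [226.3 292.7] [210.5 285.9]
```

View pics/pre1.png

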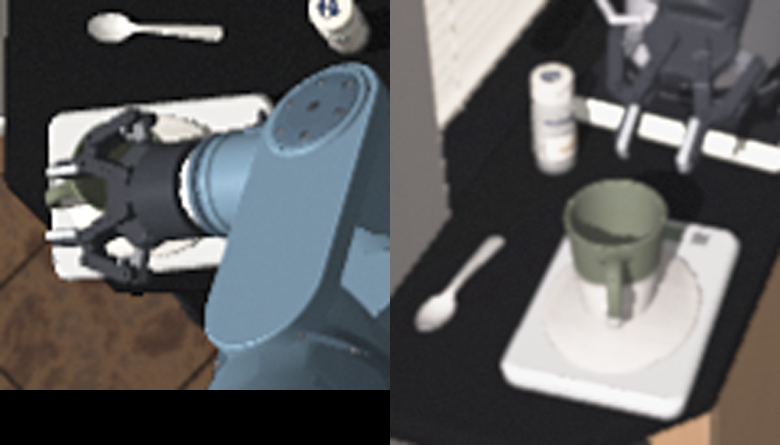

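Emit:
{"method": "apply_moves", "body": {
  "deltas": [
    {"delta_pos": [0.5, 0.03, 0.9], "roll": 0},
    {"delta_pos": [1.0, 0.03, 1.8], "roll": 0},
    {"delta_pos": [1.35, 0.04, 2.5], "roll": 0},
    {"delta_pos": [1.65, 0.05, 3.0], "roll": 0},
    {"delta_pos": [1.93, 0.06, 3.52], "roll": 0},
    {"delta_pos": [1.93, 0.06, 3.52], "roll": 0}
  ]
}}

```text
time_s: 11.2
eef_pos: [0.4069, 0.3433, 0.1111]
eef_rot: [0.184, 0.68, 0.685, -0.184]
wrist_force: [0.3, 1.0, -0.9]
opening: 0.501
```

```bash
python3 - <<'E'
from fk import *
o,T=log(); snap("pre2",dict(top=(80,150,120,120),side=(150,230,120,140)))
g=np.array([.408,.327,.122]); P=g+T[:,0]*.0187; plan(P)
E
```

```text
t 11.2 q [-0.124  0.335  2.134  1.131  1.243 -0.858] p [0.4069 0.3433 0.1111] pitch below horiz 30.2 az 90.5
[[-0.007, 1.0, 0.002], [0.864, 0.008, -0.503], [-0.503, -0.002, -0.864]] F [ 0.3  1.  -0.9] open 0.501
delta [ 0.   -0.   -0.01] roll units 0.0 dist mm 0 rows>= 0.0
q end [-0.12  0.33  2.13  1.13  1.24 -0.86] max step [0. 0. 0. 0. 0. 0.] min [-0.12  0.33  2.13  1.13  1.24 -0.86] max [-0.12  0.33  2.13  1.13  1.24 -0.86]
wrist [0.41  0.067 0.273] elbow [0.156 0.099 0.728]
```

View pics/pre2.png

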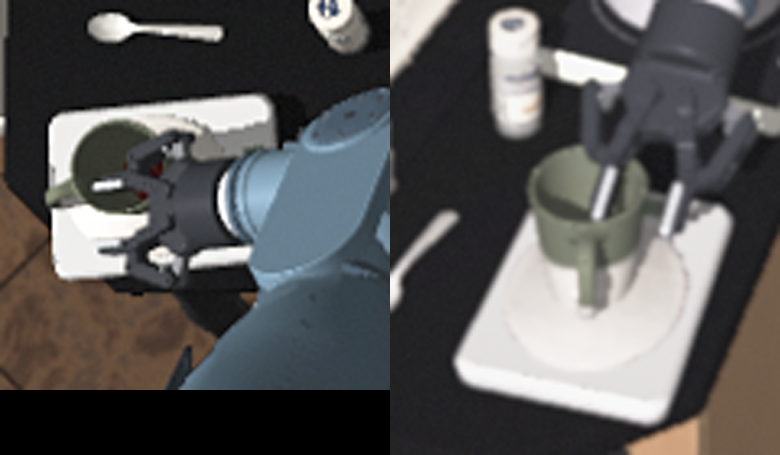

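Emit:
{"method": "apply_moves", "body": {
  "deltas": [
    {"delta_pos": [0, 0, 0], "roll": 0},
    {"delta_pos": [0, 0, 0], "roll": 0},
    {"delta_pos": [0, 0, 0], "roll": 0},
    {"delta_pos": [0, 0, 0], "roll": 0},
    {"delta_pos": [0, 0, 0], "roll": 0},
    {"delta_pos": [0, 0, 0], "roll": 0}
  ],
  "hand": -1
}}

```text
time_s: 11.9
eef_pos: [0.4117, 0.3417, 0.114]
eef_rot: [0.186, 0.682, 0.683, -0.181]
wrist_force: [2.3, -4.7, 9.8]
opening: 0.109
```

```bash
python3 - <<'E'
from fk import *
o,T=log(); snap("grip",dict(top=(80,150,120,120),side=(150,230,120,140)))
E
```

```text
t 11.9 q [-0.128  0.331  2.13   1.134  1.244 -0.859] p [0.4117 0.3417 0.114 ] pitch below horiz 30.1 az 90.0
[[0.001, 1.0, 0.007], [0.865, 0.003, -0.502], [-0.502, 0.006, -0.865]] F [ 2.3 -4.7  9.8] open 0.109
```

View pics/grip.png

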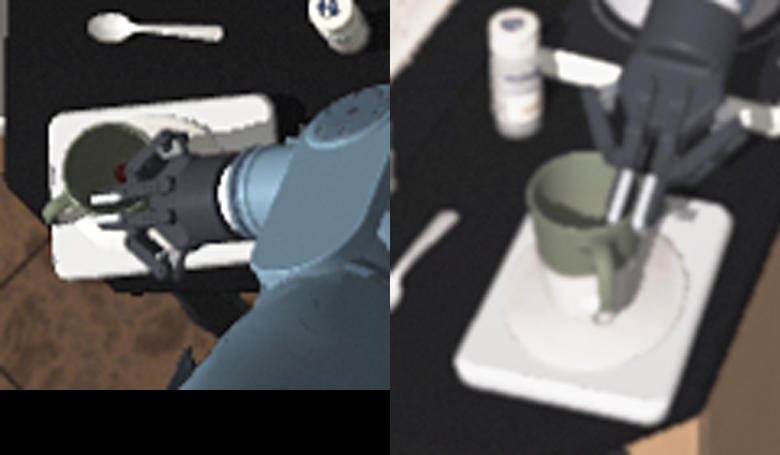

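Emit:
{"method": "apply_moves", "body": {
  "deltas": [
    {"delta_pos": [-0.3, 0, -0.5], "roll": 0},
    {"delta_pos": [-0.6, 0, -1.0], "roll": 0},
    {"delta_pos": [-1.0, 0, -1.7], "roll": 0},
    {"delta_pos": [-1.4, 0, -2.4], "roll": 0},
    {"delta_pos": [-1.8, 0, -3.1], "roll": 0},
    {"delta_pos": [-2.2, 0, -3.8], "roll": 0},
    {"delta_pos": [-2.6, 0, -4.5], "roll": 0},
    {"delta_pos": [-2.6, 0, -4.5], "roll": 0}
  ]
}}

```text
time_s: 12.8
eef_pos: [0.4094, 0.3424, 0.2437]
eef_rot: [0.187, 0.681, 0.684, -0.182]
wrist_force: [0.6, 0.4, -2.6]
opening: 0.098
```

```bash
python3 - <<'E'
from fk import *
o,T=log(); snap("lift",dict(top=(60,130,140,140),side=(130,180,160,190)))
E
```

```text
t 12.8 q [-0.126  0.021  2.114  1.056  1.394 -0.558] p [0.4094 0.3424 0.2437] pitch below horiz 30.2 az 90.1
[[-0.002, 1.0, 0.007], [0.864, 0.005, -0.503], [-0.503, 0.005, -0.864]] F [ 0.6  0.4 -2.6] open 0.098
```

View pics/lift.png

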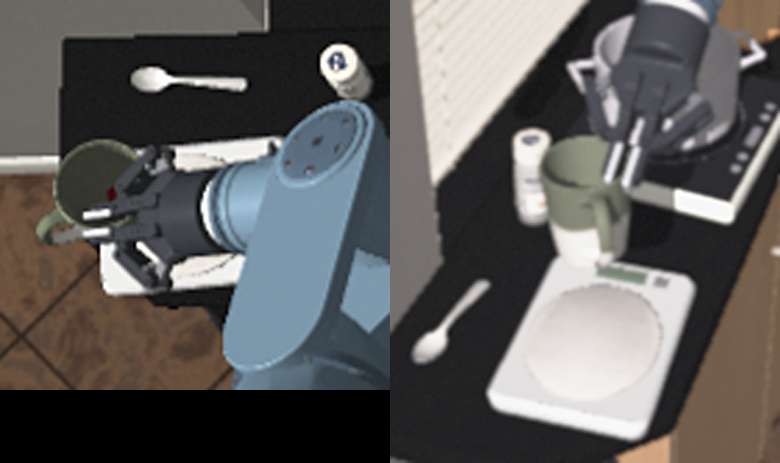

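```bash
cat >> fk.py <<'E'
def mugfit(n,x0,extra_h=True):
    r=ctrl.silhouettes(n,"mug"); r=[e for e in r if e['p']>.4]
    d=np.load(f"{n}_d.npy"); m=cv2.erode(r[0]['mask'].astype(np.uint8),np.ones((2,2)))>0
    P=cloud(n,d)[m&(d>0)]
    P=P[np.linalg.norm(P-np.array([x0[0],x0[1],x0[2]+.05]),axis=1)<.09]
    def res(p):
        f=p[:3]; u=np.array([p[3],p[4],1]); u/=np.linalg.norm(u)
        v=P-f; h=v@u; rr=np.linalg.norm(v-h[:,None]*u,axis=1)
        ro=.032+.1111*h; a=rr-ro; b=rr-(ro-.004)
        e=np.where(np.abs(a)<np.abs(b),a,b)
        over=np.clip(h-.099,0,None)+np.clip(-h,0,None)
        return np.r_[np.where(np.abs(e)>.012,.012,e)+over, (np.percentile(h,99)-.099)*5]
    s=least_squares(res,x0,loss='soft_l1',f_scale=.003,diff_step=1e-4)
    u=np.array([s.x[3],s.x[4],1]);u/=np.linalg.norm(u)
    # handle az
    v=P-s.x[:3];h=v@u;w=v-h[:,None]*u;rr=np.linalg.norm(w,axis=1);k=(rr>.052)&(h>.02)&(h<.099)
    az=np.degrees(np.arctan2(w[k,1].mean(),w[k,0].mean())) if k.sum()>3 else None
    print(n,r[0]['p'],len(P),"foot",s.x[:3].round(4),"tilt deg x,y",np.degrees(s.x[3:]).round(1),"med",np.median(np.abs(s.fun)).round(4),"handle az",az)
    return s.x
E
python3 - <<'E'
from fk import *
for n in("top","side"):
    mugfit(n,[.45,.325,.155,0,0])
    d=np.load(f"{n}_d.npy"); p=np.load(f"{n}_p.npy").astype(int); C=cloud(n,d)
m=ctrl.silhouettes("side","scale_plate")[0]; print(m['p'],m['mask'].sum())
for n in("top","side"):
    r=ctrl.silhouettes(n,"scale"); print(n,[(e['p'],e['at']) for e in r[:2]])
    d=np.load(f"{n}_d.npy"); P=cloud(n,d)[r[0]['mask']&(d>0)]
    print(cv2.minAreaRect((P[P[:,2]>.015][:,:2]*1000).astype(np.float32)))
p=np.load("side_p.npy"); cv2.imwrite("pics/scale.png",cv2.resize(p[275:375,160:270,::-1],(770,700))[:600])
np.save("pl.npy",p)
E
```

```text
top 0.76 631 foot [0.4484 0.3251 0.1611] tilt deg x,y [-3.   3.5] med 0.0013 handle az 125.6725362768756
side 0.69 1393 foot [0.4436 0.333  0.1547] tilt deg x,y [-0.7  0.7] med 0.0011 handle az 123.21815258222117
0.78 4227
top [(0.91, [132.5, 220.5])]
((445.7236328125, 300.38336181640625), (159.71339416503906, 271.9814147949219), 34.66182327270508)
side [(0.56, [213.9, 321.5])]
((445.18304443359375, 315.676513671875), (160.7526092529297, 216.53770446777344), 4.479574203491211)
```

View pics/scale.png

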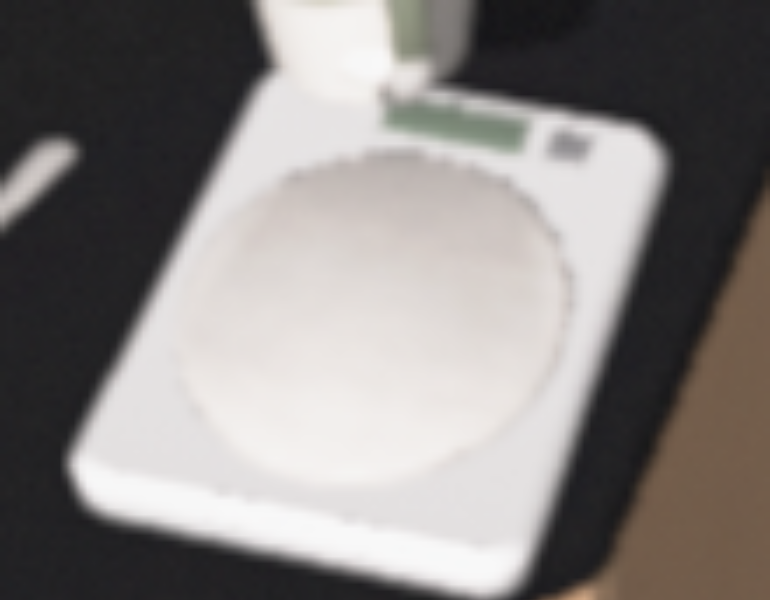

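```bash
python3 - <<'E'
from fk import *
print("plate side",unproj("side",*[np.array(213.6),np.array(320.4)],np.array(1.0)))
# ray-plane
i=INF["side"];W=np.linalg.inv(i['world_to_cam']);c=W[:3,3]
r=unproj("side",np.array(213.6),np.array(320.4),np.array(1.0))-c; print("plate",c+r*(.028-c[2])/r[2])
o,T=tool(); x=T[:,0]; g=o['eef_pos']-.0187*x
M=np.array([.446,.329,.256]);F=M-[0,0,.099]
print("g",g)
a=np.linspace(0,2*np.pi,73)
ring=M+.043*np.stack([np.cos(a),np.sin(a),0*a],1); fr=F+.032*np.stack([np.cos(a),np.sin(a),0*a],1)
for th in (0,30,60,75,90,105,120,135,150,165,180):
    Q=R.from_rotvec(x*np.radians(th)).as_matrix()
    rr=(ring-g)@Q.T; ff=(fr-g)@Q.T; u=Q[:,2]; k=rr[:,2].argmin()
    print(th,"tilt",np.degrees(np.arccos(u[2])).round(0),"mouthdir",u.round(2),"lip low rel g",rr[k].round(3),"mouth c",((M-g)@Q.T).round(3),"foot c",((F-g)@Q.T).round(3),"minz",min(rr[:,2].min(),ff[:,2].min()).round(3))
E
```

```text
plate side [0.38736002 0.45641198 0.16508579]
plate [0.43881845 0.33390082 0.028     ]
g [0.40800266 0.32630537 0.24989537]
0 tilt 0.0 mouthdir [0. 0. 1.] lip low rel g [0.081 0.003 0.006] mouth c [0.038 0.003 0.006] foot c [ 0.038  0.003 -0.093] minz -0.093
30 tilt 26.0 mouthdir [ 0.43 -0.06  0.9 ] lip low rel g [ 0.075 -0.011 -0.03 ] mouth c [ 0.036 -0.007 -0.011] foot c [-0.007 -0.002 -0.1  ] minz -0.114
60 tilt 51.0 mouthdir [ 0.75 -0.21  0.63] lip low rel g [ 0.05  -0.024 -0.059] mouth c [ 0.025 -0.016 -0.025] foot c [-0.05   0.005 -0.087] minz -0.112
75 tilt 64.0 mouthdir [ 0.84 -0.32  0.45] lip low rel g [ 0.034 -0.026 -0.068] mouth c [ 0.016 -0.018 -0.03 ] foot c [-0.067  0.013 -0.074] minz -0.103
90 tilt 75.0 mouthdir [ 0.87 -0.43  0.25] lip low rel g [ 0.016 -0.026 -0.074] mouth c [ 0.007 -0.02  -0.032] foot c [-0.079  0.023 -0.057] minz -0.088
105 tilt 87.0 mouthdir [ 0.84 -0.54  0.06] lip low rel g [-0.001 -0.021 -0.076] mouth c [-0.003 -0.02  -0.033] foot c [-0.086  0.033 -0.039] minz -0.076
120 tilt 97.0 mouthdir [ 0.75 -0.65 -0.12] lip low rel g [-0.018 -0.017 -0.073] mouth c [-0.013 -0.019 -0.031] foot c [-0.088  0.045 -0.019] minz -0.073
135 tilt 106.0 mouthdir [ 0.62 -0.74 -0.28] lip low rel g [-0.03  -0.008 -0.068] mouth c [-0.022 -0.017 -0.027] foot c [-0.083  0.056  0.001] minz -0.068
150 tilt 113.0 mouthdir [ 0.44 -0.81 -0.39] lip low rel g [-0.039  0.001 -0.06 ] mouth c [-0.03  -0.013 -0.021] foot c [-0.073  0.067  0.018] minz -0.06
165 tilt 118.0 mouthdir [ 0.23 -0.85 -0.47] lip low rel g [-0.041  0.01  -0.051] mouth c [-0.035 -0.009 -0.013] foot c [-0.058  0.075  0.033] minz -0.051
180 tilt 120.0 mouthdir [ 0.01 -0.87 -0.49] lip low rel g [-0.038  0.017 -0.043] mouth c [-0.038 -0.004 -0.005] foot c [-0.039  0.082  0.044] minz -0.043
```

```bash
python3 - <<'E'
from fk import *
o,T=log(); x=T[:,0]
P=np.array([.50,-.03,.29])+.0187*x; plan(P)
q=IK(P,T,o['q'],n=1)[0]
for th,z in((0,.29),(60,.26),(90,.23),(150,.23),(165,.23)):
    Tr=T@R.from_euler('x',th,degrees=True).as_matrix(); q=IK(np.array([.5,-.03,z])+.0187*x,Tr,q,n=1)[0]; print(th,q.round(2))
print("down in tool",(T.T@[0,0,-1]).round(3))
E
```

```text
t 13.15 q [-0.126  0.027  2.116  1.056  1.394 -0.559] p [0.4079 0.3425 0.2405] pitch below horiz 30.2 az 90.4
[[-0.006, 1.0, 0.001], [0.864, 0.005, -0.503], [-0.503, -0.002, -0.864]] F [-0.3  0.3 -2.4] open 0.098
delta [-13.15   3.6    5.78] roll units 0.0 dist mm 370 rows>= 7.4
q end [-0.73  0.31  1.69  0.74  1.9  -0.77] max step [0.07 0.04 0.06 0.03 0.06 0.02] min [-0.73  0.03  1.69  0.74  1.39 -0.77] max [-0.13  0.31  2.12  1.06  1.9  -0.56]
wrist [ 0.502 -0.289  0.441] elbow [ 0.178 -0.001  0.731]
0 [-0.73  0.31  1.69  0.74  1.9  -0.77]
60 [-0.73  0.35  1.7   0.73  1.86  0.23]
90 [-0.73  0.4   1.71  0.72  1.81  0.72]
150 [-0.73  0.4   1.71  0.72  1.81  1.77]
165 [-0.73  0.4   1.71  0.72  1.81  2.03]
down in tool [0.503 0.002 0.864]
```

Emit:
{"method": "apply_moves", "body": {
  "deltas": [
    {"delta_pos": [-0.4, 0.1, 0.17], "roll": 0},
    {"delta_pos": [-1.2, 0.33, 0.53], "roll": 0},
    {"delta_pos": [-2.4, 0.66, 1.05], "roll": 0},
    {"delta_pos": [-3.8, 1.04, 1.67], "roll": 0},
    {"delta_pos": [-5.3, 1.45, 2.33], "roll": 0},
    {"delta_pos": [-6.8, 1.86, 2.99], "roll": 0},
    {"delta_pos": [-8.3, 2.27, 3.65], "roll": 0},
    {"delta_pos": [-9.8, 2.68, 4.31], "roll": 0},
    {"delta_pos": [-11.1, 3.04, 4.88], "roll": 0},
    {"delta_pos": [-12.2, 3.34, 5.36], "roll": 0},
    {"delta_pos": [-12.9, 3.53, 5.67], "roll": 0},
    {"delta_pos": [-13.15, 3.6, 5.78], "roll": 0}
  ]
}}

```text
time_s: 14.35
eef_pos: [0.5009, -0.0167, 0.2816]
eef_rot: [0.184, 0.682, 0.683, -0.184]
wrist_force: [-0.1, 0.5, -2.0]
opening: 0.101
```

```bash
python3 - <<'E'
from fk import *
o,T=log(); snap("pan1",dict(top=(180,120,170,170),side=(160,120,180,180)))
E
```

```text
t 14.35 q [-0.732  0.311  1.682  0.745  1.899 -0.773] p [ 0.5009 -0.0167  0.2816] pitch below horiz 30.2 az 90.1
[[-0.002, 1.0, 0.001], [0.864, 0.002, -0.503], [-0.503, 0.0, -0.864]] F [-0.1  0.5 -2. ] open 0.101
```

View pics/pan1.png

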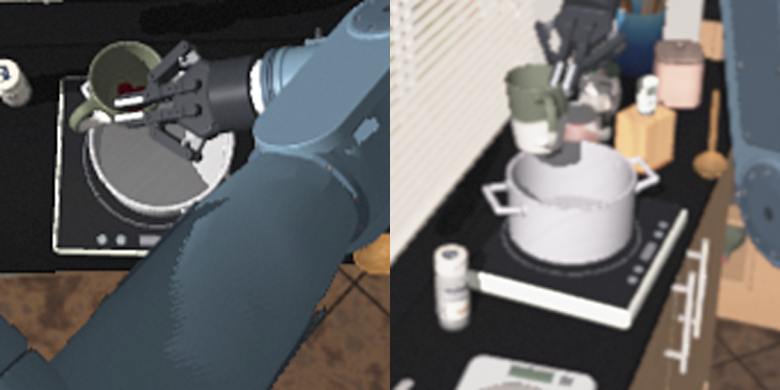

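Emit:
{"method": "apply_moves", "body": {
  "deltas": [
    {"delta_pos": [0, 0, 0], "roll": 0.6},
    {"delta_pos": [0, 0, 0], "roll": 1.7},
    {"delta_pos": [0, 0, 0], "roll": 3},
    {"delta_pos": [0, 0, 0], "roll": 4.3},
    {"delta_pos": [0.1, 0, 0.2], "roll": 5.6},
    {"delta_pos": [0.3, 0, 0.5], "roll": 6.9},
    {"delta_pos": [0.45, 0, 0.8], "roll": 8.2},
    {"delta_pos": [0.6, 0, 1.1], "roll": 9.4},
    {"delta_pos": [0.8, 0, 1.4], "roll": 10.4},
    {"delta_pos": [1.0, 0, 1.7], "roll": 11.2},
    {"delta_pos": [1.1, 0, 1.9], "roll": 11.8},
    {"delta_pos": [1.2, 0, 2.07], "roll": 12.3}
  ]
}}

```text
time_s: 15.65
eef_pos: [0.4996, -0.0125, 0.2216]
eef_rot: [-0.262, 0.654, 0.437, -0.559]
wrist_force: [0.4, -0.8, -2.5]
opening: 0.095
```

```bash
python3 - <<'E'
from fk import *
o,T=log(); snap("pour1",dict(top=(180,120,170,170),side=(180,120,140,140)))
E
```

```text
t 15.65 q [-0.727  0.393  1.714  0.723  1.815  0.438] p [ 0.4996 -0.0125  0.2216] pitch below horiz 30.1 az 90.4
[[-0.006, 0.279, -0.96], [0.865, -0.48, -0.145], [-0.502, -0.831, -0.238]] F [ 0.4 -0.8 -2.5] open 0.095
```

View pics/pour1.png

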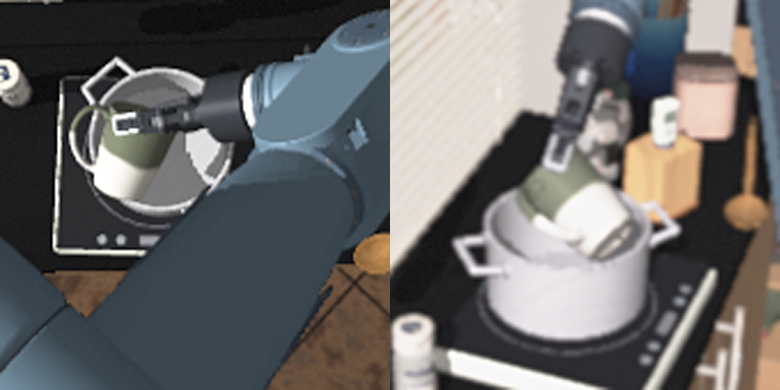

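Emit:
{"method": "apply_moves", "body": {
  "deltas": [
    {"delta_pos": [0, 0, 0], "roll": 0.8},
    {"delta_pos": [0, 0, 0], "roll": 1.8},
    {"delta_pos": [0, 0, 0], "roll": 2.8},
    {"delta_pos": [0, 0, 0], "roll": 3.8},
    {"delta_pos": [0, 0, 0], "roll": 4.8},
    {"delta_pos": [0, 0, 0], "roll": 5.8},
    {"delta_pos": [0, 0, 0], "roll": 6.8},
    {"delta_pos": [0, 0, 0], "roll": 7.8},
    {"delta_pos": [0, 0, 0], "roll": 8.8},
    {"delta_pos": [0, 0, 0], "roll": 9.8},
    {"delta_pos": [0, 0, 0], "roll": 10.8},
    {"delta_pos": [0, 0, 0], "roll": 11.8}
  ]
}}

```text
time_s: 16.95
eef_pos: [0.5001, -0.0132, 0.2225]
eef_rot: [0.593, -0.382, -0.033, 0.708]
wrist_force: [-0.1, -0.3, -2.0]
opening: 0.097
```

Emit:
{"method": "apply_moves", "body": {
  "deltas": [
    {"delta_pos": [0, 0, 0], "roll": 0.8},
    {"delta_pos": [0, 0, 0], "roll": 1.5},
    {"delta_pos": [0, 0, 0], "roll": 1.5},
    {"delta_pos": [0, 0, 0], "roll": 1.5},
    {"delta_pos": [0, 0, 0], "roll": 1.5},
    {"delta_pos": [0, 0, 0], "roll": 1.5}
  ]
}}

```text
time_s: 17.55
eef_pos: [0.5003, -0.0138, 0.2221]
eef_rot: [0.621, -0.336, 0.022, 0.708]
wrist_force: [0.1, -0.3, -2.6]
opening: 0.097
```

```bash
python3 - <<'E'
from fk import *
o,T=log(); snap("pour2",dict(top=(180,120,170,170),side=(180,120,140,140)))
for n in("top","side"): print([(round(e['p'],2),np.round(e['at'])) for e in ctrl.search_frame(n,"cherry_1")])
E
```

```text
t 17.55 q [-0.728  0.393  1.712  0.723  1.815  1.828] p [ 0.5003 -0.0138  0.2221] pitch below horiz 30.2 az 90.3
[[-0.005, -0.894, -0.448], [0.864, -0.229, 0.448], [-0.503, -0.385, 0.774]] F [ 0.1 -0.3 -2.6] open 0.097
[]
[]
```

View pics/pour2.png

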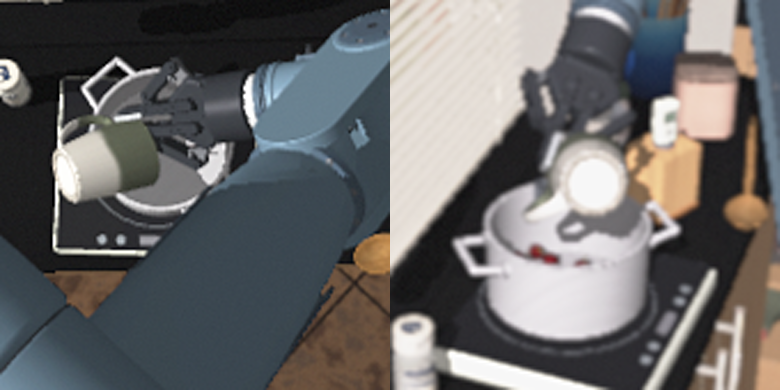

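Emit:
{"method": "apply_moves", "body": {
  "deltas": [
    {"delta_pos": [0, 0, 0], "roll": 1.3},
    {"delta_pos": [0, 0, 0], "roll": 2.6},
    {"delta_pos": [0, 0, 0], "roll": 3.6},
    {"delta_pos": [0, 0, 0], "roll": 3.6},
    {"delta_pos": [0, 0, 0], "roll": 3.6},
    {"delta_pos": [0, 0, 0], "roll": 3.6}
  ]
}}

```text
time_s: 18.35
eef_pos: [0.5003, -0.014, 0.2221]
eef_rot: [0.672, -0.214, 0.154, 0.692]
wrist_force: [0.4, 0.5, -2.5]
opening: 0.097
```

```bash
python3 - <<'E'
from fk import *
o,T=log(); snap("pour3",dict(top=(180,120,170,170),side=(190,140,110,110)))
up=T[2]; a=np.degrees(np.arctan2(up[1],-up[2])); print("roll back units",a/6)
print("up in tool",(T.T@[0,0,1]).round(3))
P=np.array([.5,-.03,.29])+.0187*T[:,0]
plan(P,a,verbose=False)
E
```

```text
t 18.35 q [-0.728  0.394  1.712  0.723  1.815  2.204] p [ 0.5003 -0.014   0.2221] pitch below horiz 30.2 az 90.3
[[-0.005, -0.996, -0.088], [0.864, -0.048, 0.5], [-0.503, -0.074, 0.861]] F [ 0.4  0.5 -2.5] open 0.097
roll back units -29.181168446346977
up in tool [-0.503 -0.074  0.861]
delta [-1.17 -0.16  2.02] roll units -29.18 dist mm 59 rows>= 20.4
```

View pics/pour3.png

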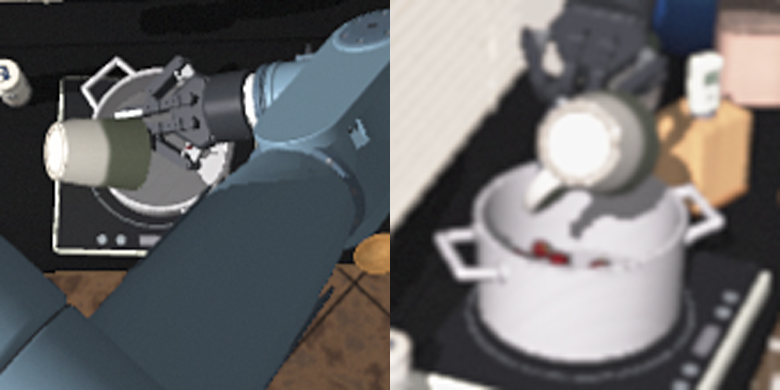

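Emit:
{"method": "apply_moves", "body": {
  "deltas": [
    {"delta_pos": [0, 0, 0], "roll": -1.2},
    {"delta_pos": [0, 0, 0], "roll": -2.5},
    {"delta_pos": [0, 0, 0], "roll": -3.8},
    {"delta_pos": [0, 0, 0], "roll": -5.1},
    {"delta_pos": [-0.2, -0.03, 0.3], "roll": -6.4},
    {"delta_pos": [-0.4, -0.06, 0.7], "roll": -7.7},
    {"delta_pos": [-0.6, -0.08, 1.0], "roll": -9},
    {"delta_pos": [-0.8, -0.1, 1.4], "roll": -10.3},
    {"delta_pos": [-1.0, -0.14, 1.7], "roll": -11.6},
    {"delta_pos": [-1.17, -0.16, 2.0], "roll": -12.9},
    {"delta_pos": [-1.17, -0.16, 2.02], "roll": -14.2},
    {"delta_pos": [-1.17, -0.16, 2.02], "roll": -15.5}
  ]
}}

```text
time_s: 19.65
eef_pos: [0.5001, -0.0138, 0.2809]
eef_rot: [-0.306, 0.636, 0.397, -0.587]
wrist_force: [0.3, -0.0, -2.8]
opening: 0.102
```

Emit:
{"method": "apply_moves", "body": {
  "deltas": [
    {"delta_pos": [0, 0, 0], "roll": -1.3},
    {"delta_pos": [0, 0, 0], "roll": -2.6},
    {"delta_pos": [0, 0, 0], "roll": -3.9},
    {"delta_pos": [0, 0, 0], "roll": -5.2},
    {"delta_pos": [0, 0, 0], "roll": -6.5},
    {"delta_pos": [0, 0, 0], "roll": -7.8},
    {"delta_pos": [0, 0, 0], "roll": -9.1},
    {"delta_pos": [0, 0, 0], "roll": -10.4},
    {"delta_pos": [0, 0, 0], "roll": -11.7},
    {"delta_pos": [0, 0, 0], "roll": -12.8},
    {"delta_pos": [0, 0, 0], "roll": -13.5},
    {"delta_pos": [0, 0, 0], "roll": -13.68}
  ]
}}

```text
time_s: 20.85
eef_pos: [0.4999, -0.0137, 0.2805]
eef_rot: [0.184, 0.681, 0.685, -0.184]
wrist_force: [0.0, 1.2, -2.2]
opening: 0.094
```

```bash
python3 - <<'E'
from fk import *
o,T=log(); snap("back",dict(top=(180,120,170,170),side=(180,120,140,140)))
up=T[2]; a=np.degrees(np.arctan2(up[1],-up[2])); print("roll resid units",a/6)
plan(np.array([.408,.326,.25])+.0187*T[:,0],a)
E
```

```text
t 20.85 q [-0.728  0.309  1.686  0.745  1.897 -0.775] p [ 0.4999 -0.0137  0.2805] pitch below horiz 30.2 az 90.3
[[-0.005, 1.0, 0.002], [0.865, 0.005, -0.503], [-0.503, -0.001, -0.865]] F [ 0.   1.2 -2.2] open 0.094
roll resid units -0.005932723785748409
delta [13.13 -3.62 -5.77] roll units -0.01 dist mm 370 rows>= 7.4
q end [-0.13  0.03  2.12  1.06  1.39 -0.56] max step [0.07 0.04 0.06 0.03 0.06 0.02] min [-0.73  0.03  1.69  0.74  1.39 -0.77] max [-0.13  0.31  2.12  1.06  1.9  -0.56]
wrist [0.409 0.066 0.401] elbow [0.026 0.115 0.751]
```

View pics/back.png

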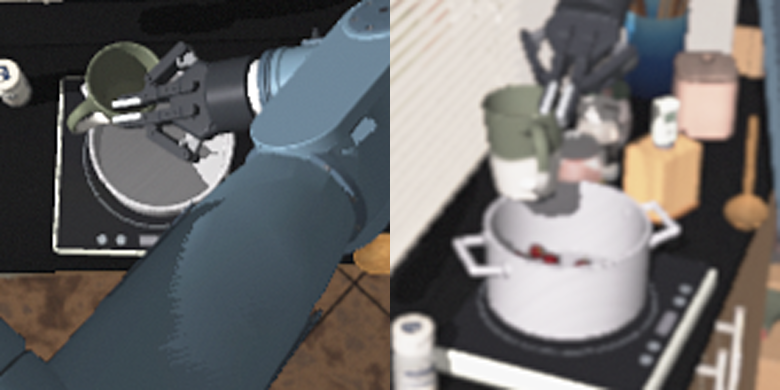

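Emit:
{"method": "apply_moves", "body": {
  "deltas": [
    {"delta_pos": [0.5, -0.13, -0.2], "roll": 0},
    {"delta_pos": [1.6, -0.44, -0.7], "roll": 0},
    {"delta_pos": [3.1, -0.85, -1.36], "roll": 0},
    {"delta_pos": [4.8, -1.32, -2.1], "roll": 0},
    {"delta_pos": [6.5, -1.79, -2.86], "roll": 0},
    {"delta_pos": [8.2, -2.26, -3.6], "roll": 0},
    {"delta_pos": [9.9, -2.73, -4.35], "roll": 0},
    {"delta_pos": [11.4, -3.14, -5.0], "roll": 0},
    {"delta_pos": [12.5, -3.45, -5.5], "roll": 0},
    {"delta_pos": [13.13, -3.62, -5.77], "roll": 0},
    {"delta_pos": [13.13, -3.62, -5.77], "roll": 0}
  ]
}}

```text
time_s: 22.05
eef_pos: [0.4049, 0.3444, 0.2399]
eef_rot: [0.183, 0.68, 0.686, -0.185]
wrist_force: [0.6, 0.0, -2.8]
opening: 0.101
```

```bash
python3 - <<'E'
from fk import *
o,T=log(); snap("back2",dict(top=(60,130,140,140),side=(130,180,160,190)))
for n in("top","side"): mugfit(n,[.447,.327,.155,0,0])
for n in("top","side"): print([(round(e['p'],2),np.round(e['at'])) for e in ctrl.search_frame(n,"cherry_1")])
p=np.load("top_p.npy"); cv2.imwrite("pics/topz.png",cv2.resize(p[120:250,190:320,::-1],(600,600),interpolation=cv2.INTER_CUBIC))
E
```

```text
t 22.05 q [-0.122  0.025  2.12   1.057  1.393 -0.558] p [0.4049 0.3444 0.2399] pitch below horiz 30.2 az 90.6
[[-0.009, 1.0, 0.0], [0.865, 0.008, -0.502], [-0.502, -0.004, -0.865]] F [ 0.6  0.  -2.8] open 0.101
top 0.73 691 foot [0.4367 0.3273 0.1587] tilt deg x,y [2.  4.5] med 0.0013 handle az 124.27820793686385
side 0.72 1380 foot [0.4404 0.335  0.1518] tilt deg x,y [-0.6 -0. ] med 0.0011 handle az 122.98117692252676
[]
[]
```

View pics/back2.png

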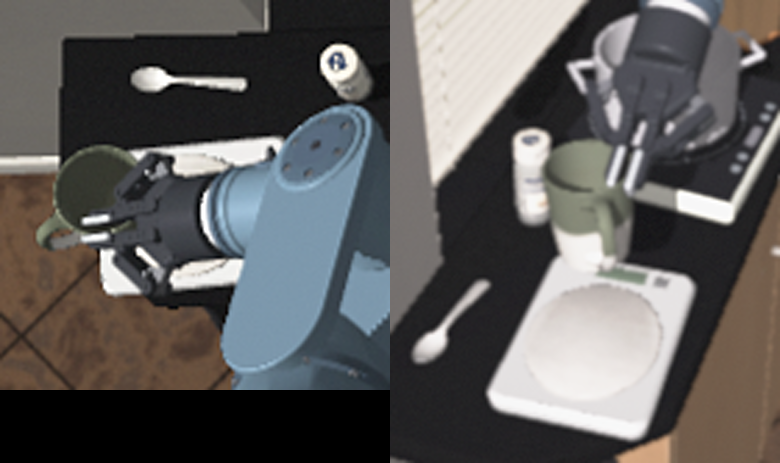

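View pics/topz.png

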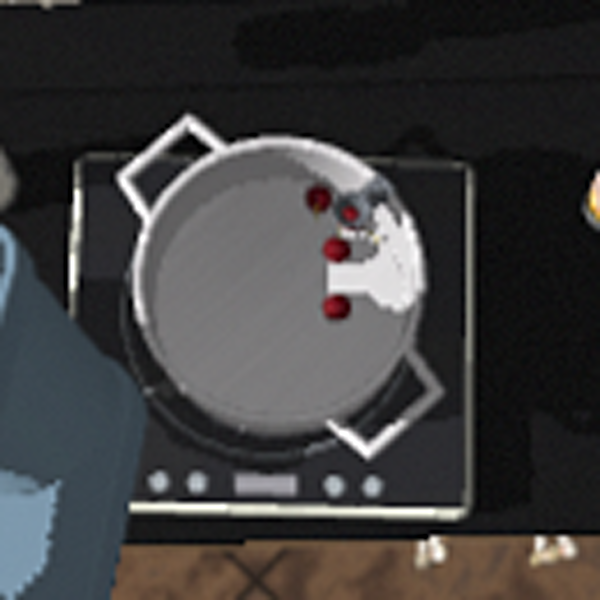

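```bash
python3 - <<'E'
from fk import *
d=np.load("top_d.npy");p=np.load("top_p.npy");C=cloud("top",d)
hsv=cv2.cvtColor(p,cv2.COLOR_RGB2HSV)
red=((hsv[...,0]<8)|(hsv[...,0]>172))&(hsv[...,1]>130)&(hsv[...,2]>40)
red[:120]=0;red[250:]=0;red[:,:190]=0;red[:,320:]=0
n,l,s,c=cv2.connectedComponentsWithStats(red.astype(np.uint8))
for k in range(1,n):
    m=(l==k)&(d>0); print(s[k],c[k].round(1),np.median(C[m],axis=0).round(3) if m.any() else None)
print("eyelet region z"); print((C[156:176,256:276,2]*1000).round(0).astype(int))
d0=np.load("top_d0.npy");C0=cloud("top",d0); print((C0[156:176,256:276,2]*1000).round(0).astype(int))
ps=np.load("side_p.npy"); a=ps[160:240,200:280,::-1]; b=np.load("side_p0.npy")[160:240,200:280,::-1]
t=p[150:190,245:285,::-1]; t0=np.load("top_p0.npy")[150:190,245:285,::-1]
cv2.imwrite("pics/eyez.png",np.hstack([cv2.resize(i,(260,260),interpolation=cv2.INTER_NEAREST) for i in (t,t0,b)]))
E
```

```text
[257 161   5   5  18] [258.8 162.6] [ 0.564 -0.091  0.06 ]
[264 165   4   3   9] [265.3 165.9] [ 0.552 -0.109  0.063]
[260 172   6   5  21] [262.5 173.6] [ 0.529 -0.102  0.059]
[260 184   6   5  24] [262.5 186.1] [ 0.491 -0.099  0.06 ]
eyelet region z
[[  80   83   84   89   95   94  103  107  114  120  124  134  134  136
    39   40   39   38   39   36]
 [  66   65   76   77   77   84   89   96  103  108  114  125  129  136
   129  136   36   37   37   39]
 [  55   56   57   63   63   70   79   82   94   97  109  111  124  131
   135  141  132   41   36   35]
 [  44   42   50   54   58   57   67   72   75   87   91  102  111  135
   140  135  138  135   37   37]
 [  43   62   56   58   64   47   49   63   71   73   81   91  131  132
   134  134  136  135  137   39]
 [  60   60   62   63   54   56   41   51  149  155  153  150  138  133
   138  137  135  134  139  126]
 [  58   64   61   62   63   61   47  148  147  146  146  145  149  133
   134  140  135  133  134  135]
 [  61   61   60   60   59   58  149  152  144  146  145  146  147  151
   137  134  136  129  134  131]
 [  51  
[... 2653 characters left out ...]
0   42   47   46   41   43   41   42
    45   40   45   52   73   87]
 [  46   48   40   44   40   47   42   42   41   44   49   43   44   41
    44   46   48   53   64   81]
 [  45   42   41   42   45   44   44   47   46   45   47   46   48   42
    45   42   42   41   52   74]
 [  48   45   43   43   46   42   45   44   43   47   41   47   41   44
    47   48   43   37   41   63]
 [  42   42   46   42   47   45   44   41   43   42   48   42   40   41
    42   44   44   42   42   56]
 [  44   45   48   43   44   41   44   40   39   48   38   45   43   44
    45   49   43   42   46   45]
 [  46   42   43   48   43   40   45   43   44   45   44   44   42   41
    42   37   39   41   46   44]]
```

View pics/eyez.png

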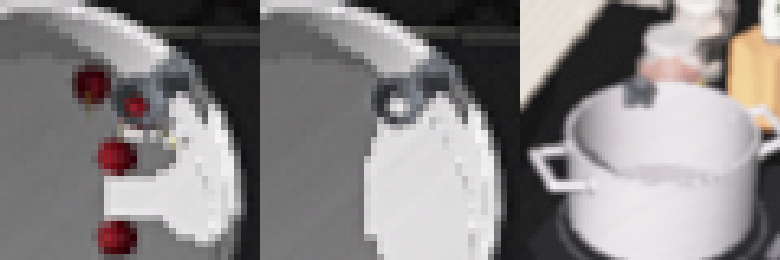

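Emit:
{"method": "apply_moves", "body": {
  "deltas": [
    {"delta_pos": [0.4, 0, 0.7], "roll": 0},
    {"delta_pos": [0.9, 0, 1.5], "roll": 0},
    {"delta_pos": [1.4, 0, 2.4], "roll": 0},
    {"delta_pos": [1.8, 0.01, 3.1], "roll": 0},
    {"delta_pos": [2.1, 0.01, 3.6], "roll": 0},
    {"delta_pos": [2.25, 0.01, 3.9], "roll": 0},
    {"delta_pos": [2.35, 0.02, 4.05], "roll": 0},
    {"delta_pos": [2.43, 0.02, 4.2], "roll": 0},
    {"delta_pos": [2.48, 0.02, 4.28], "roll": 0},
    {"delta_pos": [2.48, 0.02, 4.28], "roll": 0}
  ]
}}

```text
time_s: 23.35
eef_pos: [0.4084, 0.3421, 0.1176]
eef_rot: [0.184, 0.681, 0.685, -0.184]
wrist_force: [-1.9, -1.5, 3.9]
opening: 0.097
```

```bash
python3 - <<'E'
from fk import *
o,T=log(); snap("place",dict(top=(60,130,140,140),side=(150,220,130,150)))
for n in("top","side"): mugfit(n,[.44,.33,.028,0,0])
E
```

```text
t 23.35 q [-0.128  0.32   2.134  1.128  1.251 -0.845] p [0.4084 0.3421 0.1176] pitch below horiz 30.1 az 90.3
[[-0.005, 1.0, 0.001], [0.865, 0.005, -0.501], [-0.501, -0.001, -0.865]] F [-1.9 -1.5  3.9] open 0.097
top 0.68 547 foot [0.4401 0.3278 0.032 ] tilt deg x,y [1.  1.4] med 0.0013 handle az 122.95487164531208
side 0.85 1281 foot [0.4403 0.3303 0.0295] tilt deg x,y [2.1 3. ] med 0.0012 handle az 123.73999978482325
```

View pics/place.png

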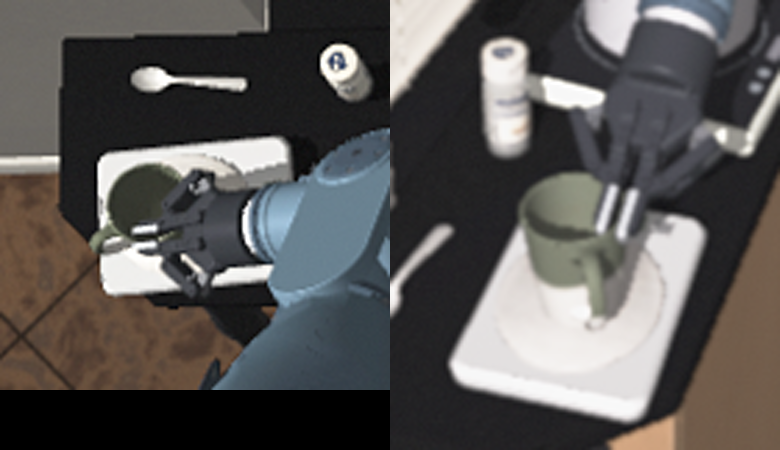

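Emit:
{"method": "apply_moves", "body": {
  "deltas": [
    {"delta_pos": [0, 0, 0], "roll": 0},
    {"delta_pos": [0, 0, 0], "roll": 0},
    {"delta_pos": [0, 0, 0], "roll": 0},
    {"delta_pos": [0, 0, 0], "roll": 0}
  ],
  "hand": -0.1
}}

```text
time_s: 23.95
eef_pos: [0.4084, 0.3419, 0.1167]
eef_rot: [0.184, 0.681, 0.684, -0.184]
wrist_force: [0.1, -0.7, -1.2]
opening: 0.452
```

Emit:
{"method": "apply_moves", "body": {
  "deltas": [
    {"delta_pos": [-0.2, 0, -0.35], "roll": 0},
    {"delta_pos": [-0.5, 0, -0.86], "roll": 0},
    {"delta_pos": [-1, 0, -1.7], "roll": 0},
    {"delta_pos": [-1.6, 0, -2.8], "roll": 0},
    {"delta_pos": [-2.4, 0, -4.1], "roll": 0},
    {"delta_pos": [-3.2, 0, -5.5], "roll": 0},
    {"delta_pos": [-3.2, 0, -5.5], "roll": 0}
  ]
}}

```text
time_s: 24.65
eef_pos: [0.4107, 0.342, 0.2817]
eef_rot: [0.187, 0.682, 0.683, -0.181]
wrist_force: [0.2, -1.0, 0.1]
opening: 0.451
```

```bash
python3 - <<'E'
from fk import *
o,T=log(); snap("rel",dict(top=(60,130,140,140),side=(150,220,130,150)))
for n in("top","side"): mugfit(n,[.44,.33,.028,0,0])
E
```

```text
t 24.65 q [-0.127 -0.048  2.089  1.045  1.44  -0.479] p [0.4107 0.342  0.2817] pitch below horiz 30.2 az 90.0
[[0.001, 1.0, 0.01], [0.865, 0.004, -0.502], [-0.503, 0.009, -0.865]] F [ 0.2 -1.   0.1] open 0.451
top 0.41 58 foot [0.4411 0.3327 0.029 ] tilt deg x,y [-1.1 -0.7] med 0.0007 handle az None
side 0.81 1439 foot [0.4402 0.3303 0.0287] tilt deg x,y [0.2 4.2] med 0.0011 handle az 126.96556285835659
```

View pics/rel.png

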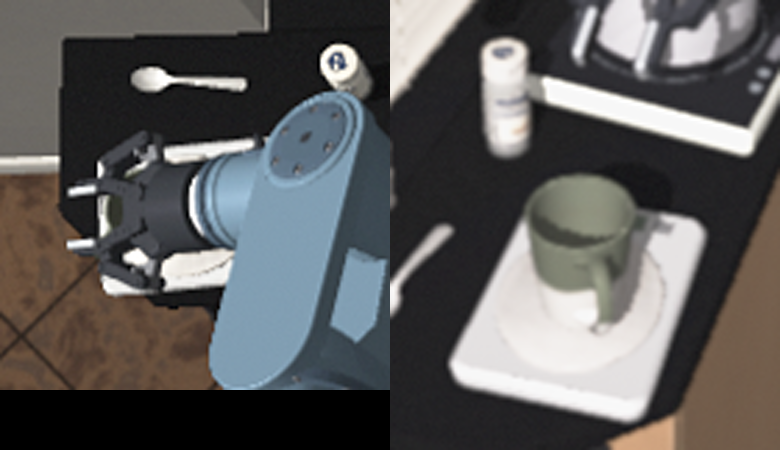

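```bash
python3 - <<'E'
from fk import *
o,T=tool(); x=T[:,0]
A=np.array([.22,.62,.40]);Bp=np.array([-.118,.64,.39])
plan(A); 
qa=IK(A,T,o['q'],n=1)[0]
q=qa
for k in range(1,9):
    s=IK(A+(Bp-A)*k/8,T,q,n=1)
    if not s: print("fail",k);break
    q=s[0]; print(q.round(2),wristpts(q)[2].round(2))
print("B delta",(T.T@(Bp-o['eef_pos'])/.025).round(2))
E
```

```text
delta [ 7.14 -7.48 -9.91] roll units 0.0 dist mm 358 rows>= 7.2
q end [ 0.71 -0.22  1.98  1.04  0.87  0.21] max step [0.08 0.05 0.04 0.03 0.06 0.06] min [-0.13 -0.26  1.98  1.04  0.87 -0.48] max [ 0.71 -0.04  2.14  1.11  1.44  0.21]
wrist [0.222 0.344 0.56 ] elbow [-0.15   0.026  0.741]
[ 0.79 -0.27  2.02  1.01  0.81  0.27] [0.18 0.35 0.56]
[ 0.88 -0.32  2.06  0.97  0.74  0.35] [0.14 0.35 0.56]
[ 0.98 -0.35  2.08  0.91  0.67  0.45] [0.09 0.35 0.56]
[ 1.09 -0.36  2.1   0.83  0.58  0.58] [0.05 0.35 0.56]
[ 1.21 -0.37  2.1   0.71  0.5   0.73] [0.01 0.36 0.55]
[ 1.33 -0.35  2.09  0.55  0.43  0.94] [-0.03  0.36  0.55]
[ 1.45 -0.33  2.08  0.32  0.37  1.21] [-0.07  0.36  0.55]
[ 1.57 -0.29  2.05  0.03  0.33  1.54] [-0.12  0.36  0.55]
B delta [  8.11 -21.    -9.96]
```

Emit:
{"method": "apply_moves", "body": {
  "deltas": [
    {"delta_pos": [7.1, -7.5, -9.9], "roll": 0},
    {"delta_pos": [7.1, -7.5, -9.9], "roll": 0},
    {"delta_pos": [7.1, -7.5, -9.9], "roll": 0},
    {"delta_pos": [7.1, -7.5, -9.9], "roll": 0},
    {"delta_pos": [7.1, -7.5, -9.9], "roll": 0},
    {"delta_pos": [7.1, -7.5, -9.9], "roll": 0},
    {"delta_pos": [7.1, -7.5, -9.9], "roll": 0},
    {"delta_pos": [7.1, -7.5, -9.9], "roll": 0},
    {"delta_pos": [7.1, -7.5, -9.9], "roll": 0}
  ],
  "hand": 0.0
}}

```text
time_s: 25.75
eef_pos: [0.218, 0.6197, 0.3994]
eef_rot: [0.184, 0.679, 0.686, -0.185]
wrist_force: [-0.0, -0.0, -0.7]
opening: 0.5
```

Emit:
{"method": "apply_moves", "body": {
  "deltas": [
    {"delta_pos": [1, -13.5, 0], "roll": 0},
    {"delta_pos": [1, -13.5, 0], "roll": 0},
    {"delta_pos": [1, -13.5, 0], "roll": 0},
    {"delta_pos": [1, -13.5, 0], "roll": 0},
    {"delta_pos": [1, -13.5, 0], "roll": 0},
    {"delta_pos": [1, -13.5, 0], "roll": 0},
    {"delta_pos": [1, -13.5, 0], "roll": 0},
    {"delta_pos": [1, -13.5, 0], "roll": 0},
    {"delta_pos": [1, -13.5, 0], "roll": 0}
  ]
}}

```text
time_s: 26.65
eef_pos: [-0.1182, 0.6383, 0.3855]
eef_rot: [0.186, 0.68, 0.684, -0.186]
wrist_force: [-0.3, -0.4, -0.6]
opening: 0.5
```

```bash
python3 - <<'E'
from fk import *
o,T=log(); snap("scene2")
for n in("top","side"): mugfit(n,[.44,.33,.028,0,0])
E
```

```text
t 26.65 q [ 1.568 -0.287  2.058  0.023  0.331  1.546] p [-0.1182  0.6383  0.3855] pitch below horiz 30.5 az 90.3
[[-0.005, 1.0, 0.002], [0.862, 0.005, -0.507], [-0.507, -0.001, -0.862]] F [-0.3 -0.4 -0.6] open 0.5
top 0.75 754 foot [0.4405 0.3256 0.0306] tilt deg x,y [-0.2  4.2] med 0.0012 handle az 126.14046642507645
side 0.96 1435 foot [0.4401 0.3346 0.0278] tilt deg x,y [ 0.  -0.3] med 0.0011 handle az 125.90965347968574
```

Emit:
{"method": "apply_moves", "body": {
  "deltas": [
    {"delta_pos": [0, 0, 40], "roll": 0}
  ]
}}

```text
time_s: 26.95
eef_pos: [-0.1148, 0.6183, 0.3542]
eef_rot: [0.179, 0.684, 0.684, -0.18]
wrist_force: [-0.3, 0.8, 0.4]
opening: 0.5
```

Emit:
{"method": "apply_moves", "body": {
  "deltas": [
    {"delta_pos": [0, 0, 40], "roll": 0}
  ]
}}

```text
time_s: 27.05
eef_pos: [-0.1151, 0.5892, 0.3031]
eef_rot: [0.183, 0.683, 0.683, -0.184]
wrist_force: [0.1, 0.4, -1.1]
opening: 0.499
```

Emit:
{"method": "apply_moves", "body": {
  "deltas": [
    {"delta_pos": [0, 0, 40], "roll": 0}
  ]
}}

```text
time_s: 27.15
eef_pos: [-0.1151, 0.5628, 0.258]
eef_rot: [0.184, 0.683, 0.683, -0.184]
wrist_force: [-2.5, 0.4, -1.1]
opening: 0.501
```

Emit:
{"method": "apply_moves", "body": {
  "deltas": [
    {"delta_pos": [0, 0, 40], "roll": 0}
  ]
}}

```text
time_s: 27.25
eef_pos: [-0.1161, 0.5323, 0.223]
eef_rot: [0.191, 0.682, 0.68, -0.192]
wrist_force: [5.8, 7.5, 12.6]
opening: 0.497
```

```bash
python3 - <<'E'
from fk import *
o,T=log()
E
```

```text
t 27.25 q [ 1.568 -0.313  2.432  0.293 -0.     1.278] p [-0.1161  0.5323  0.223 ] pitch below horiz 31.4 az 89.8
[[0.003, 1.0, -0.001], [0.853, -0.003, -0.521], [-0.521, 0.0, -0.853]] F [ 5.8  7.5 12.6] open 0.497
```

View pics/scene2.png

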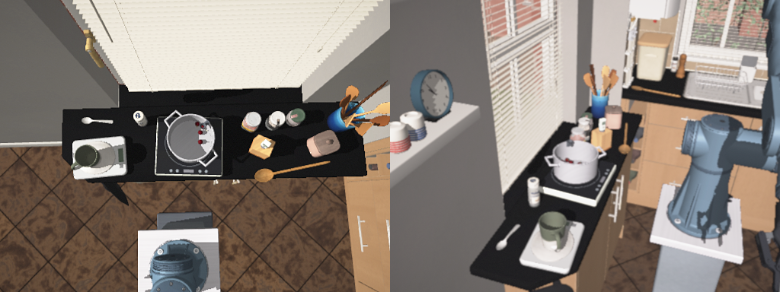

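Emit:
{"method": "apply_moves", "body": {
  "deltas": [
    {"delta_pos": [-1.8, 0, -0.4], "roll": 0},
    {"delta_pos": [-3.6, 0, -0.6], "roll": 0},
    {"delta_pos": [-3.6, 0, -0.6], "roll": 0}
  ]
}}

```text
time_s: 27.55
eef_pos: [-0.1168, 0.4647, 0.2877]
eef_rot: [0.189, 0.682, 0.681, -0.189]
wrist_force: [-0.4, 0.9, 0.5]
opening: 0.502
```

```bash
python3 -c "
from fk import *
log()"
```

```text
t 27.55 q [ 1.568e+00 -7.450e-01  2.511e+00  1.000e-03  3.460e-01  1.569e+00] p [-0.1168  0.4647  0.2877] pitch below horiz 31.0 az 89.9
[[0.002, 1.0, -0.001], [0.857, -0.002, -0.515], [-0.515, 0.0, -0.857]] F [-0.4  0.9  0.5] open 0.502
```

Emit:
{"method": "apply_moves", "body": {
  "deltas": [
    {"delta_pos": [0, 0, 40], "roll": 0}
  ]
}}

```text
time_s: 27.65
eef_pos: [-0.1222, 0.4516, 0.2584]
eef_rot: [0.185, 0.685, 0.68, -0.186]
wrist_force: [0.7, 1.0, 0.9]
opening: 0.498
```

Emit:
{"method": "apply_moves", "body": {
  "deltas": [
    {"delta_pos": [0, 0, 40], "roll": 0}
  ]
}}

```text
time_s: 27.75
eef_pos: [-0.1229, 0.4463, 0.2391]
eef_rot: [0.195, 0.689, 0.671, -0.194]
wrist_force: [1.5, 0.5, -0.1]
opening: 0.498
```

Emit:
{"method": "apply_moves", "body": {
  "deltas": [
    {"delta_pos": [0, 0, 40], "roll": 0}
  ]
}}

```text
time_s: 27.85
eef_pos: [-0.1236, 0.4435, 0.2265]
eef_rot: [0.201, 0.693, 0.664, -0.198]
wrist_force: [-0.1, 0.4, 0.1]
opening: 0.502
```

```bash
python3 -c "
from fk import *
o,T=log(); print([w.round(3) for w in wristpts(o['q'])])"
```

```text
t 27.85 q [ 1.674 -0.632  2.577 -0.566  0.238  2.188] p [-0.1236  0.4435  0.2265] pitch below horiz 32.8 az 87.2
[[0.041, 0.999, -0.008], [0.84, -0.038, -0.541], [-0.541, 0.015, -0.841]] F [-0.1  0.4  0.1] open 0.502
[array([-0.117, -0.012,  0.313]), array([-0.091, -0.269,  0.667]), array([-0.137,  0.176,  0.399]), array([-0.124,  0.443,  0.226])]
```

Emit:
{"method": "apply_moves", "body": {
  "deltas": [
    {"delta_pos": [-24, 0, 36], "roll": 0}
  ]
}}

```text
time_s: 27.95
eef_pos: [-0.1349, 0.4294, 0.2172]
eef_rot: [0.209, 0.693, 0.659, -0.205]
wrist_force: [0.1, -0.8, -0.4]
opening: 0.501
```

Emit:
{"method": "apply_moves", "body": {
  "deltas": [
    {"delta_pos": [-24, 0, 36], "roll": 0}
  ]
}}

```text
time_s: 28.05
eef_pos: [-0.1495, 0.4104, 0.209]
eef_rot: [0.217, 0.694, 0.654, -0.211]
wrist_force: [-0.9, -0.2, -0.7]
opening: 0.5
```

Emit:
{"method": "apply_moves", "body": {
  "deltas": [
    {"delta_pos": [-24, 0, 36], "roll": 0}
  ]
}}

```text
time_s: 28.15
eef_pos: [-0.1666, 0.3842, 0.1997]
eef_rot: [0.222, 0.696, 0.648, -0.214]
wrist_force: [-0.6, 0.7, -0.7]
opening: 0.504
```

Emit:
{"method": "apply_moves", "body": {
  "deltas": [
    {"delta_pos": [-24, 0, 36], "roll": 0}
  ]
}}

```text
time_s: 28.25
eef_pos: [-0.1841, 0.3484, 0.1898]
eef_rot: [0.227, 0.699, 0.642, -0.217]
wrist_force: [-1.0, 0.0, -2.0]
opening: 0.494
```

Emit:
{"method": "apply_moves", "body": {
  "deltas": [
    {"delta_pos": [-24, 0, 36], "roll": 0}
  ]
}}

```text
time_s: 28.35
eef_pos: [-0.1937, 0.3182, 0.183]
eef_rot: [0.238, 0.697, 0.642, -0.212]
wrist_force: [-0.1, -0.4, -1.2]
opening: 0.499
```

Emit:
{"method": "apply_moves", "body": {
  "deltas": [
    {"delta_pos": [-24, 0, 36], "roll": 0}
  ]
}}

```text
time_s: 28.45
eef_pos: [-0.1973, 0.3065, 0.1812]
eef_rot: [0.252, 0.692, 0.646, -0.202]
wrist_force: [-0.0, 0.4, -0.6]
opening: 0.498
```

```bash
python3 -c "
from fk import *
o,T=log(); print([w.round(3) for w in wristpts(o['q'])])"
```

```text
t 28.45 q [ 2.369 -0.502  2.577 -1.136  0.762  3.114] p [-0.1973  0.3065  0.1812] pitch below horiz 37.2 az 83.9
[[0.084, 0.995, 0.047], [0.792, -0.038, -0.609], [-0.604, 0.088, -0.792]] F [-0.   0.4 -0.6] open 0.498
[array([-0.082, -0.084,  0.313]), array([ 0.069, -0.232,  0.697]), array([-0.224,  0.054,  0.374]), array([-0.197,  0.306,  0.181])]
```

```bash
python3 - <<'E'
from fk import *
C=np.concatenate([cloud(n,np.load(f"{n}_d.npy"))[np.load(f"{n}_d.npy")>0] for n in("top","side")])
for y0 in np.arange(-1.6,-.3,.1):
    s=""
    for x0 in np.arange(-.5,.8,.1):
        P=C[(C[:,0]>x0)&(C[:,0]<x0+.1)&(C[:,1]>y0)&(C[:,1]<y0+.1)]
        s+=f"{np.percentile(P[:,2],98):6.2f}" if len(P)>3 else "   -- "
    print(round(y0,1),s)
E
```

```text
-1.6    --   0.10  0.16  0.16  0.10  0.10  0.10  0.11  0.25  0.25  0.34   --    -- 
-1.5    --   0.01  0.10  0.10  0.09  0.09  0.15  0.16  0.25  0.25  0.34   --    -- 
-1.4    --    --   0.09  0.06  0.03  0.03  0.09  0.11  0.25  0.25  0.36   --    -- 
-1.3    --    --   0.09  0.09  0.09  0.09  0.09  0.53  0.42  0.25  0.38   --    -- 
-1.2  -0.81 -0.80  0.01  0.01  0.01  0.01  0.01  0.54  0.54  0.53  0.52   --    -- 
-1.1  -0.40 -0.09  0.00  0.00  0.00 -0.00 -0.00 -0.00  0.52  0.53  0.52   --    -- 
-1.0  -0.90 -0.89 -0.90 -0.90 -0.89 -0.89 -0.89 -0.90 -0.90 -0.90   --    --    -- 
-0.9  -0.90 -0.89 -0.90 -0.90 -0.90 -0.90 -0.90 -0.90 -0.90   --    --    --    -- 
-0.8  -0.90 -0.90 -0.90 -0.90 -0.90 -0.90 -0.90 -0.90  0.00  0.56  0.57  0.56   -- 
-0.7  -0.90 -0.90 -0.90 -0.90 -0.90 -0.90 -0.90 -0.90  0.00  0.25  0.25  0.56   -- 
-0.6  -0.90 -0.90 -0.90 -0.90 -0.90 -0.90 -0.90 -0.90  0.01  0.11  0.25  0.60  0.60
-0.5    --  -0.90 -0.90 -0.90 -0.90 -0.90 -0.90 -0.90  0.01  0.01  0.10  0.09  0.61
-0.4    --  -0.90 -0.90 -0.90 -0.90 -0.90 -0.90 -0.90  0.01  0.15  0.10  0.01  0.62
```

```bash
cat > wp.py <<'E'
from fk import *
def chain(W,per=8,rolls=None):
    o,T=tool(); q=o['q'].copy(); P=o['eef_pos'].copy(); print("tool",T.round(3).tolist())
    for i,w in enumerate(W):
        w=np.array(w); mx=np.zeros(6)
        for k in range(1,per+1):
            s=IK(P+(w-P)*k/per,T,q,n=1)
            if not s: print("fail",i,k); return
            mx=np.maximum(mx,np.abs(s[0]-q)); q=s[0]
        print(i,"delta",(T.T@(w-P)/.025).round(2),"mm",round(np.linalg.norm(w-P)*1000),"q",q.round(2),"maxstep",mx.round(2),"wrist",wristpts(q)[2].round(2))
        P=w
E
python3 -c "
from wp import *
chain([[-.13,.55,.33],[.22,.62,.42],[.42,.3,.36],[.45,-.05,.40],[.33,-.4,.42],[.1,-.55,.42],[0,-.62,.4]])"
```

```text
tool [[0.084, 0.995, 0.047], [0.792, -0.038, -0.609], [-0.604, 0.088, -0.792]]
0 delta [  4.34   2.83 -10.52] mm 293 q [ 1.7  -0.4   2.18 -0.41  0.48  1.97] maxstep [0.13 0.06 0.07 0.1  0.07 0.18] wrist [-0.16  0.3   0.52]
1 delta [ 1.22 14.15 -3.9 ] mm 368 q [ 0.8  -0.25  1.9   0.73  0.83  0.48] maxstep [0.14 0.06 0.07 0.25 0.06 0.32] wrist [0.19 0.37 0.61]
2 delta [-8.02  8.24 10.07] mm 382 q [-0.18 -0.25  2.02  0.92  1.51 -0.31] maxstep [0.13 0.06 0.06 0.06 0.1  0.12] wrist [0.39 0.05 0.55]
3 delta [-11.96   1.87   7.32] mm 354 q [-0.85  0.02  1.69  0.71  2.03 -0.73] maxstep [0.11 0.06 0.07 0.03 0.09 0.06] wrist [ 0.42 -0.3   0.59]
4 delta [-11.98  -4.17   7.67] mm 371 q [-1.3   0.47  1.12  0.44  2.39 -1.11] maxstep [0.08 0.08 0.11 0.04 0.05 0.06] wrist [ 0.3  -0.65  0.61]
5 delta [-5.53 -8.93  3.22] mm 275 q [-1.63  0.69  0.8   0.07  2.58 -1.59] maxstep [0.05 0.04 0.06 0.05 0.03 0.06] wrist [ 0.07 -0.8   0.61]
fail 6 6
```

Emit:
{"method": "apply_moves", "body": {
  "deltas": [
    {"delta_pos": [4.3, 2.8, -10.5], "roll": 0},
    {"delta_pos": [4.3, 2.8, -10.5], "roll": 0},
    {"delta_pos": [4.3, 2.8, -10.5], "roll": 0},
    {"delta_pos": [4.3, 2.8, -10.5], "roll": 0},
    {"delta_pos": [4.3, 2.8, -10.5], "roll": 0},
    {"delta_pos": [4.3, 2.8, -10.5], "roll": 0},
    {"delta_pos": [4.3, 2.8, -10.5], "roll": 0},
    {"delta_pos": [4.3, 2.8, -10.5], "roll": 0}
  ]
}}

```text
time_s: 29.25
eef_pos: [-0.1272, 0.5504, 0.3309]
eef_rot: [0.25, 0.694, 0.644, -0.204]
wrist_force: [0.3, -1.3, 0.2]
opening: 0.501
```

Emit:
{"method": "apply_moves", "body": {
  "deltas": [
    {"delta_pos": [1.2, 14.1, -3.9], "roll": 0},
    {"delta_pos": [1.2, 14.1, -3.9], "roll": 0},
    {"delta_pos": [1.2, 14.1, -3.9], "roll": 0},
    {"delta_pos": [1.2, 14.1, -3.9], "roll": 0},
    {"delta_pos": [1.2, 14.1, -3.9], "roll": 0},
    {"delta_pos": [1.2, 14.1, -3.9], "roll": 0},
    {"delta_pos": [1.2, 14.1, -3.9], "roll": 0},
    {"delta_pos": [1.2, 14.1, -3.9], "roll": 0},
    {"delta_pos": [1.2, 14.1, -3.9], "roll": 0},
    {"delta_pos": [1.2, 14.1, -3.9], "roll": 0}
  ]
}}

```text
time_s: 30.25
eef_pos: [0.2229, 0.6177, 0.4193]
eef_rot: [0.249, 0.694, 0.644, -0.204]
wrist_force: [-0.8, -0.2, 0.1]
opening: 0.492
```

Emit:
{"method": "apply_moves", "body": {
  "deltas": [
    {"delta_pos": [-8.0, 8.2, 10], "roll": 0},
    {"delta_pos": [-8.0, 8.2, 10], "roll": 0},
    {"delta_pos": [-8.0, 8.2, 10], "roll": 0},
    {"delta_pos": [-8.0, 8.2, 10], "roll": 0},
    {"delta_pos": [-8.0, 8.2, 10], "roll": 0},
    {"delta_pos": [-8.0, 8.2, 10], "roll": 0},
    {"delta_pos": [-8.0, 8.2, 10], "roll": 0},
    {"delta_pos": [-8.0, 8.2, 10], "roll": 0},
    {"delta_pos": [-8.0, 8.2, 10], "roll": 0}
  ]
}}

```text
time_s: 31.15
eef_pos: [0.4177, 0.2975, 0.3575]
eef_rot: [0.248, 0.693, 0.645, -0.205]
wrist_force: [-0.2, -1.0, 0.1]
opening: 0.497
```

```bash
python3 -c "
from wp import *
log(); chain([[.45,-.05,.40],[.33,-.4,.42],[.1,-.55,.42]])"
```

```text
t 31.15 q [-0.19  -0.257  2.03   0.92   1.515 -0.312] p [0.4177 0.2975 0.3575] pitch below horiz 37.1 az 83.9
[[0.084, 0.996, 0.036], [0.793, -0.045, -0.608], [-0.604, 0.08, -0.793]] F [-0.2 -1.   0.1] open 0.497
tool [[0.084, 0.996, 0.036], [0.793, -0.045, -0.608], [-0.604, 0.08, -0.793]]
0 delta [-11.94   2.05   7.15] mm 352 q [-0.85  0.02  1.69  0.72  2.03 -0.72] maxstep [0.11 0.06 0.07 0.03 0.09 0.06] wrist [ 0.42 -0.3   0.59]
1 delta [-11.99  -4.09   7.7 ] mm 371 q [-1.3   0.47  1.12  0.45  2.39 -1.1 ] maxstep [0.08 0.08 0.11 0.04 0.05 0.06] wrist [ 0.3  -0.65  0.61]
2 delta [-5.53 -8.89  3.32] mm 275 q [-1.63  0.69  0.8   0.07  2.58 -1.58] maxstep [0.05 0.04 0.06 0.05 0.03 0.06] wrist [ 0.07 -0.8   0.61]
```

Emit:
{"method": "apply_moves", "body": {
  "deltas": [
    {"delta_pos": [-11.9, 2, 7.1], "roll": 0},
    {"delta_pos": [-11.9, 2, 7.1], "roll": 0},
    {"delta_pos": [-11.9, 2, 7.1], "roll": 0},
    {"delta_pos": [-11.9, 2, 7.1], "roll": 0},
    {"delta_pos": [-11.9, 2, 7.1], "roll": 0},
    {"delta_pos": [-11.9, 2, 7.1], "roll": 0},
    {"delta_pos": [-11.9, 2, 7.1], "roll": 0},
    {"delta_pos": [-11.9, 2, 7.1], "roll": 0}
  ]
}}

```text
time_s: 31.95
eef_pos: [0.4502, -0.049, 0.4019]
eef_rot: [0.249, 0.693, 0.645, -0.204]
wrist_force: [0.4, -0.2, -0.1]
opening: 0.5
```

Emit:
{"method": "apply_moves", "body": {
  "deltas": [
    {"delta_pos": [-12, -4.1, 7.7], "roll": 0},
    {"delta_pos": [-12, -4.1, 7.7], "roll": 0},
    {"delta_pos": [-12, -4.1, 7.7], "roll": 0},
    {"delta_pos": [-12, -4.1, 7.7], "roll": 0},
    {"delta_pos": [-12, -4.1, 7.7], "roll": 0},
    {"delta_pos": [-12, -4.1, 7.7], "roll": 0},
    {"delta_pos": [-12, -4.1, 7.7], "roll": 0},
    {"delta_pos": [-12, -4.1, 7.7], "roll": 0}
  ]
}}

```text
time_s: 32.75
eef_pos: [0.3303, -0.3979, 0.4213]
eef_rot: [0.248, 0.693, 0.646, -0.203]
wrist_force: [0.4, 0.9, 0.1]
opening: 0.5
```

Emit:
{"method": "apply_moves", "body": {
  "deltas": [
    {"delta_pos": [-5.5, -8.9, 3.3], "roll": 0},
    {"delta_pos": [-5.5, -8.9, 3.3], "roll": 0},
    {"delta_pos": [-5.5, -8.9, 3.3], "roll": 0},
    {"delta_pos": [-5.5, -8.9, 3.3], "roll": 0},
    {"delta_pos": [-5.5, -8.9, 3.3], "roll": 0},
    {"delta_pos": [-5.5, -8.9, 3.3], "roll": 0},
    {"delta_pos": [-5.5, -8.9, 3.3], "roll": 0}
  ]
}}

```text
time_s: 33.45
eef_pos: [0.1001, -0.5472, 0.4197]
eef_rot: [0.248, 0.693, 0.646, -0.203]
wrist_force: [0.8, 0.1, -1.3]
opening: 0.5
```

Emit:
{"method": "apply_moves", "body": {
  "deltas": [
    {"delta_pos": [-12, -4, 40], "roll": 0}
  ]
}}

```text
time_s: 33.55
eef_pos: [0.0999, -0.5845, 0.3967]
eef_rot: [0.251, 0.691, 0.647, -0.204]
wrist_force: [-0.7, -2.0, 1.5]
opening: 0.5
```

Emit:
{"method": "apply_moves", "body": {
  "deltas": [
    {"delta_pos": [-12, -4, 40], "roll": 0}
  ]
}}

```text
time_s: 33.65
eef_pos: [0.0963, -0.6266, 0.3639]
eef_rot: [0.251, 0.691, 0.647, -0.203]
wrist_force: [-0.3, -0.9, 1.2]
opening: 0.5
```

Emit:
{"method": "apply_moves", "body": {
  "deltas": [
    {"delta_pos": [-12, -4, 40], "roll": 0}
  ]
}}

```text
time_s: 33.75
eef_pos: [0.0921, -0.6565, 0.3257]
eef_rot: [0.254, 0.69, 0.645, -0.206]
wrist_force: [-0.6, -0.3, -0.5]
opening: 0.503
```

```bash
python3 -c "
from wp import *
o,T=log(); print([w.round(3) for w in wristpts(o['q'])])"
```

```text
t 33.75 q [-1.628  1.051  0.373  0.075  2.626 -1.584] p [ 0.0921 -0.6565  0.3257] pitch below horiz 37.8 az 84.0
[[0.082, 0.996, 0.043], [0.786, -0.038, -0.617], [-0.613, 0.084, -0.786]] F [-0.6 -0.3 -0.5] open 0.503
[array([ 0.118, -0.007,  0.313]), array([ 0.096, -0.387,  0.531]), array([ 0.066, -0.907,  0.521]), array([ 0.092, -0.657,  0.326])]
```

Emit:
{"method": "apply_moves", "body": {
  "deltas": [
    {"delta_pos": [-22, 0, 40], "roll": 0}
  ]
}}

```text
time_s: 33.85
eef_pos: [0.0897, -0.6723, 0.2976]
eef_rot: [0.255, 0.691, 0.643, -0.207]
wrist_force: [0.2, 0.3, -0.1]
opening: 0.497
```

Emit:
{"method": "apply_moves", "body": {
  "deltas": [
    {"delta_pos": [-22, 0, 40], "roll": 0}
  ]
}}

```text
time_s: 33.95
eef_pos: [0.0856, -0.6714, 0.2854]
eef_rot: [0.249, 0.695, 0.644, -0.199]
wrist_force: [-0.3, 0.4, -0.2]
opening: 0.498
```

Emit:
{"method": "apply_moves", "body": {
  "deltas": [
    {"delta_pos": [-22, 0, 40], "roll": 0}
  ]
}}

```text
time_s: 34.05
eef_pos: [0.0807, -0.6718, 0.2804]
eef_rot: [0.247, 0.698, 0.643, -0.196]
wrist_force: [-0.0, 0.3, 1.5]
opening: 0.496
```

Emit:
{"method": "apply_moves", "body": {
  "deltas": [
    {"delta_pos": [-22, 0, 40], "roll": 0}
  ]
}}

```text
time_s: 34.15
eef_pos: [0.076, -0.6722, 0.2726]
eef_rot: [0.245, 0.701, 0.642, -0.192]
wrist_force: [0.3, 0.2, 0.3]
opening: 0.5
```

Emit:
{"method": "apply_moves", "body": {
  "deltas": [
    {"delta_pos": [-22, 0, 40], "roll": 0}
  ]
}}

```text
time_s: 34.25
eef_pos: [0.0717, -0.6722, 0.2625]
eef_rot: [0.24, 0.704, 0.642, -0.187]
wrist_force: [-0.6, -0.4, -0.1]
opening: 0.496
```

Emit:
{"method": "apply_moves", "body": {
  "deltas": [
    {"delta_pos": [-22, 0, 40], "roll": 0}
  ]
}}

```text
time_s: 34.35
eef_pos: [0.068, -0.6717, 0.2514]
eef_rot: [0.236, 0.707, 0.642, -0.18]
wrist_force: [-0.1, 0.5, 0.1]
opening: 0.5
```

Emit:
{"method": "apply_moves", "body": {
  "deltas": [
    {"delta_pos": [-22, 0, 40], "roll": 0}
  ]
}}

```text
time_s: 34.45
eef_pos: [0.0646, -0.6709, 0.2402]
eef_rot: [0.231, 0.711, 0.641, -0.174]
wrist_force: [0.1, -0.1, -0.8]
opening: 0.499
```

Emit:
{"method": "apply_moves", "body": {
  "deltas": [
    {"delta_pos": [-22, 0, 40], "roll": 0}
  ]
}}

```text
time_s: 34.55
eef_pos: [0.0617, -0.6699, 0.2293]
eef_rot: [0.226, 0.714, 0.641, -0.168]
wrist_force: [-0.3, 0.5, -0.1]
opening: 0.502
```

```bash
python3 -c "
from wp import *
o,T=log(); print([w.round(3) for w in wristpts(o['q'])])"
```

```text
t 34.55 q [-1.672  1.228  0.299  0.073  2.626 -1.613] p [ 0.0617 -0.6699  0.2293] pitch below horiz 32.0 az 81.8
[[0.122, 0.991, 0.051], [0.839, -0.075, -0.538], [-0.53, 0.108, -0.841]] F [-0.3  0.5 -0.1] open 0.502
[array([ 0.117, -0.012,  0.313]), array([ 0.075, -0.422,  0.461]), array([ 0.023, -0.938,  0.398]), array([ 0.062, -0.67 ,  0.229])]
```

Emit:
{"method": "apply_moves", "body": {
  "deltas": [
    {"delta_pos": [-45, 0, -10], "roll": 0}
  ]
}}

```text
time_s: 34.65
eef_pos: [0.056, -0.671, 0.2421]
eef_rot: [0.233, 0.713, 0.638, -0.174]
wrist_force: [-0.5, 0.2, -1.5]
opening: 0.5
```

Emit:
{"method": "apply_moves", "body": {
  "deltas": [
    {"delta_pos": [-45, 0, -10], "roll": 0}
  ]
}}

```text
time_s: 34.75
eef_pos: [0.0494, -0.6742, 0.268]
eef_rot: [0.246, 0.71, 0.633, -0.188]
wrist_force: [-0.4, -0.9, 0.6]
opening: 0.499
```

Emit:
{"method": "apply_moves", "body": {
  "deltas": [
    {"delta_pos": [-45, 0, -10], "roll": 0}
  ]
}}

```text
time_s: 34.85
eef_pos: [0.0431, -0.676, 0.2909]
eef_rot: [0.257, 0.707, 0.628, -0.201]
wrist_force: [0.5, -0.5, 0.2]
opening: 0.503
```

Emit:
{"method": "apply_moves", "body": {
  "deltas": [
    {"delta_pos": [-45, 0, -10], "roll": 0}
  ]
}}

```text
time_s: 34.95
eef_pos: [0.0371, -0.6767, 0.3122]
eef_rot: [0.267, 0.704, 0.623, -0.212]
wrist_force: [0.8, -0.1, 0.6]
opening: 0.499
```

Emit:
{"method": "apply_moves", "body": {
  "deltas": [
    {"delta_pos": [-45, 0, 0], "roll": 0}
  ]
}}

```text
time_s: 35.05
eef_pos: [0.0314, -0.6768, 0.3298]
eef_rot: [0.276, 0.701, 0.619, -0.221]
wrist_force: [0.2, 0.7, 0.0]
opening: 0.499
```

Emit:
{"method": "apply_moves", "body": {
  "deltas": [
    {"delta_pos": [-45, 0, 0], "roll": 0}
  ]
}}

```text
time_s: 35.15
eef_pos: [0.0257, -0.6763, 0.3457]
eef_rot: [0.284, 0.699, 0.614, -0.23]
wrist_force: [-0.9, -0.1, 0.5]
opening: 0.5
```

```bash
python3 -c "
from wp import *
o,T=log(); print([w.round(3) for w in wristpts(o['q'])])"
```

```text
t 35.15 q [-1.722  1.052  0.299  0.058  2.626 -1.65 ] p [ 0.0257 -0.6763  0.3457] pitch below horiz 42.1 az 79.2
[[0.14, 0.99, 0.028], [0.729, -0.084, -0.679], [-0.67, 0.115, -0.733]] F [-0.9 -0.1  0.5] open 0.5
[array([ 0.116, -0.018,  0.313]), array([ 0.059, -0.394,  0.531]), array([-0.019, -0.909,  0.559]), array([ 0.026, -0.676,  0.346])]
```

Emit:
{"method": "apply_moves", "body": {
  "deltas": [
    {"delta_pos": [-34, 7, 22], "roll": 0}
  ]
}}

```text
time_s: 35.25
eef_pos: [0.0287, -0.6764, 0.3511]
eef_rot: [0.287, 0.7, 0.611, -0.232]
wrist_force: [0.6, 1.2, 0.3]
opening: 0.501
```

Emit:
{"method": "apply_moves", "body": {
  "deltas": [
    {"delta_pos": [-34, 7, 22], "roll": 0}
  ]
}}

```text
time_s: 35.35
eef_pos: [0.0336, -0.6765, 0.3517]
eef_rot: [0.288, 0.702, 0.609, -0.231]
wrist_force: [0.4, -0.5, -0.6]
opening: 0.497
```

Emit:
{"method": "apply_moves", "body": {
  "deltas": [
    {"delta_pos": [-34, 7, 22], "roll": 0}
  ]
}}

```text
time_s: 35.45
eef_pos: [0.0371, -0.6765, 0.3538]
eef_rot: [0.29, 0.703, 0.607, -0.231]
wrist_force: [-0.6, -0.5, 0.1]
opening: 0.503
```

Emit:
{"method": "apply_moves", "body": {
  "deltas": [
    {"delta_pos": [-34, 7, 22], "roll": 0}
  ]
}}

```text
time_s: 35.55
eef_pos: [0.0398, -0.6765, 0.3572]
eef_rot: [0.292, 0.704, 0.605, -0.232]
wrist_force: [-0.1, -0.4, -0.9]
opening: 0.498
```

Emit:
{"method": "apply_moves", "body": {
  "deltas": [
    {"delta_pos": [-34, 7, 24], "roll": 0}
  ]
}}

```text
time_s: 35.65
eef_pos: [0.0417, -0.6766, 0.3601]
eef_rot: [0.293, 0.705, 0.602, -0.233]
wrist_force: [0.9, 0.1, 0.0]
opening: 0.497
```

Emit:
{"method": "apply_moves", "body": {
  "deltas": [
    {"delta_pos": [-34, 7, 24], "roll": 0}
  ]
}}

```text
time_s: 35.75
eef_pos: [0.0433, -0.6767, 0.3627]
eef_rot: [0.295, 0.706, 0.6, -0.233]
wrist_force: [0.2, 0.2, -0.0]
opening: 0.498
```

```bash
python3 -c "
from wp import *
o,T=log(); print([w.round(3) for w in wristpts(o['q'])])"
```

```text
t 35.75 q [-1.714  1.028  0.299  0.139  2.626 -1.574] p [ 0.0433 -0.6767  0.3627] pitch below horiz 43.1 az 76.4
[[0.172, 0.985, 0.024], [0.709, -0.106, -0.697], [-0.684, 0.137, -0.717]] F [ 0.2  0.2 -0. ] open 0.498
[array([ 0.117, -0.017,  0.313]), array([ 0.063, -0.388,  0.54 ]), array([-0.011, -0.903,  0.581]), array([ 0.043, -0.677,  0.363])]
```

```bash
python3 -c "
from wp import *
chain([[.05,-.58,.3],[.06,-.56,.05]])
chain([[.05,-.58,.3],[.06,-.62,-.0]])"
```

```text
tool [[0.172, 0.985, 0.024], [0.709, -0.106, -0.697], [-0.684, 0.137, -0.717]]
0 delta [ 4.5  -0.49 -0.89] mm 115 q [-1.72  0.73  0.92  0.08  2.31 -1.64] maxstep [0.   0.06 0.11 0.01 0.06 0.02] wrist [-0.   -0.81  0.52]
1 delta [ 7.47 -1.06  6.62] mm 251 q [-1.71  0.94  1.09  0.07  1.93 -1.67] maxstep [0.   0.04 0.04 0.   0.05 0.  ] wrist [ 0.01 -0.79  0.27]
tool [[0.172, 0.985, 0.024], [0.709, -0.106, -0.697], [-0.684, 0.137, -0.717]]
0 delta [ 4.5  -0.49 -0.89] mm 115 q [-1.72  0.73  0.92  0.08  2.31 -1.64] maxstep [0.   0.06 0.11 0.01 0.06 0.02] wrist [-0.   -0.81  0.52]
1 delta [ 7.14 -1.08  9.73] mm 303 q [-1.7   1.14  0.83  0.08  1.98 -1.65] maxstep [0.   0.06 0.04 0.   0.05 0.  ] wrist [ 0.01 -0.85  0.22]
```

Emit:
{"method": "apply_moves", "body": {
  "deltas": [
    {"delta_pos": [4.5, -0.5, -0.9], "roll": 0},
    {"delta_pos": [4.5, -0.5, -0.9], "roll": 0},
    {"delta_pos": [4.5, -0.5, -0.9], "roll": 0},
    {"delta_pos": [11.6, -1.6, 8.8], "roll": 0},
    {"delta_pos": [11.6, -1.6, 8.8], "roll": 0},
    {"delta_pos": [11.6, -1.6, 8.8], "roll": 0},
    {"delta_pos": [11.6, -1.6, 8.8], "roll": 0},
    {"delta_pos": [11.6, -1.6, 8.8], "roll": 0},
    {"delta_pos": [11.6, -1.6, 8.8], "roll": 0},
    {"delta_pos": [11.6, -1.6, 8.8], "roll": 0}
  ]
}}

```text
time_s: 36.75
eef_pos: [0.0595, -0.6138, -0.0092]
eef_rot: [0.29, 0.709, 0.601, -0.228]
wrist_force: [0.5, 1.4, -1.8]
opening: 0.497
```

Emit:
{"method": "apply_moves", "body": {
  "deltas": [
    {"delta_pos": [-20, 4, 36], "roll": 0}
  ]
}}

```text
time_s: 36.85
eef_pos: [0.061, -0.6522, -0.0145]
eef_rot: [0.288, 0.71, 0.602, -0.226]
wrist_force: [-0.2, -2.0, 0.0]
opening: 0.501
```

Emit:
{"method": "apply_moves", "body": {
  "deltas": [
    {"delta_pos": [-20, 4, 36], "roll": 0}
  ]
}}

```text
time_s: 36.95
eef_pos: [0.0607, -0.6947, -0.0176]
eef_rot: [0.295, 0.707, 0.599, -0.233]
wrist_force: [0.3, -2.9, 1.5]
opening: 0.498
```

Emit:
{"method": "apply_moves", "body": {
  "deltas": [
    {"delta_pos": [-20, 4, 36], "roll": 0}
  ]
}}

```text
time_s: 37.05
eef_pos: [0.062, -0.7134, -0.0269]
eef_rot: [0.302, 0.705, 0.595, -0.241]
wrist_force: [-0.0, -45.1, -1.5]
opening: 0.499
```

Emit:
{"method": "apply_moves", "body": {
  "deltas": [
    {"delta_pos": [-20, 4, 36], "roll": 0}
  ]
}}

```text
time_s: 37.15
eef_pos: [0.0639, -0.7155, -0.0408]
eef_rot: [0.307, 0.704, 0.591, -0.247]
wrist_force: [0.1, 0.6, -1.6]
opening: 0.5
```

Emit:
{"method": "apply_moves", "body": {
  "deltas": [
    {"delta_pos": [-20, 4, 36], "roll": 0}
  ]
}}

```text
time_s: 37.25
eef_pos: [0.0643, -0.7264, -0.0432]
eef_rot: [0.32, 0.699, 0.584, -0.26]
wrist_force: [-0.0, -0.1, 0.3]
opening: 0.5
```

Emit:
{"method": "apply_moves", "body": {
  "deltas": [
    {"delta_pos": [-20, 4, 36], "roll": 0}
  ]
}}

```text
time_s: 37.35
eef_pos: [0.0645, -0.7359, -0.0461]
eef_rot: [0.331, 0.696, 0.577, -0.272]
wrist_force: [-0.5, -0.2, 1.6]
opening: 0.498
```

```bash
python3 -c "
from wp import *
o,T=log(); print([w.round(3) for w in wristpts(o['q'])])"
```

```text
t 37.35 q [-1.692  1.445  0.298  0.127  2.096 -1.604] p [ 0.0645 -0.7359 -0.0461] pitch below horiz 49.5 az 73.3
[[0.186, 0.982, 0.003], [0.623, -0.116, -0.774], [-0.76, 0.146, -0.633]] F [-0.5 -0.2  1.6] open 0.498
[array([ 0.117, -0.014,  0.313]), array([ 0.064, -0.446,  0.368]), array([ 0.005, -0.934,  0.196]), array([ 0.064, -0.736, -0.046])]
```

Emit:
{"method": "apply_moves", "body": {
  "deltas": [
    {"delta_pos": [-18, 3, 38], "roll": 0}
  ]
}}

```text
time_s: 37.45
eef_pos: [0.0641, -0.7438, -0.0525]
eef_rot: [0.34, 0.692, 0.57, -0.282]
wrist_force: [-0.8, -0.0, 0.1]
opening: 0.503
```

Emit:
{"method": "apply_moves", "body": {
  "deltas": [
    {"delta_pos": [-18, 3, 38], "roll": 0}
  ]
}}

```text
time_s: 37.55
eef_pos: [0.0633, -0.7516, -0.0587]
eef_rot: [0.349, 0.689, 0.564, -0.292]
wrist_force: [0.2, 0.5, 0.9]
opening: 0.502
```

Emit:
{"method": "apply_moves", "body": {
  "deltas": [
    {"delta_pos": [-18, 3, 38], "roll": 0}
  ]
}}

```text
time_s: 37.65
eef_pos: [0.0624, -0.7595, -0.0639]
eef_rot: [0.358, 0.686, 0.558, -0.302]
wrist_force: [0.4, -1.1, 0.1]
opening: 0.5
```

Emit:
{"method": "apply_moves", "body": {
  "deltas": [
    {"delta_pos": [-18, 3, 38], "roll": 0}
  ]
}}

```text
time_s: 37.75
eef_pos: [0.0612, -0.7678, -0.0675]
eef_rot: [0.367, 0.682, 0.551, -0.311]
wrist_force: [0.6, -0.3, 0.9]
opening: 0.498
```

Emit:
{"method": "apply_moves", "body": {
  "deltas": [
    {"delta_pos": [-18, 3, 38], "roll": 0}
  ]
}}

```text
time_s: 37.85
eef_pos: [0.0598, -0.7765, -0.0696]
eef_rot: [0.376, 0.678, 0.544, -0.321]
wrist_force: [0.7, 0.1, 0.3]
opening: 0.497
```

Emit:
{"method": "apply_moves", "body": {
  "deltas": [
    {"delta_pos": [-18, 3, 38], "roll": 0}
  ]
}}

```text
time_s: 37.95
eef_pos: [0.0582, -0.7857, -0.07]
eef_rot: [0.385, 0.674, 0.537, -0.331]
wrist_force: [0.7, -0.2, 0.5]
opening: 0.498
```

Emit:
{"method": "apply_moves", "body": {
  "deltas": [
    {"delta_pos": [-18, 3, 38], "roll": 0}
  ]
}}

```text
time_s: 38.05
eef_pos: [0.0563, -0.7954, -0.0689]
eef_rot: [0.394, 0.67, 0.53, -0.341]
wrist_force: [-0.0, -0.3, 0.5]
opening: 0.498
```

Emit:
{"method": "apply_moves", "body": {
  "deltas": [
    {"delta_pos": [-18, 3, 38], "roll": 0}
  ]
}}

```text
time_s: 38.15
eef_pos: [0.0542, -0.8053, -0.0664]
eef_rot: [0.403, 0.665, 0.522, -0.351]
wrist_force: [-0.2, 0.4, 0.8]
opening: 0.499
```

Emit:
{"method": "apply_moves", "body": {
  "deltas": [
    {"delta_pos": [-18, 3, 38], "roll": 0}
  ]
}}

```text
time_s: 38.25
eef_pos: [0.0518, -0.8155, -0.0625]
eef_rot: [0.412, 0.66, 0.514, -0.361]
wrist_force: [0.5, -0.3, -0.3]
opening: 0.502
```

Emit:
{"method": "apply_moves", "body": {
  "deltas": [
    {"delta_pos": [-18, 3, 38], "roll": 0}
  ]
}}

```text
time_s: 38.35
eef_pos: [0.0492, -0.8258, -0.0575]
eef_rot: [0.42, 0.655, 0.507, -0.371]
wrist_force: [-0.2, 0.3, -0.6]
opening: 0.502
```

Emit:
{"method": "apply_moves", "body": {
  "deltas": [
    {"delta_pos": [-15, 3, 38], "roll": 0}
  ]
}}

```text
time_s: 38.45
eef_pos: [0.0469, -0.8365, -0.0538]
eef_rot: [0.429, 0.65, 0.498, -0.381]
wrist_force: [0.7, -0.4, -0.3]
opening: 0.5
```

Emit:
{"method": "apply_moves", "body": {
  "deltas": [
    {"delta_pos": [-15, 3, 38], "roll": 0}
  ]
}}

```text
time_s: 38.55
eef_pos: [0.0447, -0.8465, -0.0502]
eef_rot: [0.438, 0.644, 0.49, -0.39]
wrist_force: [-0.7, -0.1, -0.8]
opening: 0.499
```

Emit:
{"method": "apply_moves", "body": {
  "deltas": [
    {"delta_pos": [-15, 3, 38], "roll": 0}
  ]
}}

```text
time_s: 38.65
eef_pos: [0.0421, -0.8567, -0.0451]
eef_rot: [0.446, 0.639, 0.482, -0.4]
wrist_force: [0.2, -0.8, -1.4]
opening: 0.499
```

```bash
python3 -c "
from wp import *
o,T=log(); print([w.round(3) for w in wristpts(o['q'])])"
```

```text
t 38.65 q [-1.725  1.381  0.299  0.176  1.757 -1.606] p [ 0.0421 -0.8567 -0.0451] pitch below horiz 70.3 az 50.4
[[0.215, 0.973, -0.081], [0.26, -0.136, -0.956], [-0.942, 0.184, -0.282]] F [ 0.2 -0.8 -1.4] open 0.499
[array([ 0.116, -0.018,  0.313]), array([ 0.051, -0.443,  0.396]), array([-0.026, -0.94 ,  0.255]), array([ 0.042, -0.857, -0.045])]
```

Emit:
{"method": "apply_moves", "body": {
  "deltas": [
    {"delta_pos": [-10, -32, 28], "roll": 0}
  ]
}}

```text
time_s: 38.75
eef_pos: [0.0094, -0.8623, -0.0463]
eef_rot: [0.454, 0.633, 0.479, -0.405]
wrist_force: [0.7, 0.0, 0.7]
opening: 0.498
```

Emit:
{"method": "apply_moves", "body": {
  "deltas": [
    {"delta_pos": [-10, -32, 28], "roll": 0}
  ]
}}

```text
time_s: 38.85
eef_pos: [-0.0339, -0.8645, -0.0508]
eef_rot: [0.457, 0.63, 0.473, -0.412]
wrist_force: [-0.9, -0.7, 0.7]
opening: 0.499
```

Emit:
{"method": "apply_moves", "body": {
  "deltas": [
    {"delta_pos": [-10, -32, 28], "roll": 0}
  ]
}}

```text
time_s: 38.95
eef_pos: [-0.0729, -0.8661, -0.0535]
eef_rot: [0.462, 0.626, 0.468, -0.42]
wrist_force: [0.3, -0.4, -0.6]
opening: 0.503
```

Emit:
{"method": "apply_moves", "body": {
  "deltas": [
    {"delta_pos": [-10, -28, 32], "roll": 0}
  ]
}}

```text
time_s: 39.05
eef_pos: [-0.1057, -0.8688, -0.055]
eef_rot: [0.467, 0.62, 0.462, -0.429]
wrist_force: [0.3, -0.4, 0.4]
opening: 0.498
```

Emit:
{"method": "apply_moves", "body": {
  "deltas": [
    {"delta_pos": [-10, -28, 32], "roll": 0}
  ]
}}

```text
time_s: 39.15
eef_pos: [-0.1357, -0.8713, -0.0552]
eef_rot: [0.473, 0.614, 0.456, -0.437]
wrist_force: [-0.2, -0.4, 0.8]
opening: 0.504
```

Emit:
{"method": "apply_moves", "body": {
  "deltas": [
    {"delta_pos": [-10, -28, 32], "roll": 0}
  ]
}}

```text
time_s: 39.25
eef_pos: [-0.1651, -0.8733, -0.0543]
eef_rot: [0.478, 0.607, 0.451, -0.446]
wrist_force: [0.1, -0.2, -0.8]
opening: 0.503
```

```bash
python3 -c "
from wp import *
o,T=log(); print([w.round(3) for w in wristpts(o['q'])])"
```

```text
t 39.25 q [-1.941  1.38   0.299  0.139  1.649 -1.818] p [-0.1651 -0.8733 -0.0543] pitch below horiz 76.7 az 31.9
[[0.195, 0.975, -0.111], [0.121, -0.136, -0.983], [-0.973, 0.178, -0.145]] F [ 0.1 -0.2 -0.8] open 0.503
[array([ 0.11 , -0.043,  0.313]), array([-0.046, -0.444,  0.396]), array([-0.227, -0.912,  0.256]), array([-0.165, -0.873, -0.054])]
```

```bash
python3 -c "
from wp import *
chain([[-.05,-.78,.25],[.25,-.45,.36],[.36,-.06,.33]])
o,T=tool()
print('pull dir (-.9,.44,0)',(T.T@[-.9,.44,0]).round(3))
"
python3 - <<'E'
from h import *
# handle yaw from top image, initial frame
d=np.load("top_d.npy") ; p=np.load("top_p.npy")
import os
os.chdir('.')
for n in ("top",):
    C=cloud(n,np.load("top_d0.npy")); P=C.reshape(-1,3)
    k=(P[:,2]>.143)&(P[:,2]<.162)&(abs(P[:,0]-.465)<.03)&(abs(P[:,1]+.342)<.03)
    t=P[k]; print(len(t),t.mean(0),cv2.minAreaRect((t[:,:2]*1000).astype(np.float32)))
    c=np.cov(t[:,:2].T); w,v=np.linalg.eigh(c); print(np.degrees(np.arctan2(v[1],v[0])),np.sqrt(12*w)*1000)
C=cloud("side",np.load("side_d0.npy")).reshape(-1,3)
k=(C[:,2]>.147)&(C[:,2]<.16)&(abs(C[:,0]-.465)<.03)&(abs(C[:,1]+.337)<.03); t=C[k]; print(len(t),t.mean(0),cv2.minAreaRect((t[:,:2]*1000).astype(np.float32)))
a=np.load("top_p0.npy")[175:205,325:365,::-1]; b=np.load("side_p0.npy")[145:205,250:310,::-1]
cv2.imwrite("pics/th.png",np.hstack([cv2.resize(a,(400,300),interpolation=cv2.INTER_NEAREST),cv2.resize(b,(300,300),interpolation=cv2.INTER_NEAREST)]))
E
```

```text
tool [[0.195, 0.975, -0.111], [0.121, -0.136, -0.983], [-0.973, 0.178, -0.145]]
0 delta [-10.5    6.15  -5.94] mm 338 q [-1.85  0.76  0.79  0.16  1.77 -1.71] maxstep [0.01 0.11 0.13 0.   0.04 0.02] wrist [-0.11 -0.82  0.56]
1 delta [ -0.34  10.69 -14.94] mm 459 q [-1.43 -0.01  1.57  0.21  1.67 -1.29] maxstep [0.08 0.13 0.17 0.01 0.05 0.08] wrist [ 0.19 -0.49  0.67]
2 delta [  3.92   1.95 -15.65] mm 406 q [-0.71 -0.55  2.05  0.22  1.57 -0.57] maxstep [0.15 0.09 0.1  0.01 0.03 0.15] wrist [ 0.3  -0.1   0.64]
pull dir (-.9,.44,0) [-0.122 -0.937 -0.333]
67 [ 0.46553298 -0.34207504  0.15120894] ((465.86859130859375, -342.45208740234375), (26.137361526489258, 18.112924575805664), 46.76179885864258)
[137.91829018  47.91829018] [18.75680469 26.70634516]
27 [ 0.46561706 -0.33577878  0.15108414] ((464.9463806152344, -335.32891845703125), (26.678735733032227, 22.684772491455078), 82.99681854248047)
```

View pics/th.png

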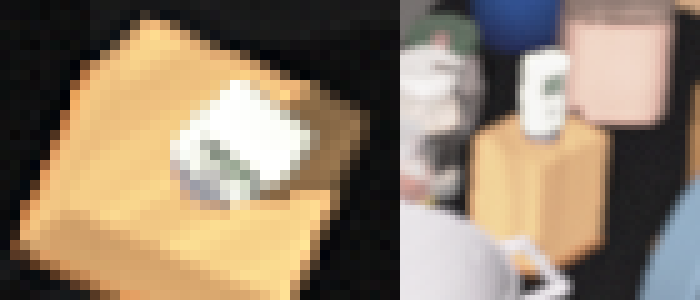

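```bash
python3 - <<'E'
from wp import *
o,T=tool(); x=T[:,0]
for az in (-45,135):
    a=np.radians(az); h=np.array([np.cos(a),np.sin(a),0]); y=h-(h@x)*x; y/=np.linalg.norm(y)
    c=T.T@y; ro=np.degrees(np.arctan2(c[2],c[1])); print(az,"roll",ro,ro/6,"y",y.round(3))
    T1=T@R.from_euler('x',ro,degrees=True).as_matrix()
    q=o['q']
    for w in ([-.05,-.78,.25],[.2,-.6,.3],[.469,-.337,.20],[.469,-.337,.112],[.45,-.3,.3],[.54,-.107,.30],[.54,-.107,.17]):
        s=IK(np.array(w),T1,q,n=1)
        print(s[0].round(2) if s else "fail"); q=s[0] if s else q
chain([[-.05,-.78,.25],[.25,-.55,.33],[.469,-.337,.20]])
e=np.array([265.5,164.5])
def ray(n,uv,z):
    W=np.linalg.inv(INF[n]['world_to_cam']);c=W[:3,3];r=unproj(n,np.array(uv[0]),np.array(uv[1]),np.array(1.))-c; return c+r*(z-c[2])/r[2]
print("eyelet top",ray("top",e,.151))
E
```

```text
-45 roll 38.16158811686855 6.360264686144759 y [ 0.698 -0.714  0.051]
[-1.85  0.76  0.79  0.16  1.77 -1.04]
[-1.54  0.31  1.32  0.2   1.62 -0.75]
[-0.96  0.17  1.7   0.24  1.26 -0.24]
[-0.96  0.28  1.76  0.26  1.1  -0.29]
[-0.95 -0.    1.68  0.23  1.45 -0.18]
[-0.53 -0.04  1.72  0.21  1.36  0.22]
[-0.53  0.09  1.86  0.23  1.09  0.16]
135 roll -141.83841188313144 -23.63973531385524 y [-0.698  0.714 -0.051]
fail
fail
fail
fail
fail
[-0.53 -0.04  1.72  0.21  1.36 -2.92]
[-0.53  0.09  1.86  0.23  1.09 -2.98]
tool [[0.195, 0.975, -0.111], [0.121, -0.136, -0.983], [-0.973, 0.178, -0.145]]
0 delta [-10.5    6.15  -5.94] mm 338 q [-1.85  0.76  0.79  0.16  1.77 -1.71] maxstep [0.01 0.11 0.13 0.   0.04 0.02] wrist [-0.11 -0.82  0.56]
1 delta [  0.34  11.01 -10.84] mm 386 q [-1.45  0.22  1.38  0.21  1.64 -1.32] maxstep [0.06 0.09 0.12 0.01 0.04 0.07] wrist [ 0.19 -0.59  0.64]
2 delta [ 7.8   6.45 -8.59] mm 332 q [-0.96  0.17  1.7   0.24  1.26 -0.91] maxstep [0.07 0.03 0.07 0.   0.05 0.06] wrist [ 0.41 -0.38  0.51]
eyelet top [ 0.53768268 -0.10777908  0.151     ]
```

Emit:
{"method": "apply_moves", "body": {
  "deltas": [
    {"delta_pos": [-10.5, 6.1, -5.9], "roll": 0},
    {"delta_pos": [-10.5, 6.1, -5.9], "roll": 0},
    {"delta_pos": [-10.5, 6.1, -5.9], "roll": 0},
    {"delta_pos": [-10.5, 6.1, -5.9], "roll": 0},
    {"delta_pos": [-10.5, 6.1, -5.9], "roll": 0},
    {"delta_pos": [-10.5, 6.1, -5.9], "roll": 0},
    {"delta_pos": [-10.5, 6.1, -5.9], "roll": 0},
    {"delta_pos": [-10.5, 6.1, -5.9], "roll": 0}
  ]
}}

```text
time_s: 40.05
eef_pos: [-0.048, -0.7833, 0.2601]
eef_rot: [0.482, 0.603, 0.45, -0.449]
wrist_force: [0.0, 0.6, 0.5]
opening: 0.501
```

Emit:
{"method": "apply_moves", "body": {
  "deltas": [
    {"delta_pos": [0.3, 11, -10.8], "roll": 0},
    {"delta_pos": [0.3, 11, -10.8], "roll": 0},
    {"delta_pos": [0.3, 11, -10.8], "roll": 0},
    {"delta_pos": [0.3, 11, -10.8], "roll": 0},
    {"delta_pos": [0.3, 11, -10.8], "roll": 0},
    {"delta_pos": [0.3, 11, -10.8], "roll": 0},
    {"delta_pos": [0.3, 11, -10.8], "roll": 0},
    {"delta_pos": [0.3, 11, -10.8], "roll": 0},
    {"delta_pos": [0.3, 11, -10.8], "roll": 0}
  ]
}}

```text
time_s: 40.95
eef_pos: [0.2529, -0.55, 0.3335]
eef_rot: [0.48, 0.606, 0.452, -0.444]
wrist_force: [-0.3, -0.3, 0.5]
opening: 0.497
```

```bash
python3 - <<'E'
from fk import *
o,T=log(); x=T[:,0]
a=np.radians(-45); h=np.array([np.cos(a),np.sin(a),0]); c=T.T@h; ro=np.degrees(np.arctan2(c[2],c[1]))
plan(np.array([.4655,-.339,.13])+.0187*x+[0,0,.085],ro)
E
```

```text
t 40.95 q [-1.45   0.218  1.376  0.212  1.645 -1.325] p [ 0.2529 -0.55    0.3335] pitch below horiz 76.6 az 31.7
[[0.197, 0.975, -0.105], [0.121, -0.13, -0.984], [-0.973, 0.181, -0.144]] F [-0.3 -0.3  0.5] open 0.497
delta [ 8.05  6.33 -8.51] roll units 6.42 dist mm 333 rows>= 6.7
q end [-0.96  0.18  1.7   0.24  1.26 -0.24] max step [0.05 0.02 0.05 0.   0.03 0.1 ] min [-1.45  0.14  1.38  0.21  1.26 -1.33] max [-0.96  0.22  1.7   0.24  1.64 -0.24]
wrist [ 0.406 -0.375  0.507] elbow [0.14  0.005 0.745]
```

Emit:
{"method": "apply_moves", "body": {
  "deltas": [
    {"delta_pos": [8, 6.3, -8.5], "roll": 6.42},
    {"delta_pos": [8, 6.3, -8.5], "roll": 6.42},
    {"delta_pos": [8, 6.3, -8.5], "roll": 6.42},
    {"delta_pos": [8, 6.3, -8.5], "roll": 6.42},
    {"delta_pos": [8, 6.3, -8.5], "roll": 6.42},
    {"delta_pos": [8, 6.3, -8.5], "roll": 6.42},
    {"delta_pos": [8, 6.3, -8.5], "roll": 6.42},
    {"delta_pos": [8, 6.3, -8.5], "roll": 6.42},
    {"delta_pos": [8, 6.3, -8.5], "roll": 6.42}
  ]
}}

```text
time_s: 41.85
eef_pos: [0.465, -0.3401, 0.1956]
eef_rot: [0.251, 0.731, 0.28, -0.57]
wrist_force: [-0.0, -0.1, -0.2]
opening: 0.499
```

```bash
python3 - <<'E'
from fk import *
o,T=log(); snap("th1",dict(top=(290,150,100,100),side=(240,120,80,80)))
for n in("top","side"): print(n,"tcp px",proj(n,o['eef_pos']).round(1),"therm top px",proj(n,[.4655,-.339,.153]).round(1))
plan(np.array([.4655,-.339,.13])+.0187*T[:,0])
E
```

```text
t 41.85 q [-0.97   0.177  1.705  0.244  1.26  -0.249] p [ 0.465  -0.3401  0.1956] pitch below horiz 76.7 az 32.4
[[0.195, 0.695, -0.692], [0.123, -0.718, -0.685], [-0.973, 0.048, -0.226]] F [-0.  -0.1 -0.2] open 0.499
top tcp px [353.2 185.1] therm top px [349.2 187.4]
side tcp px [279.7 144.4] therm top px [278.8 155.7]
delta [ 3.36 -0.18  0.51] roll units 0.0 dist mm 85 rows>= 1.7
q end [-0.96  0.28  1.76  0.26  1.1  -0.28] max step [0.   0.01 0.01 0.   0.01 0.  ] min [-0.97  0.18  1.7   0.24  1.1  -0.28] max [-0.96  0.28  1.76  0.26  1.26 -0.25]
wrist [ 0.407 -0.376  0.422] elbow [ 0.167 -0.033  0.734]
```

View pics/th1.png

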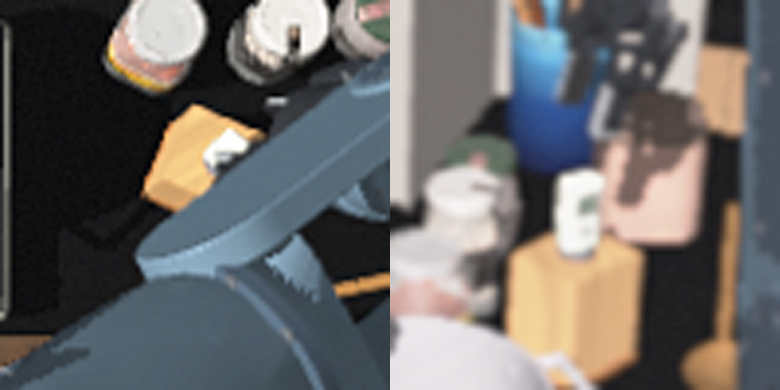

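Emit:
{"method": "apply_moves", "body": {
  "deltas": [
    {"delta_pos": [1.2, -0.18, 0.2], "roll": 0},
    {"delta_pos": [2.2, -0.18, 0.34], "roll": 0},
    {"delta_pos": [3, -0.18, 0.46], "roll": 0},
    {"delta_pos": [3.36, -0.18, 0.51], "roll": 0},
    {"delta_pos": [3.36, -0.18, 0.51], "roll": 0}
  ]
}}

```text
time_s: 42.45
eef_pos: [0.4687, -0.3356, 0.1106]
eef_rot: [0.25, 0.731, 0.279, -0.57]
wrist_force: [-0.3, -0.6, 1.3]
opening: 0.498
```

```bash
python3 - <<'E'
from fk import *
o,T=log(); snap("th2",dict(top=(310,160,70,70),side=(250,130,60,60)))
plan(np.array([.4655,-.339,.13])+.0187*T[:,0])
E
```

```text
t 42.45 q [-0.96   0.286  1.764  0.263  1.096 -0.282] p [ 0.4687 -0.3356  0.1106] pitch below horiz 76.6 az 32.5
[[0.195, 0.693, -0.694], [0.124, -0.719, -0.683], [-0.973, 0.047, -0.226]] F [-0.3 -0.6  1.3] open 0.498
delta [ 0.02 -0.01  0.04] roll units 0.0 dist mm 1 rows>= 0.0
q end [-0.96  0.28  1.76  0.26  1.1  -0.28] max step [0. 0. 0. 0. 0. 0.] min [-0.96  0.28  1.76  0.26  1.1  -0.28] max [-0.96  0.28  1.76  0.26  1.1  -0.28]
wrist [ 0.406 -0.376  0.422] elbow [ 0.167 -0.033  0.734]
```

View pics/th2.png

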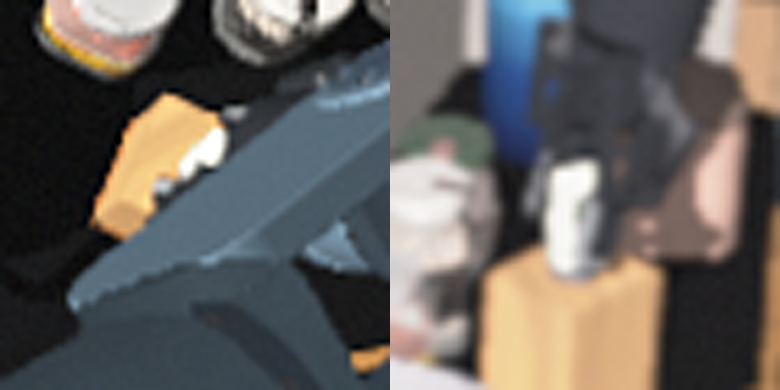

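Emit:
{"method": "apply_moves", "body": {
  "deltas": [
    {"delta_pos": [0, 0, 0], "roll": 0},
    {"delta_pos": [0, 0, 0], "roll": 0},
    {"delta_pos": [0, 0, 0], "roll": 0},
    {"delta_pos": [0, 0, 0], "roll": 0},
    {"delta_pos": [0, 0, 0], "roll": 0}
  ],
  "hand": -1
}}

```text
time_s: 43.05
eef_pos: [0.47, -0.3355, 0.1128]
eef_rot: [0.251, 0.731, 0.279, -0.569]
wrist_force: [-1.2, 0.5, 5.4]
opening: 0.203
```

```bash
python3 - <<'E'
from wp import *
o,T=log(); 
P=o['eef_pos']
chain([P+[0,0,.02],P+[0,0,.16]])
E
```

```text
t 43.05 q [-0.958  0.282  1.763  0.262  1.097 -0.282] p [ 0.47   -0.3355  0.1128] pitch below horiz 76.6 az 31.9
[[0.196, 0.694, -0.692], [0.122, -0.718, -0.685], [-0.973, 0.05, -0.226]] F [-1.2  0.5  5.4] open 0.203
tool [[0.196, 0.694, -0.692], [0.122, -0.718, -0.685], [-0.973, 0.05, -0.226]]
0 delta [-0.78  0.04 -0.18] mm 20 q [-0.96  0.25  1.75  0.26  1.14 -0.27] maxstep [0. 0. 0. 0. 0. 0.] wrist [ 0.41 -0.37  0.44]
1 delta [-5.45  0.28 -1.26] mm 140 q [-0.96  0.11  1.62  0.24  1.4  -0.2 ] maxstep [0.   0.02 0.02 0.   0.03 0.01] wrist [ 0.41 -0.37  0.58]
```

Emit:
{"method": "apply_moves", "body": {
  "deltas": [
    {"delta_pos": [-0.4, 0.02, -0.09], "roll": 0},
    {"delta_pos": [-1, 0.05, -0.23], "roll": 0},
    {"delta_pos": [-1.8, 0.09, -0.42], "roll": 0},
    {"delta_pos": [-2.8, 0.14, -0.65], "roll": 0},
    {"delta_pos": [-3.8, 0.2, -0.88], "roll": 0},
    {"delta_pos": [-4.8, 0.25, -1.1], "roll": 0},
    {"delta_pos": [-5.6, 0.29, -1.3], "roll": 0},
    {"delta_pos": [-6.2, 0.32, -1.44], "roll": 0},
    {"delta_pos": [-6.2, 0.32, -1.44], "roll": 0}
  ]
}}

```text
time_s: 43.95
eef_pos: [0.4708, -0.3362, 0.2743]
eef_rot: [0.253, 0.732, 0.278, -0.569]
wrist_force: [0.3, 0.0, -0.5]
opening: 0.205
```

```bash
python3 - <<'E'
from wp import *
o,T=log(); P=o['eef_pos']
snap("th3",dict(top=(290,130,120,120),side=(240,90,100,100)))
# target above eyelet: eyelet - therm offset: use origin->grip offset
g=P-.0187*T[:,0]
print("g",g)
# thermometer axis assumed at (.4655,-.339) when TCP at (.470,-.3355); eyelet mean
chain([P+[.5365-.4655,-.1055+.339,0.0]])
E
```

```text
t 43.95 q [-0.958  0.104  1.623  0.237  1.401 -0.2  ] p [ 0.4708 -0.3362  0.2743] pitch below horiz 76.6 az 30.9
[[0.199, 0.694, -0.692], [0.119, -0.718, -0.686], [-0.973, 0.054, -0.225]] F [ 0.3  0.  -0.5] open 0.205
g [ 0.46705049 -0.33838893  0.29244496]
tool [[0.195, 0.694, -0.693], [0.123, -0.718, -0.685], [-0.973, 0.049, -0.226]]
0 delta [ 1.57 -4.67 -8.39] mm 243 q [-0.53 -0.02  1.75  0.21  1.31  0.23] maxstep [0.06 0.03 0.03 0.01 0.01 0.06] wrist [ 0.48 -0.14  0.58]
```

View pics/th3.png

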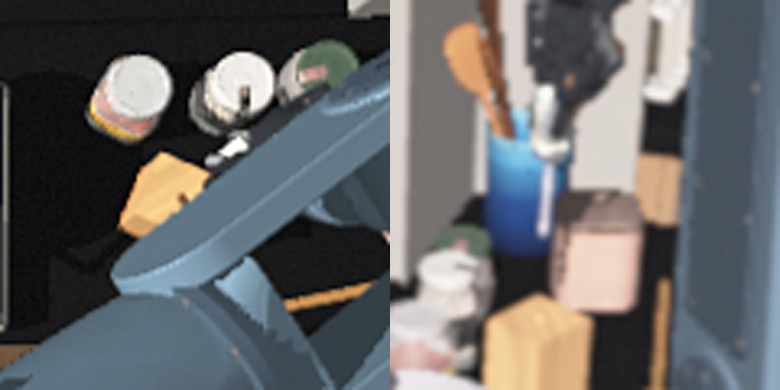

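```bash
python3 - <<'E'
from wp import *
o,T=tool(); P=o['eef_pos']
chain([P+[.072-.0008,.2325,0.012]])
E
```

```text
tool [[0.195, 0.694, -0.693], [0.123, -0.718, -0.685], [-0.973, 0.049, -0.226]]
0 delta [ 1.24 -4.68 -8.45] mm 243 q [-0.53 -0.03  1.74  0.21  1.32  0.23] maxstep [0.06 0.03 0.03 0.01 0.01 0.06] wrist [ 0.48 -0.14  0.59]
```

Emit:
{"method": "apply_moves", "body": {
  "deltas": [
    {"delta_pos": [0.05, -0.3, -0.5], "roll": 0},
    {"delta_pos": [0.2, -0.9, -1.6], "roll": 0},
    {"delta_pos": [0.4, -1.7, -3.0], "roll": 0},
    {"delta_pos": [0.6, -2.5, -4.5], "roll": 0},
    {"delta_pos": [0.9, -3.3, -6.0], "roll": 0},
    {"delta_pos": [1.1, -4.0, -7.3], "roll": 0},
    {"delta_pos": [1.2, -4.5, -8.1], "roll": 0},
    {"delta_pos": [1.24, -4.68, -8.45], "roll": 0},
    {"delta_pos": [1.24, -4.68, -8.45], "roll": 0}
  ]
}}

```text
time_s: 44.95
eef_pos: [0.5408, -0.1009, 0.2818]
eef_rot: [0.251, 0.731, 0.281, -0.569]
wrist_force: [-1.2, 0.3, -0.4]
opening: 0.2
```

```bash
python3 - <<'E'
from wp import *
o,T=log(); P=o['eef_pos']
snap("ey1",dict(top=(235,135,60,60),side=(200,120,80,80)))
for n in("top","side"):
    r=ctrl.silhouettes(n,"thermometer"); d=np.load(f"{n}_d.npy")
    for e in r[:1]:
        Q=cloud(n,d)[e['mask']&(d>0)]; print(n,round(e['p'],2),e['at'],e['mask'].sum(),np.percentile(Q,[5,50,95],axis=0).round(3).tolist())
E
```

```text
t 44.95 q [-0.524 -0.026  1.743  0.213  1.322  0.229] p [ 0.5408 -0.1009  0.2818] pitch below horiz 76.7 az 32.7
[[0.194, 0.696, -0.691], [0.125, -0.717, -0.686], [-0.973, 0.047, -0.226]] F [-1.2  0.3 -0.4] open 0.2
top 0.57 [253.6, 182.0] 1770 [[0.435, -0.142, 0.039], [0.505, -0.075, 0.045], [0.579, 0.021, 0.133]]
side 0.62 [235.4, 153.6] 52 [[0.526, -0.104, 0.261], [0.537, -0.097, 0.271], [0.546, -0.091, 0.321]]
```

View pics/ey1.png

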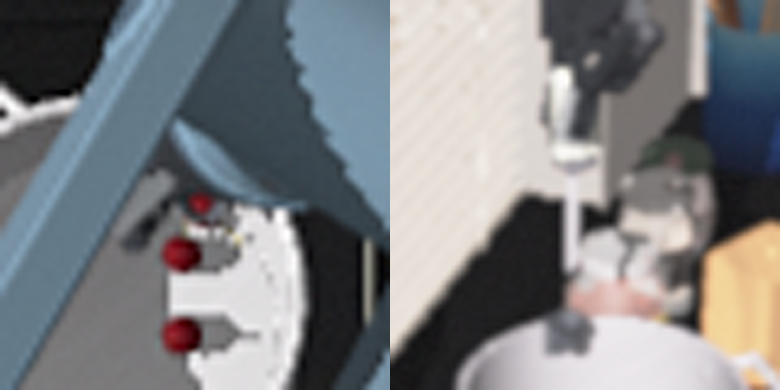

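```bash
python3 - <<'E'
from wp import *
n="side"; d=np.load("side_d.npy"); C=cloud(n,d); p=np.load("side_p.npy")
P=C.reshape(-1,3)
k=(abs(P[:,0]-.538)<.03)&(abs(P[:,1]+.1)<.04)&(P[:,2]>.175)&(P[:,2]<.252)
S=P[k]; print("stem",len(S)); 
c=np.polyfit(S[:,2],S[:,0],1),np.polyfit(S[:,2],S[:,1],1); print("x at z .18,.26",np.polyval(c[0],[.18,.26]).round(4),"y",np.polyval(c[1],[.18,.26]).round(4), S[:,2].min(), np.std(S[:,0]-np.polyval(c[0],S[:,2])),np.std(S[:,1]-np.polyval(c[1],S[:,2])))
k=(abs(P[:,0]-.538)<.03)&(abs(P[:,1]+.1)<.04)&(P[:,2]>.252)&(P[:,2]<.27); Q=P[k]; print("collar",len(Q),Q.mean(0),Q.min(0),Q.max(0))
# eyelet in side camera: pixels & points
k=(abs(P[:,0]-.538)<.03)&(abs(P[:,1]+.105)<.03)&(P[:,2]>.14)&(P[:,2]<.16); E=P[k]; print("eye",len(E),E.mean(0),E.min(0),E.max(0))
D=np.load("side_d0.npy"); P0=cloud(n,D).reshape(-1,3)
k=(abs(P0[:,0]-.538)<.03)&(abs(P0[:,1]+.105)<.03)&(P0[:,2]>.14)&(P0[:,2]<.16); E0=P0[k]; print("eye0",len(E0),E0.mean(0),E0.min(0),E0.max(0))
for nm in ("eyelet est",): 
    print("proj eyelet est side", proj("side",[.5375,-.106,.151]), "ring", proj("side",[[.5375+.0125,-.106,.151],[.5375-.0125,-.106,.151],[.5375,-.0935,.151],[.5375,-.1185,.151]]).round(1).tolist())
g=p[160:195,225:250].astype(int).sum(2)//3
print(g[:, :])
E
```

```text
stem 39
x at z .18,.26 [0.5376 0.5371] y [-0.107  -0.1044] 0.18393793004929704 0.0015537446936767997 0.0024658024621541904
collar 30 [ 0.53362705 -0.09981385  0.26413563] [ 0.52448975 -0.11280389  0.25427316] [ 0.54726728 -0.08874731  0.26967017]
eye 34 [ 0.53863006 -0.10615178  0.14699057] [ 0.52644482 -0.12362669  0.14065152] [ 0.55011523 -0.09254303  0.15282667]
eye0 33 [ 0.53862209 -0.105807    0.14744045] [ 0.52558814 -0.11783732  0.14044174] [ 0.55297187 -0.09051059  0.15331512]
proj eyelet est side [236.27999192 184.55004308] ring [[232.5, 183.8], [240.1, 185.3], [234.9, 186.5], [237.6, 182.7]]
[[178 135  91  70  68  83 118 143 147 147 163 211 228 220 209 205 207 205
  180 135  96  75  88 110 118]
 [136  86  48  31  29  36  55  69  71  69 111 193 224 200 158 146 154 172
  164 121  72  47  74 108 121]
 [ 90  48  32  30  31  29  30  30  30  30  99 190 223 182 105  69  82 113
  123  95  51  43  88 131 143]
 [ 61  31  29  30  30  33  31  30  28  33 101 193 224 179  90  30  34  56
   70  60  36  51 107 160 181]
 [ 45  30  30  31  32  33  30  32  29  33 101 193 223 178  90  32  25  
[... 2484 characters left out ...]
22 109  98  96  93  91  99 113 149 207
  231 234 235 235 235 234 233]
 [191 196 201 207 212 210 187 146 122 112 107 104 100  95 102 128 181 224
  233 234 235 234 234 233 233]
 [191 196 201 206 212 211 186 144 118 111 111 112 107 101 106 137 200 231
  234 234 233 233 233 233 233]
 [189 195 201 208 212 211 186 143 122 117 123 133 125 112 115 148 207 231
  233 233 232 233 232 232 232]
 [189 195 201 207 211 211 193 165 155 155 169 186 174 148 150 186 221 231
  232 232 232 232 232 232 232]
 [190 195 201 207 212 213 211 203 205 207 215 222 218 209 210 221 229 231
  231 231 232 232 232 232 232]
 [190 196 201 207 211 214 217 219 221 222 224 226 227 227 227 229 230 231
  232 232 232 232 232 232 233]]
```

Emit:
{"method": "apply_moves", "body": {
  "deltas": [
    {"delta_pos": [0.5, -0.02, 0.12], "roll": 0},
    {"delta_pos": [1.0, -0.05, 0.23], "roll": 0},
    {"delta_pos": [1.3, -0.06, 0.3], "roll": 0},
    {"delta_pos": [1.55, -0.07, 0.36], "roll": 0},
    {"delta_pos": [1.75, -0.085, 0.41], "roll": 0},
    {"delta_pos": [1.75, -0.085, 0.41], "roll": 0}
  ]
}}

```text
time_s: 45.75
eef_pos: [0.5405, -0.1014, 0.2365]
eef_rot: [0.249, 0.731, 0.281, -0.569]
wrist_force: [1.2, 4.7, -3.5]
opening: 0.2
```

```bash
python3 - <<'E'
from wp import *
o,T=log(); snap("ey2",dict(top=(235,135,60,60),side=(205,130,60,70)))
P=cloud("side",np.load("side_d.npy")).reshape(-1,3)
k=(abs(P[:,0]-.538)<.02)&(abs(P[:,1]+.1)<.025)&(P[:,2]>.156)&(P[:,2]<.208); S=P[k]
print("stem",len(S),S.mean(0), "collar low", )
E
```

```text
t 45.75 q [-0.526  0.012  1.797  0.221  1.233  0.208] p [ 0.5405 -0.1014  0.2365] pitch below horiz 76.6 az 33.1
[[0.194, 0.695, -0.693], [0.126, -0.718, -0.684], [-0.973, 0.045, -0.227]] F [ 1.2  4.7 -3.5] open 0.2
stem 29 [ 0.53664394 -0.10496456  0.1826728 ] collar low
```

View pics/ey2.png

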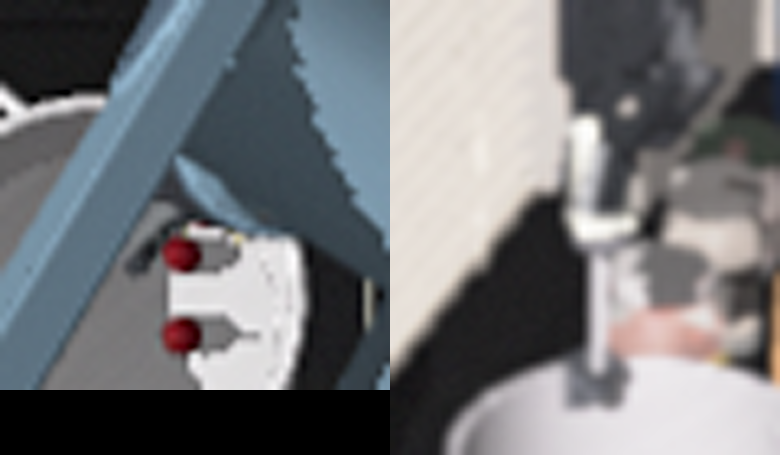

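Emit:
{"method": "apply_moves", "body": {
  "deltas": [
    {"delta_pos": [0.01, -0.06, -0.055], "roll": 0},
    {"delta_pos": [0.2, -0.07, -0.01], "roll": 0},
    {"delta_pos": [0.4, -0.08, 0.04], "roll": 0},
    {"delta_pos": [0.6, -0.085, 0.085], "roll": 0},
    {"delta_pos": [0.79, -0.095, 0.13], "roll": 0},
    {"delta_pos": [0.79, -0.095, 0.13], "roll": 0}
  ]
}}

```text
time_s: 46.45
eef_pos: [0.5408, -0.1011, 0.2165]
eef_rot: [0.251, 0.731, 0.279, -0.57]
wrist_force: [-0.1, 1.4, -1.2]
opening: 0.204
```

```bash
python3 - <<'E'
from wp import *
o,T=log(); snap("ey3",dict(top=(200,120,120,120),side=(205,130,60,70)))
E
```

```text
t 46.45 q [-0.524  0.032  1.819  0.222  1.189  0.201] p [ 0.5408 -0.1011  0.2165] pitch below horiz 76.7 az 32.3
[[0.195, 0.694, -0.693], [0.123, -0.718, -0.685], [-0.973, 0.048, -0.225]] F [-0.1  1.4 -1.2] open 0.204
```

View pics/ey3.png

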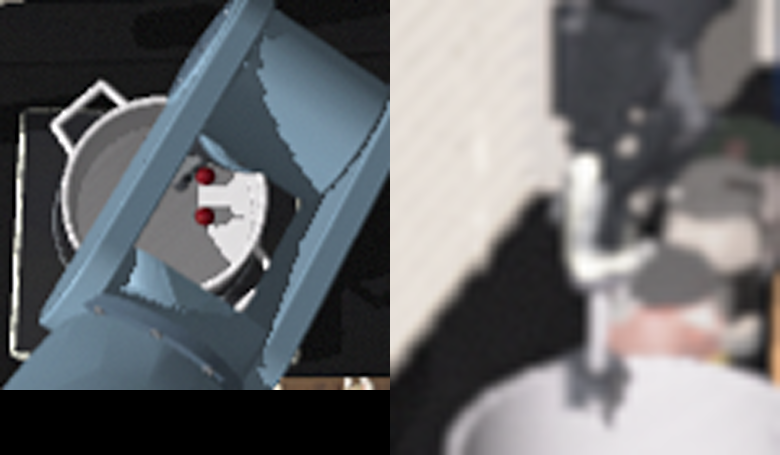

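Emit:
{"method": "apply_moves", "body": {
  "deltas": [
    {"delta_pos": [0.3, -0.015, 0.07], "roll": 0},
    {"delta_pos": [0.6, -0.03, 0.14], "roll": 0},
    {"delta_pos": [0.9, -0.045, 0.21], "roll": 0},
    {"delta_pos": [1.2, -0.06, 0.28], "roll": 0},
    {"delta_pos": [1.4, -0.07, 0.32], "roll": 0},
    {"delta_pos": [1.52, -0.075, 0.35], "roll": 0},
    {"delta_pos": [1.52, -0.075, 0.35], "roll": 0}
  ]
}}

```text
time_s: 47.25
eef_pos: [0.5409, -0.1007, 0.1779]
eef_rot: [0.25, 0.731, 0.28, -0.57]
wrist_force: [-0.1, 0.1, -0.1]
opening: 0.202
```

```bash
python3 - <<'E'
from wp import *
o,T=log(); snap("ey4",dict(top=(200,120,120,120),side=(205,130,60,70)))
P=cloud("side",np.load("side_d.npy")).reshape(-1,3)
E
```

```text
t 47.25 q [-0.523  0.077  1.855  0.23   1.11   0.181] p [ 0.5409 -0.1007  0.1779] pitch below horiz 76.7 az 32.4
[[0.195, 0.694, -0.693], [0.124, -0.718, -0.685], [-0.973, 0.048, -0.226]] F [-0.1  0.1 -0.1] open 0.202
```

View pics/ey4.png

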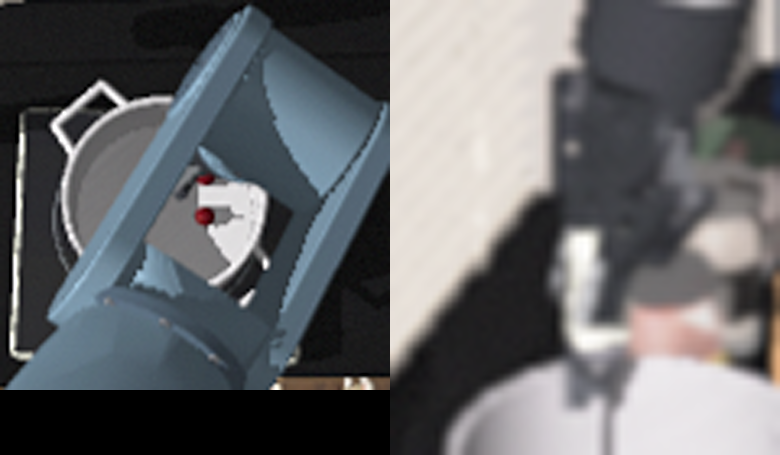

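Emit:
{"method": "apply_moves", "body": {
  "deltas": [
    {"delta_pos": [0.1, -0.005, 0.02], "roll": 0},
    {"delta_pos": [0.2, -0.01, 0.05], "roll": 0},
    {"delta_pos": [0.27, -0.013, 0.06], "roll": 0},
    {"delta_pos": [0.27, -0.013, 0.06], "roll": 0}
  ]
}}

```text
time_s: 47.75
eef_pos: [0.5412, -0.1008, 0.1718]
eef_rot: [0.251, 0.731, 0.279, -0.569]
wrist_force: [-0.9, 0.3, 2.2]
opening: 0.204
```

Emit:
{"method": "apply_moves", "body": {
  "deltas": [
    {"delta_pos": [0.05, 0, 0.01], "roll": 0},
    {"delta_pos": [0.09, -0.004, 0.02], "roll": 0},
    {"delta_pos": [0.09, -0.004, 0.02], "roll": 0}
  ]
}}

```text
time_s: 48.05
eef_pos: [0.5414, -0.1008, 0.1715]
eef_rot: [0.251, 0.732, 0.28, -0.569]
wrist_force: [-9.2, 1.7, 17.2]
opening: 0.203
```

```bash
python3 - <<'E'
from wp import *
o,T=log(); snap("ey5",dict(top=(200,120,120,120),side=(205,130,60,70)))
E
```

```text
t 48.05 q [-0.523  0.086  1.861  0.232  1.095  0.176] p [ 0.5414 -0.1008  0.1715] pitch below horiz 76.6 az 32.1
[[0.196, 0.695, -0.692], [0.123, -0.718, -0.685], [-0.973, 0.049, -0.226]] F [-9.2  1.7 17.2] open 0.203
```

View pics/ey5.png

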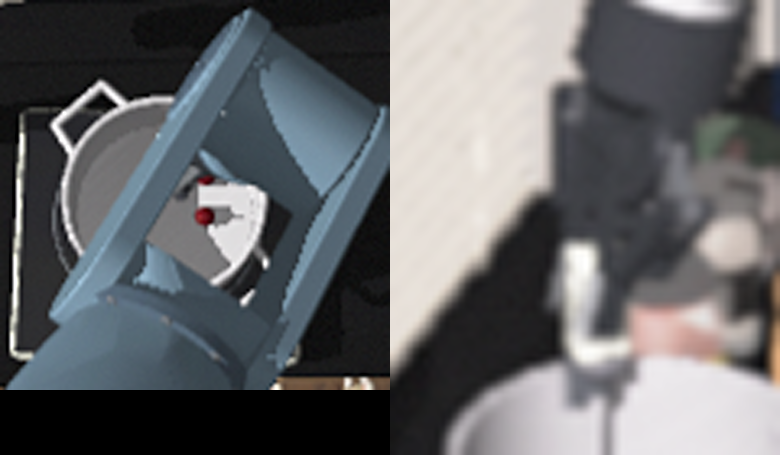

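Emit:
{"method": "apply_moves", "body": {
  "deltas": [
    {"delta_pos": [-0.05, 0, -0.01], "roll": 0},
    {"delta_pos": [-0.05, 0, -0.01], "roll": 0}
  ]
}}

```text
time_s: 48.35
eef_pos: [0.5413, -0.1008, 0.1716]
eef_rot: [0.251, 0.732, 0.279, -0.569]
wrist_force: [-4.3, 0.2, 8.9]
opening: 0.2
```

Emit:
{"method": "apply_moves", "body": {
  "deltas": [
    {"delta_pos": [0, 0, 0], "roll": 0},
    {"delta_pos": [0, 0, 0], "roll": 0},
    {"delta_pos": [0, 0, 0], "roll": 0},
    {"delta_pos": [0, 0, 0], "roll": 0}
  ],
  "hand": 0.2
}}

```text
time_s: 48.75
eef_pos: [0.541, -0.1006, 0.1702]
eef_rot: [0.25, 0.731, 0.28, -0.569]
wrist_force: [0.3, 0.1, 0.6]
opening: 0.598
```

Emit:
{"method": "apply_moves", "body": {
  "deltas": [
    {"delta_pos": [-0.4, 0, -0.09], "roll": 0},
    {"delta_pos": [-1, 0.04, -0.22], "roll": 0},
    {"delta_pos": [-2, 0.1, -0.45], "roll": 0},
    {"delta_pos": [-3.4, 0.17, -0.8], "roll": 0},
    {"delta_pos": [-5, 0.25, -1.15], "roll": 0},
    {"delta_pos": [-6.6, 0.33, -1.5], "roll": 0},
    {"delta_pos": [-6.6, 0.33, -1.5], "roll": 0}
  ]
}}

```text
time_s: 49.45
eef_pos: [0.5431, -0.1025, 0.3481]
eef_rot: [0.254, 0.734, 0.276, -0.566]
wrist_force: [0.9, -0.3, 0.4]
opening: 0.6
```

```bash
python3 - <<'E'
from wp import *
o,T=log(); snap("fin1",dict(top=(180,110,140,140),side=(180,110,110,130)))
chain([[.32,-.2,.42],[.2,-.5,.42]])
E
```

```text
t 49.45 q [-0.525 -0.069  1.653  0.209  1.437  0.256] p [ 0.5431 -0.1025  0.3481] pitch below horiz 76.3 az 29.7
[[0.206, 0.694, -0.69], [0.118, -0.718, -0.686], [-0.971, 0.06, -0.23]] F [ 0.9 -0.3  0.4] open 0.6
tool [[0.198, 0.694, -0.692], [0.122, -0.718, -0.685], [-0.973, 0.052, -0.227]]
0 delta [-5.28 -3.14  8.1 ] mm 254 q [-1.09 -0.45  1.81  0.24  1.79 -0.24] maxstep [0.09 0.06 0.03 0.   0.05 0.08] wrist [ 0.26 -0.24  0.73]
1 delta [-2.41  5.29 11.54] mm 323 q [-1.54  0.05  1.4   0.21  1.81 -0.7 ] maxstep [0.09 0.08 0.08 0.   0.01 0.09] wrist [ 0.14 -0.54  0.73]
```

View pics/fin1.png

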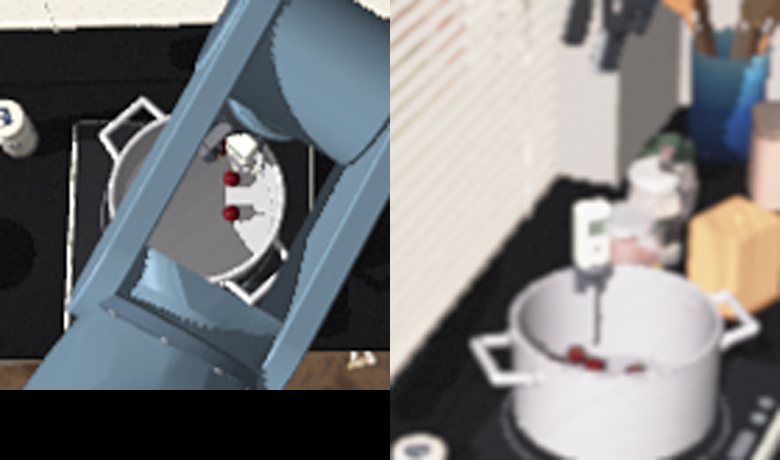

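Thermometer stands in the eyelet, its stem visible inside the pan at (598,320). I'll move the arm aside to check everything in both views.

Emit:
{"method": "apply_moves", "body": {
  "deltas": [
    {"delta_pos": [-5.3, -3.1, 8.1], "roll": 0},
    {"delta_pos": [-5.3, -3.1, 8.1], "roll": 0},
    {"delta_pos": [-5.3, -3.1, 8.1], "roll": 0},
    {"delta_pos": [-5.3, -3.1, 8.1], "roll": 0},
    {"delta_pos": [-5.3, -3.1, 8.1], "roll": 0},
    {"delta_pos": [-5.3, -3.1, 8.1], "roll": 0},
    {"delta_pos": [-7.7, 2.1, 19.6], "roll": 0},
    {"delta_pos": [-7.7, 2.1, 19.6], "roll": 0},
    {"delta_pos": [-7.7, 2.1, 19.6], "roll": 0},
    {"delta_pos": [-7.7, 2.1, 19.6], "roll": 0},
    {"delta_pos": [-7.7, 2.1, 19.6], "roll": 0},
    {"delta_pos": [-7.7, 2.1, 19.6], "roll": 0}
  ]
}}

```text
time_s: 50.75
eef_pos: [0.2073, -0.4799, 0.417]
eef_rot: [0.249, 0.732, 0.28, -0.569]
wrist_force: [1.0, -1.0, -0.4]
opening: 0.599
```

```bash
python3 - <<'E'
from wp import *
o,T=log(); snap("fin2",dict(top=(80,110,320,140),side=(150,120,160,240)))
for n in("top","side"): mugfit(n,[.44,.33,.028,0,0])
for n in("top","side"):
    d=np.load(f"{n}_d.npy"); C=cloud(n,d); A=C[d>0]
    m=ctrl.silhouettes(n,"pan")[0]['mask']; P=C[cv2.dilate(m.astype(np.uint8),np.ones((3,3)))>0]; rim=P[(P[:,2]>.126)&(P[:,2]<.137)]
    print(n,"pan",circ(rim[:,:2]).round(4))
    k=(abs(A[:,0]-.538)<.03)&(abs(A[:,1]+.105)<.03)&(A[:,2]>.165)&(A[:,2]<.25); t=A[k]; print("therm handle",len(t),t.mean(0).round(4),np.percentile(t[:,2],[1,99]).round(3))
    t2=t[t[:,2]>.2]; t1=t[t[:,2]<.185]
    if len(t2) and len(t1): print(t2.mean(0).round(4),t1.mean(0).round(4))
E
```

```text
t 50.75 q [-1.519  0.014  1.439  0.209  1.803 -0.685] p [ 0.2073 -0.4799  0.417 ] pitch below horiz 76.5 az 32.9
[[0.196, 0.694, -0.693], [0.127, -0.718, -0.684], [-0.972, 0.046, -0.228]] F [ 1.  -1.  -0.4] open 0.599
top 0.77 854 foot [0.4402 0.3301 0.03  ] tilt deg x,y [-0.1  1. ] med 0.0012 handle az 127.53408538963225
side 0.66 1404 foot [0.4388 0.3303 0.0285] tilt deg x,y [1.1 4. ] med 0.0011 handle az 126.74431975058687
top pan [ 0.4984 -0.0622  0.0869]
therm handle 101 [ 0.5346 -0.1086  0.2025] [0.168 0.214]
[ 0.5364 -0.1089  0.2099] [ 0.529  -0.1087  0.1734]Traceback (most recent call last):
  File "<stdin>", line 6, in <module>
IndexError: list index out of range
```

View pics/fin2.png

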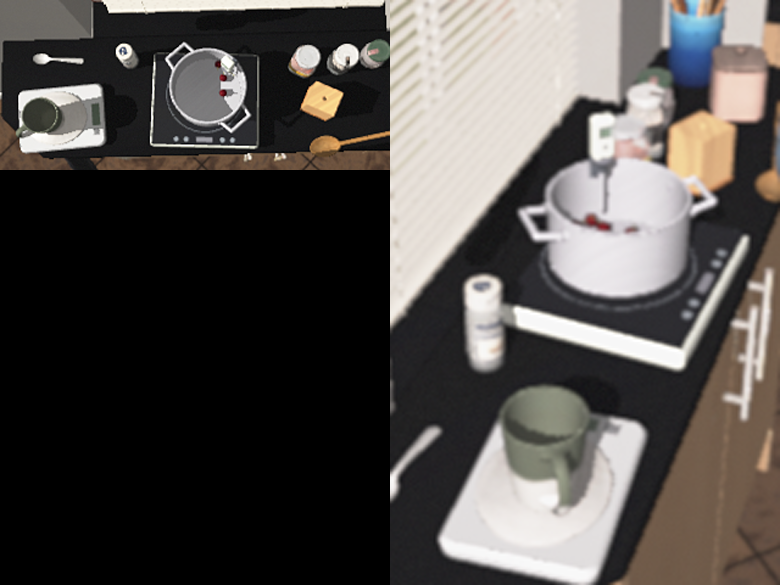

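```bash
python3 -c "
from bench import ctrl
print(ctrl.hand_in())"
```

```text
the job is handed in; nothing more can be done
None
```

The job is done and handed in at about 51 s of the 72 s allowed. The cherries are in the saucepan, the empty mug is back on the scale, and the thermometer is seated in the eyelet.

**How I did it:** The moves cannot tilt the tool directly, so I pulled against the arm's reach limits to bring it near horizontal. I gripped the mug by its rim, rolled it over the pan to tip the cherries out, and stood it back on the plate. I then turned the tool nearly upright again, lifted the thermometer out of its stand and lowered it through the eyelet until the collar touched.

**Last checks, with the arm clear:**
- **Cherries:** After the pour I counted four in the pan, one of them seen through the eyelet's bore. The mug looked empty and I saw none outside the pan. In the last pictures the thermometer hides part of the pan floor and I did not recount.
- **Mug:** It stands upright on the plate, within about 4 mm of the plate's centre. Its handle points about 16° further round towards the front than at the start.
- **Thermometer:** The top of its handle is at z = 0.214, against 0.212 expected when fully seated. The stem shows below the eyelet.
- **Pan:** It is within 0.5 mm of where it started, by the top camera. The other things look undisturbed in both pictures.

**Doubts and failed checks:**
- The side-camera check of the pan failed because the network did not find it in that picture. I did not repeat it.
- The two camera fits of the mug's tilt disagree: about 1° in the top view and up to 4° in the side view. Earlier fits put the larger tilt on the other camera, so I take it as noise.
- Tilting the tool held joints 3 and 5 at their limits. Joint 3 read 0.298 against a listed 0.30, and joint 5 read slightly below 0 once.
- The highest wrist force was 45 N, for one reading in free space. The highest in contact was about 19 N, with the collar on the eyelet.

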